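# Hang the lot tags on the stock rail and wind its gate shut

### The arm

A 6-joint arm with a two-finger parallel gripper is mounted at the origin on the work surface. World frame = base frame: x ahead of the robot, y to its left, z up, the work surface at z = 0. Lengths are in mm, angles in rad, forces in N, time in s.
With the tool pointing down it reaches from about 325 to 1000 mm from the base axis. Payload 5.1 kg.
Tool frame: the origin (TCP) lies between the finger pads; the fingertips stand 19 mm ahead of it and the grasp point (between the pads) is the TCP (bot.finger_overhang is the distance from the TCP to the fingertips, in mm); z points along the fingers, y is the line along which they close (so a half turn about z gives the same grasp; the last joint's range is limited). The gripper opens to 85 mm and grips with 20 to 120 N. Pads are 22 mm wide; open, the fingers measure 114 mm over their backs; the gripper's body (76 mm by 85 mm) begins 54 mm behind the grasp point. The pads swing forward as they close: fully open they stand 13 mm farther back than shut.
Start: joints at [-1.292, 0.124, 1.65, -0, 1.367, -0.083], TCP at [230.04, -607.92, 250.322] pointing down, gripper open.
Joint ranges: [-2.61, 2.61], [-1.02, 2.33], [0.03, 2.71], [-1.35, 4.49], [0.32, 2.68], [-2.91, 2.91]. Speed limits (rad/s): [2.57, 2.57, 3.14, 3.14, 3.14, 3.14].

### API

Orientations are given as [roll, pitch, yaw] about the fixed x, y, z axes, in that order (R = Rz(yaw) Ry(pitch) Rx(roll)).
In Python, from workcell import bot gives the robot as it stands. The module is installed in compiled form; this text tells all that it offers.
- The arm moves only by the tool drive_tool, never from a script. Its argument "deltas" is a list of rows, each an object of numbers: "dx", "dy", "dz": the shift along the tool's x, y, z each as a share of 50 mm, from -1 to 1; "rx", "ry", "rz": the turn, a rotation vector about the tool's x, y, z each as a share of 5 degrees, from -1 to 1; "claw": the opening, from -1 (shut) to 1 (fully open), so that 0 is half open. A call has 1 to 12 rows; each row shifts and turns the commanded pose from where the row before left it, along the tool's axes as they then stand; what a row does not reach is not made up. A row lasts 1/10 s, in which the tool goes at most 50 mm and 8.59 degrees, less where a joint would pass 70% of its speed; a pose out of reach is approached as far as the arm can. A call with a number of a shift or a turn outside -1 to 1 is refused whole. A call with a gripper value outside its range is refused whole. The fingers move at their own pace and stop on an object; "grip_force" is the grip in N (left out, the last holds). Time passes only in rows, so rows that do not move let the fingers close. It gives the time, the measured TCP pose, the force, the opening and the grip force at its end, in the units of the state.
- bot.get_state(): the state, without advancing time (a new reading comes with each control period).
- bot.snapshot(name): name is "side" or "top"; returns a dict with "frame" (400x640x3 uint8, blue, green, red), "z_map" (400x640 float32, mm along the optical axis (not along the pixel's ray), 0 where there is no reading), "vfov" (degrees; the focal length in pixels is half the picture's height over the tangent of half this angle, whatever the lens; pixels are square), "cx", "cy" (the principal point, pixels), "R" (3x3) and "t" (3): a world point X has camera coordinates R X + t. Camera axes: x right, y down, z forward; pixel columns grow to the right and rows downward; lengths in mm; the calibration is good to about 2 mm. A picture is of the moment at which its call begins.
- bot.sign_off(): hands the job in; it is judged then, once.
Trained networks look in the newest picture that a camera, given by its name, has taken for a name from the list of things; names that differ only in an ending like _2 or _b are one class to them, and where a whole thing is asked for, a point or a joint stands for the part that bears it (a point fixed in the world has none). Each returns a list of dicts, best first, with "p" (0 to 1); they miss things now and then, are a little off and sometimes report something else, mostly with a low value. They report only what shows in the picture. A call takes as long as a camera call. They do not tell look-alikes from the thing itself.
- bot.find_in(camera, thing): "box" ([left, top, right, bottom] in pixels, round what is visible of it).
The state is a dict: "clock": time; "joint_pos": joint angles; "joint_vel": joint speeds; "joint_torque": joint torques, N m; "ee_pos": TCP position; "tcp_rot": TCP orientation; "contact_force": force on the tool from outside, world axes, zero at the start; "moment": the same for the moment, N m; "width": finger opening in mm; "gripper_force": force on a finger pad.
Only numpy, scipy, OpenCV 4.12 (cv2) and the standard library are available. Lean on these libraries where they do the work, as an engineer would, in place of code of your own. Each camera call takes 0.05 s, during which the arm holds its last target. There are 200 camera calls.

### The job

Wind the crank until the yellow gate of the stock rail is fully open, then slide every loose lot tag onto the rail through its open end, so that each one hangs level with its whole length on the red part of the rail next to the stop. Then wind the crank back until the gate is fully shut, and leave the jars and the tin alone.

Things in the scene. Friction and masses are not known exactly. Their poses are not given: they have to be found in the camera images.
- rail: Fixed stock rail unit (sizes in mm in this frame). Origin at bench level under the rail's centre line; x across the rail, away from the robot, y along it from open end to stop, z up; turned by up to 0.2 rad. Grey base plate 10 thick, x -45 to 45, y -165 to 285, and out to x 120 at y -165 to -135 under the gate. Blue gearbox below the crank at y 220, top at z 54.
- rail_mouth (a point): Tip of the rail's open end, at (0, -145, 60) in the rail frame. Lead-in nose 20 wide, 4 thick (z 55 to 59), y -145 to -130; then the rail head, a flat strip 30 wide, 6 thick (z 54 to 60), y -130 to 90, on a web 8 wide (y -125 to 90) down to the base. A tag can enter only lengthwise here, moving to +y, its lips under the head either side of the web.
- rail_red (a point): Middle of the red part of the rail head, on its top: (0, 7.5, 60) in the rail frame. Red from y -75 to 90, bare aluminium before. Dark stop plate at y 90 to 100, top at z 70. A tag on the rail rests with its top plate on the head, its grip tab centre at z 85. Up to 3 tags (48 long each) fit end to end on the red part.
- crank (a joint): Crank angle in rad about its upright axis at (0, 220) in the rail frame, counter-clockwise from above positive, two full turns: 0 = gate shut, 12.57 = gate fully open (end stops). At 0 the handle points along the rail's +x from the axis. Friction about 0.12 N m; stays where it is left.
- crank_grip (a point): Centre of the crank's black upright handle, at z 96: a flat-sided block fixed on the crank arm 60 mm from the axis, 14 mm thick (radially) and 26 wide (along the circle), from z 70 to 118. Its x points radially outwards. The steel crank arm (z 62 to 70) and hub (top z 72) lie below; the space beside the handle is free above them.
- gate (a joint): Position of the yellow gate block (40 mm in x, 10 mm in y at y -158 to -148, top at z 72 mm) across the open end, in m along the rail's +x: 0 = shut, in the middle of the open end; 0.070 = fully open, clear of the tags. Moved only by the crank, 5.57 mm per rad.
- tag0_grip (a point): Point: centre of the grip tab of the yellow lot tag; None if absent. All four tags are alike but for colour: inverted U standing on the bench, about 120 g (bottom-heavy), 46 mm wide (its x), 48 mm long (its y, along which it slides on the rail), 75 mm tall: 5 mm top plate (z 30 to 35) with a side plate 4 mm thick hanging from each edge and a central grip tab 10 mm thick (x), 30 long (y), 40 tall on top.
- tag1_grip (a point): Point: centre of the grip tab of the green lot tag; None if absent. Seen on every tag: this point is 55 mm above the bottom edges and 25 mm above the underside of the top plate. Half a turn about z makes no difference. Paper labels on both side plates.
- tag2_grip (a point): Point: centre of the grip tab of the blue lot tag; None if absent. Inside of every tag: 38 mm between the side plates; two lips 4 mm thick, 10 mm deep, full length, on the inner faces, 18 mm free between them, 12 mm from their upper faces to the underside of the top plate: they pass under the rail head.
- tag3_grip (a point): Point: centre of the grip tab of the orange lot tag; None if absent. Same shape and size as the others. Two or three tags are present.
- jar_a: Bystander: amber jar with green cap, 72 mm across, 110 mm tall; origin at its underside.
- jar_b: Bystander: red jar with green cap, 72 mm across, 110 mm tall; origin at its underside.
- tin: Bystander: orange tin, 84 mm across, 100 mm tall; origin at its underside.
There are look-alikes about, which are no part of the job. Of the things shaped like the part that bears tag0_grip, the yellow one is meant. What is meant by the part that bears tag1_grip is not pink, and is the larger of those in its own colour.

How it is judged (in metres and radians):
On the way, in this order (a step that is already met when the one before it is completed fails the run):
1. the gate has been wound fully open (value of joint crank above 11.9 rad), for 0.2 s.
2. every tag hangs on the red part of the rail, released (y of tag0_grip in the frame of rail between -0.054 and 0.075 m and x of tag0_grip in the frame of rail between -0.008 and 0.008 m and z of tag0_grip in the frame of rail between 0.079 and 0.091 m and angle between each of tag0_grip, tag1_grip, tag2_grip, tag3_grip's own z axis and vertical below 0.15 rad and y of tag1_grip in the frame of rail between -0.054 and 0.075 m and x of tag1_grip in the frame of rail between -0.008 and 0.008 m and z of tag1_grip in the frame of rail between 0.079 and 0.091 m and y of tag2_grip in the frame of rail between -0.054 and 0.075 m and x of tag2_grip in the frame of rail between -0.008 and 0.008 m and z of tag2_grip in the frame of rail between 0.079 and 0.091 m and y of tag3_grip in the frame of rail between -0.054 and 0.075 m and x of tag3_grip in the frame of rail between -0.008 and 0.008 m and z of tag3_grip in the frame of rail between 0.079 and 0.091 m and contact force between the fingers and tag0 below 0.1 N and contact force between the fingers and tag1 below 0.1 N and contact force between the fingers and tag2 below 0.1 N and contact force between the fingers and tag3 below 0.1 N), for 0.2 s.
At the end, for the whole second after the job is handed in: Crank below 0.5 rad and gate within 4 mm of shut; every tag at rest on the rail, within 8 mm of its centre line and 6 mm of its resting height, within 0.15 rad of upright, its centre between y -54 and 75 mm in the rail frame (its whole length on the red part, 3 mm of grace) (value of joint crank below 0.5 rad and value of joint gate below 0.004 m and y of tag0_grip in the frame of rail between -0.054 and 0.075 m and x of tag0_grip in the frame of rail between -0.008 and 0.008 m and z of tag0_grip in the frame of rail between 0.079 and 0.091 m and angle between each of tag0_grip, tag1_grip, tag2_grip, tag3_grip's own z axis and vertical below 0.15 rad and y of tag1_grip in the frame of rail between -0.054 and 0.075 m and x of tag1_grip in the frame of rail between -0.008 and 0.008 m and z of tag1_grip in the frame of rail between 0.079 and 0.091 m and y of tag2_grip in the frame of rail between -0.054 and 0.075 m and x of tag2_grip in the frame of rail between -0.008 and 0.008 m and z of tag2_grip in the frame of rail between 0.079 and 0.091 m and y of tag3_grip in the frame of rail between -0.054 and 0.075 m and x of tag3_grip in the frame of rail between -0.008 and 0.008 m and z of tag3_grip in the frame of rail between 0.079 and 0.091 m and linear speed of each of tag0, tag1, tag2, tag3 below 0.02 m/s); the robot touches nothing.
It fails at once if the amber jar is pushed more than 3 cm or tipped (distance of jar_a from where it was at the start of the episode above 0.03 m or angle between jar_a's own z axis and vertical above 0.4 rad).
It fails at once if the red jar is pushed more than 3 cm or tipped (distance of jar_b from where it was at the start of the episode above 0.03 m or angle between jar_b's own z axis and vertical above 0.4 rad).
It fails at once if the tin is pushed more than 3 cm or tipped (distance of tin from where it was at the start of the episode above 0.03 m or angle between tin's own z axis and vertical above 0.4 rad).
Of tag0, tag1, tag2, tag3 only 2 to 3 are there at a start; the rules pass over those that are not, and their reading is None.
At some moment in a run one of tag0, tag1, tag2, tag3 may be knocked a few centimetres aside while the robot is not near it.
Once in a run the grip may slacken for a moment while it holds something.
It also fails if it takes over 210 s, if anything falls off the work surface, if the arm or the gripper's body presses on something with over 40 N, if the wrist force passes 120 N, or if a joint passes its speed limit or range.

## Working session

There is one attempt and no reset: what is moved stays moved. The work goes in short steps, Python scripts to look and compute and a tool call to move; the robot and the scene stay as the last step left them, time stands still between calls to the robot, and variables do not carry over. Pictures are saved under pics/ and viewed, at most 14 in all, crops included, and the job is handed in when it is done.

Besides the shell and the picture viewer there is one more tool, called after "Emit:" by a JSON object that holds its "api" and its "payload". drive_tool: Moves the arm, as the interface text tells. Shift numbers are shares of 50 mm and turn numbers shares of 5 degrees, none past 1 either way. Its arguments: {"type":"object","properties":{"deltas":{"type":"array"},"grip_force":{"type":"number"}},"required":["deltas"]}

```bash
mkdir -p pics
cat > h.py <<'E'
import numpy as np, cv2, pickle
from workcell import bot
def snap(n):
    s=bot.snapshot(n); s['f']=200/np.tan(np.radians(s['vfov'])/2)
    s['R']=np.array(s['R']); s['t']=np.array(s['t'])
    h,w=s['z_map'].shape; v,u=np.mgrid[:h,:w]; z=s['z_map']
    c=np.stack([(u-s['cx'])/s['f']*z,(v-s['cy'])/s['f']*z,z],-1)
    s['X']=(c-s['t'])@s['R']; s['X'][z==0]=np.nan
    return s
def proj(s,X):
    c=s['R']@np.array(X)+s['t']; return c[:2]/c[2]*s['f']+[s['cx'],s['cy']]
E
python3 - <<'E'
from h import *
for n in ['top','side']:
    s=snap(n); cv2.imwrite(f'pics/{n}0.png',s['frame']); pickle.dump(s,open(n+'.pkl','wb'))
    print(n,s['vfov'],-s['R'].T@s['t'])
    for k in ['rail','crank','gate','tag0_grip','jar_a','jar_b','tin','tag1_grip','tag2_grip','tag3_grip']:
        for d in bot.find_in(n,k)[:4]:
            b=d['box']; u,v=int((b[0]+b[2])/2),int((b[1]+b[3])/2)
            print(k,round(d['p'],2),np.round(b).astype(int),np.round(s['X'][min(v,399),min(u,639)]))
print(bot.get_state())
E
```

```text
top 43.73721416248052 [ 226.68127423   58.30488142 1754.45713881]
rail 0.76 [232 186 361 231] [535. 157.  60.]
crank 0.5 [231 205 253 227] [511. 343.  66.]
crank 0.33 [408 220 425 238] [ 449. -250.   70.]
gate 0.59 [354 206 355 217] [517. -42.  70.]
tag0_grip 0.77 [384 174 399 194] [ 615. -178.   40.]
tag0_grip 0.48 [405 195 424 210] [ 541. -247.   78.]
jar_a 0.83 [403 134 428 166] [ 715. -256.  111.]
jar_a 0.66 [343 137 365 164] [720. -44. 116.]
jar_b 0.83 [403 134 428 166] [ 715. -256.  111.]
jar_b 0.66 [343 137 365 164] [720. -44. 116.]
tin 0.87 [185 247 217 276] [358. 477.  98.]
tin 0.41 [233 188 360 233] [528. 158.  55.]
tag1_grip 0.64 [392 253 409 264] [ 352. -189.   77.]
tag1_grip 0.57 [407 223 424 238] [ 448. -250.   46.]
tag1_grip 0.4 [433 237 445 248] [ 407. -335.   25.]
tag1_grip 0.36 [230 201 253 226] [522. 347.  66.]
tag2_grip 0.25 [344 134 363 163] [729. -45. 109.]
tag3_grip 0.57 [442 197 463 214] [ 533. -386.   39.]
side 50.34437191245923 [  228.94574647 -1050.0322106    792.36629345]
rail 0.67 [275 157 352 252] [581. 205.  -3.]
rail 0.29 [304 274 328 304] [ 451. -261.
[... 669 characters left out ...]
int_pos': array([-1.29156878e+00,  1.23788435e-01,  1.65033278e+00,  7.58131601e-06,
        1.36752303e+00, -8.25994572e-02]), 'joint_vel': array([-1.47172437e-03,  1.65976006e-04, -9.67093725e-05,  4.12513636e-04,
        6.43577488e-04, -1.31179014e-03]), 'joint_torque': array([ 2.11150236e-04, -4.23601019e+01, -3.65762043e+01, -1.17705017e-04,
        3.80916244e-04,  1.59573551e-05]), 'ee_pos': array([ 230.05553219, -607.89273721,  250.31030174]), 'tcp_rot': array([-3.14154185e+00, -1.16563491e-05,  3.61825473e-01]), 'contact_force': array([ 0.11914824, -0.01429125,  1.04754447]), 'moment': array([-0.02438569,  0.00405515, -0.01646069]), 'gripper_force': 0.0, 'width': 85.36932026600111}
```

View pics/top0.png

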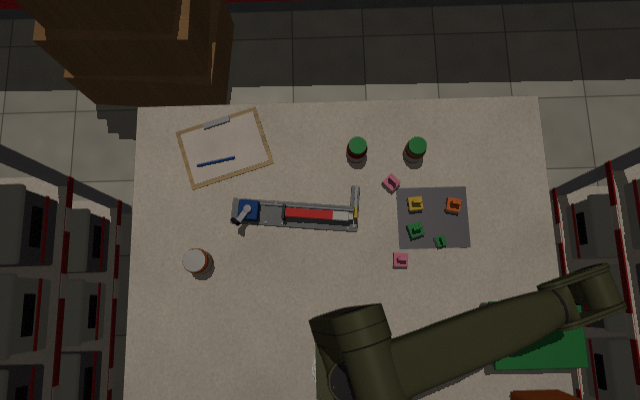

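View pics/side0.png

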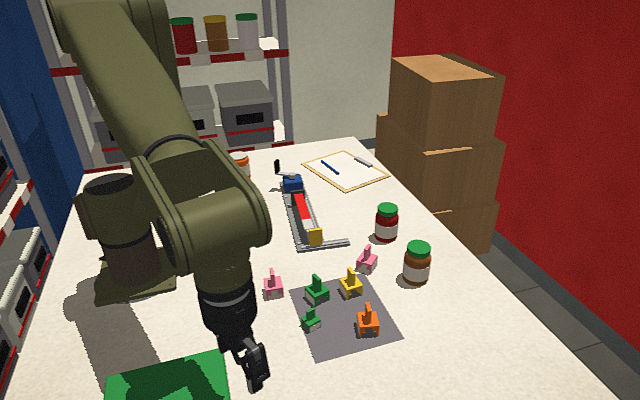

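The pictures show the rail at top px (285–355, 215), with the crank at (243, 212) and the gate at (355, 210).

Candidates for the tags, in top-view pixels:
- yellow (415, 203)
- orange (453, 205)
- green large (415, 230)
- green small (440, 241): look-alike
- pink (391, 183) and (400, 260): look-alikes

So the tags are yellow, the larger green, and orange. Next I'll measure them and check the choice in a crop.

```bash
cat >> h.py <<'E'
HUE={'yellow':(22,34),'green':(50,75),'orange':(8,18),'red':(0,6),'blue':(105,125)}
def mask(s,c,box=None,smin=120,vmin=50):
    hsv=cv2.cvtColor(s['frame'],cv2.COLOR_BGR2HSV); a,b=HUE[c]
    m=(hsv[...,0]>=a)&(hsv[...,0]<=b)&(hsv[...,1]>smin)&(hsv[...,2]>vmin)
    if c=='red': m|=(hsv[...,0]>174)&(hsv[...,1]>smin)&(hsv[...,2]>vmin)
    return m
def near(s,xy,r,zl,zh):
    X=s['X']; return (np.hypot(X[...,0]-xy[0],X[...,1]-xy[1])<r)&(X[...,2]>zl)&(X[...,2]<zh)
E
python3 - <<'E'
from h import *
S={n:pickle.load(open(n+'.pkl','rb')) for n in['top','side']}
for n,s in S.items():
    X=s['X']
    m=mask(s,'red')&near(s,(535,110),130,50,70); P=X[m]
    r=cv2.minAreaRect(P[:,:2].astype(np.float32)); print(n,'red',m.sum(),P.mean(0).round(1),r)
    m=mask(s,'red')&near(s,(535,110),130,57,63); q=X[m]; v=np.linalg.svd(q[:,:2]-q[:,:2].mean(0))[2][0]; print('  axis',v, q[:,1].min(),q[:,1].max())
    for nm,c in [('yellow',(541,-250)),('green',(450,-252)),('orange',(533,-386))]:
        for zl,zh in [(28,42),(66,82)]:
            m=mask(s,nm,smin=90,vmin=30)&near(s,c,45,zl,zh); P=X[m]
            if len(P)>4: print(n,nm,zl,len(P),P.mean(0).round(1),np.round(cv2.minAreaRect(P[:,:2].astype(np.float32))[2]),np.round(cv2.minAreaRect(P[:,:2].astype(np.float32))[:2],1).tolist())
    m=near(s,(510,350),110,78,125); P=X[m]; print(n,'handle',len(P),P.mean(0).round(1),P.min(0).round(1),P.max(0).round(1))
    m=mask(s,'blue')&near(s,(520,320),90,45,60); P=X[m]; print(n,'gearbox',len(P),P.mean(0),P.min(0),P.max(0))
a=cv2.resize(S['top']['frame'][160:280,220:480],None,fx=3,fy=3,interpolation=cv2.INTER_CUBIC)
cv2.imwrite('pics/c1.png',cv2.convertScaleAbs(a,alpha=1.5))
E
```

```text
top red 408 [516.5 115.1  60.7] ((516.7908935546875, 114.96024322509766), (164.50279235839844, 31.796316146850586), 84.08768463134766)
  axis [-0.10225159 -0.99475857] 33.75921801737115 195.79748692400392
top yellow 28 100 [ 542.8 -257.5   34.8] 4.0 [[545.2, -258.9], [45.1, 47.6]]
top yellow 66 24 [ 546.2 -258.5   76.3] 11.0 [[547.0, -257.5], [10.6, 28.8]]
top green 28 125 [ 452.1 -253.7   34.9] 19.0 [[452.8, -254.3], [44.5, 49.4]]
top green 66 27 [ 454.4 -254.1   74.1] 19.0 [[454.6, -253.9], [9.6, 27.8]]
top orange 28 127 [ 535.5 -390.2   35.2] 72.0 [[538.2, -392.7], [49.4, 46.8]]
top orange 66 32 [ 537.6 -392.2   74.5] 78.0 [[538.0, -392.1], [29.8, 10.9]]
top handle 46 [491.3 356.9 110.1] [478.7 324.   78.6] [546.4 373.9 124.4]
top gearbox 199 [539.85602683 320.52455366  53.90938047] [504.51687133 292.43546708  45.63704005] [569.61306888 360.17798701  59.89059854]
side red 244 [516.6 113.8  57.8] ((517.3748779296875, 115.724365234375), (169.5826873779297, 32.194644927978516), 85.1456527709961)
  axis [-0.11213844 -0.99369259] 31.412221926592693 198.00986531359254
side yellow 28 171 [ 542.2 -266.2   33.4] 7.0 [[546.0, -260.0], [45.7, 50.4]]
side yellow 66 37 [ 546.  -262.8   72.3] 4.0 [[546.8, -260.7], [10.0, 32.3]]
side green 28 199 [ 451.6 -261.9   33.4] 19.0 [[454.4, -255.6], [47.1, 51.5]]
side green 66 42 [ 453.1 -257.6   71.4] 14.0 [[453.3, -256.2], [8.9, 31.5]]
side orange 28 271 [ 536.3 -398.1   33.2] 77.0 [[538.8, -394.5], [49.8, 46.7]]
side orange 66 54 [ 537.7 -395.9   72.3] 78.0 [[538.3, -393.8], [34.2, 10.1]]
side handle 64 [488.8 354.  100.6] [478.8 340.3  78.2] [500.2 373.8 119.5]
side gearbox 120 [533.34653953 309.98670076  50.81723194] [502.47727448 284.68652667  45.36939048] [567.28505513 352.09359863  58.14927691]
```

View pics/c1.png

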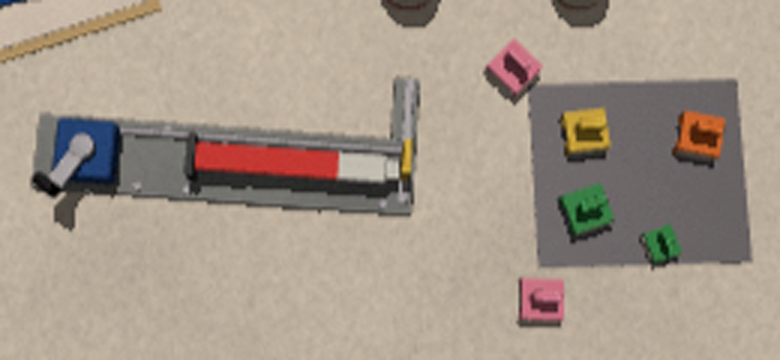

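The crop confirms the choice: yellow (585, 130), the larger green (585, 210) and orange (700, 135). The crank handle is at (45, 182), which makes the crank about 2.7 rad, and the gate is partly open. I'll write a planner that works in the rail frame.

```bash
cat >> h.py <<'E'
from scipy.spatial.transform import Rotation as Ro
T=-0.104; O=np.array([516.2,107.7]); 
def RT(): return np.array([[np.cos(T),-np.sin(T)],[np.sin(T),np.cos(T)]])
def r2w(p): return np.r_[O+RT()@np.array(p[:2]),p[2]]
def w2r(w): return np.r_[RT().T@(np.array(w[:2])-O),w[2]]
YAW=np.pi/2+T
def plan(way,yaw=None,claw=None,start=None,world=False):
    """way: list of (railx,raily,z,nrows); prints rows"""
    st=bot.get_state(); p=np.array(st['ee_pos']) if start is None else r2w(start); R=Ro.from_euler('xyz',st['tcp_rot']) if start is None else Ro.from_euler('xyz',[np.pi,0,YAW])
    yaw=YAW if yaw is None else yaw; n=sum(w[3] for w in way); G=Ro.from_euler('xyz',[np.pi,0,yaw])
    rv=(R.inv()*G).as_rotvec(); out=[]; nr=int(np.ceil(np.degrees(abs(rv).max())/4.9)); nr=max(nr,1); i=0
    for w in way:
        g=np.array(w[:3],float) if world else r2w(w[:3])
        for k in range(w[3]):
            d=R.inv().apply((g-p)/(w[3]-k))/50; d=d.round(3)
            r=(np.degrees(rv)/nr/5).round(3) if i<nr else np.zeros(3)
            row=dict(dx=d[0],dy=d[1],dz=d[2])
            if abs(r).max()>.004: row.update(rx=r[0],ry=r[1],rz=r[2])
            if claw is not None: row['claw']=claw
            out.append({k:float(v) for k,v in row.items() if abs(v)>0.001 or k=='claw'}); p=p+R.apply(d*50); R=R*Ro.from_rotvec(np.radians(r*5)); i+=1
    import json
    for j in range(0,len(out),12): print(json.dumps(out[j:j+12]).replace(' ',''))
    if any(abs(v)>1 for o in out for v in o.values()): print('OVER')
def here():
    s=bot.get_state(); print(round(s['clock'],2),'rail',w2r(s['ee_pos']).round(1),'yaw-',np.degrees(s['tcp_rot'][2]-YAW).round(2),s['tcp_rot'].round(3),'F',s['contact_force'].round(1),'w',round(s['width'],1))
E
python3 - <<'E'
from h import *
here(); print(r2w((-24.4,274.8,200)),w2r((489.5,355,0))-[0,220,0])
plan([(-24.4,274.8,200,24)],claw=-1)
E
```

```text
1.1 rail [-210.3 -741.4  250.3] yaw- -63.31 [-3.142 -0.     0.362] F [ 0.1 -0.   1. ] w 85.4
[520.45954539 383.54824863 200.        ] [-52.22859842  23.19200955   0.        ]
[{"dx":0.519,"dy":-0.687,"dz":0.042,"rz":-0.974,"claw":-1.0},{"dx":0.575,"dy":-0.641,"dz":0.042,"rz":-0.974,"claw":-1.0},{"dx":0.628,"dy":-0.589,"dz":0.042,"rz":-0.974,"claw":-1.0},{"dx":0.675,"dy":-0.534,"dz":0.042,"rz":-0.974,"claw":-1.0},{"dx":0.718,"dy":-0.475,"dz":0.042,"rz":-0.974,"claw":-1.0},{"dx":0.756,"dy":-0.412,"dz":0.042,"rz":-0.974,"claw":-1.0},{"dx":0.788,"dy":-0.346,"dz":0.042,"rz":-0.974,"claw":-1.0},{"dx":0.815,"dy":-0.278,"dz":0.042,"rz":-0.974,"claw":-1.0},{"dx":0.835,"dy":-0.208,"dz":0.042,"rz":-0.974,"claw":-1.0},{"dx":0.85,"dy":-0.136,"dz":0.042,"rz":-0.974,"claw":-1.0},{"dx":0.859,"dy":-0.064,"dz":0.042,"rz":-0.974,"claw":-1.0},{"dx":0.861,"dy":0.009,"dz":0.042,"rz":-0.974,"claw":-1.0}]
[{"dx":0.857,"dy":0.082,"dz":0.042,"rz":-0.974,"claw":-1.0},{"dx":0.847,"dy":0.155,"dz":0.042,"claw":-1.0},{"dx":0.847,"dy":0.155,"dz":0.042,"claw":-1.0},{"dx":0.847,"dy":0.155,"dz":0.042,"claw":-1.0},{"dx":0.847,"dy":0.155,"dz":0.042,"claw":-1.0},{"dx":0.847,"dy":0.155,"dz":0.042,"claw":-1.0},{"dx":0.847,"dy":0.155,"dz":0.042,"claw":-1.0},{"dx":0.847,"dy":0.155,"dz":0.042,"claw":-1.0},{"dx":0.847,"dy":0.155,"dz":0.042,"claw":-1.0},{"dx":0.846,"dy":0.155,"dz":0.042,"claw":-1.0},{"dx":0.847,"dy":0.155,"dz":0.042,"claw":-1.0},{"dx":0.846,"dy":0.155,"dz":0.041,"claw":-1.0}]
```

Emit:
{"api": "drive_tool", "payload": {"deltas": [{"dx": 0.52,"dy": -0.69,"dz": 0.04,"rz": -0.974,"claw": -1},{"dx": 0.575,"dy": -0.64,"dz": 0.04,"rz": -0.974,"claw": -1},{"dx": 0.63,"dy": -0.59,"dz": 0.04,"rz": -0.974,"claw": -1},{"dx": 0.675,"dy": -0.535,"dz": 0.04,"rz": -0.974,"claw": -1},{"dx": 0.72,"dy": -0.475,"dz": 0.04,"rz": -0.974,"claw": -1},{"dx": 0.755,"dy": -0.41,"dz": 0.04,"rz": -0.974,"claw": -1},{"dx": 0.79,"dy": -0.345,"dz": 0.04,"rz": -0.974,"claw": -1},{"dx": 0.815,"dy": -0.28,"dz": 0.04,"rz": -0.974,"claw": -1},{"dx": 0.835,"dy": -0.21,"dz": 0.04,"rz": -0.974,"claw": -1},{"dx": 0.85,"dy": -0.135,"dz": 0.04,"rz": -0.974,"claw": -1},{"dx": 0.86,"dy": -0.065,"dz": 0.04,"rz": -0.974,"claw": -1},{"dx": 0.86,"dy": 0.01,"dz": 0.04,"rz": -0.974,"claw": -1}]}}

```text
schema error: expected keys dx, dy, dz, rx, ry, rz, claw
```

Emit:
{"api": "drive_tool", "payload": {"deltas": [{"dx": 0.86,"dy": 0.08,"dz": 0.04,"rz": -0.974,"claw": -1},{"dx": 0.85,"dy": 0.155,"dz": 0.04,"claw": -1},{"dx": 0.85,"dy": 0.155,"dz": 0.04,"claw": -1},{"dx": 0.85,"dy": 0.155,"dz": 0.04,"claw": -1},{"dx": 0.85,"dy": 0.155,"dz": 0.04,"claw": -1},{"dx": 0.85,"dy": 0.155,"dz": 0.04,"claw": -1},{"dx": 0.85,"dy": 0.155,"dz": 0.04,"claw": -1},{"dx": 0.85,"dy": 0.155,"dz": 0.04,"claw": -1},{"dx": 0.85,"dy": 0.155,"dz": 0.04,"claw": -1},{"dx": 0.85,"dy": 0.155,"dz": 0.04,"claw": -1},{"dx": 0.85,"dy": 0.155,"dz": 0.04,"claw": -1},{"dx": 0.85,"dy": 0.155,"dz": 0.04,"claw": -1}]}}

```text
schema error: expected keys dx, dy, dz, rx, ry, rz, claw
```

Run:
```python
from h import *
here()
plan([(-24.4,274.8,100,4)])
a0=np.radians(114); w=[]
for k in range(1,29):
    a=a0+k*.34; w.append((60*np.cos(a),220+60*np.sin(a),100,1))
plan(w,start=(-24.4,274.8,100))
```

```text
1.1 rail [-210.3 -741.4  250.3] yaw- -63.31 [-3.142 -0.     0.362] F [ 0.1 -0.   1. ] w 85.4
[{"dx":3.113,"dy":-4.122,"dz":0.752,"rz":-0.974},{"dx":3.451,"dy":-3.843,"dz":0.752,"rz":-0.974},{"dx":3.765,"dy":-3.536,"dz":0.752,"rz":-0.974},{"dx":4.052,"dy":-3.204,"dz":0.751,"rz":-0.974}]
OVER
[{"dx":-0.225,"dy":-0.338},{"dx":-0.325,"dy":-0.243},{"dx":-0.388,"dy":-0.121},{"dx":-0.406,"dy":0.016},{"dx":-0.377,"dy":0.15},{"dx":-0.306,"dy":0.267},{"dx":-0.199,"dy":0.354},{"dx":-0.07,"dy":0.4},{"dx":0.068,"dy":0.4},{"dx":0.197,"dy":0.355},{"dx":0.304,"dy":0.269},{"dx":0.377,"dy":0.152}]
[{"dx":0.405,"dy":0.017},{"dx":0.389,"dy":-0.118},{"dx":0.326,"dy":-0.242},{"dx":0.228,"dy":-0.336},{"dx":0.102,"dy":-0.393},{"dx":-0.035,"dy":-0.404},{"dx":-0.168,"dy":-0.37},{"dx":-0.281,"dy":-0.293},{"dx":-0.363,"dy":-0.182},{"dx":-0.403,"dy":-0.051},{"dx":-0.397,"dy":0.087},{"dx":-0.345,"dy":0.214}]
[{"dx":-0.254,"dy":0.316},{"dx":-0.134,"dy":0.384},{"dx":0.002,"dy":0.406},{"dx":0.137,"dy":0.382}]
```

All keys are required in each row.

Emit:
{"api": "drive_tool", "payload": {"deltas": [{"dx": 0.52,"dy": -0.69,"dz": 0.04,"rx": 0,"ry": 0,"rz": -0.974,"claw": -1},{"dx": 0.575,"dy": -0.64,"dz": 0.04,"rx": 0,"ry": 0,"rz": -0.974,"claw": -1},{"dx": 0.63,"dy": -0.59,"dz": 0.04,"rx": 0,"ry": 0,"rz": -0.974,"claw": -1},{"dx": 0.675,"dy": -0.535,"dz": 0.04,"rx": 0,"ry": 0,"rz": -0.974,"claw": -1},{"dx": 0.72,"dy": -0.475,"dz": 0.04,"rx": 0,"ry": 0,"rz": -0.974,"claw": -1},{"dx": 0.755,"dy": -0.41,"dz": 0.04,"rx": 0,"ry": 0,"rz": -0.974,"claw": -1},{"dx": 0.79,"dy": -0.345,"dz": 0.04,"rx": 0,"ry": 0,"rz": -0.974,"claw": -1},{"dx": 0.815,"dy": -0.28,"dz": 0.04,"rx": 0,"ry": 0,"rz": -0.974,"claw": -1},{"dx": 0.835,"dy": -0.21,"dz": 0.04,"rx": 0,"ry": 0,"rz": -0.974,"claw": -1},{"dx": 0.85,"dy": -0.135,"dz": 0.04,"rx": 0,"ry": 0,"rz": -0.974,"claw": -1},{"dx": 0.86,"dy": -0.065,"dz": 0.04,"rx": 0,"ry": 0,"rz": -0.974,"claw": -1},{"dx": 0.86,"dy": 0.01,"dz": 0.04,"rx": 0,"ry": 0,"rz": -0.974,"claw": -1}]}}

```text
clock: 2.3
ee_pos: [375.5, -110.2, 226.6]
tcp_rot: [3.14, 0.0, 1.385]
contact_force: [0.9, 0.1, -0.6]
width: -0.4
gripper_force: 0.0
```

Emit:
{"api": "drive_tool", "payload": {"deltas": [{"dx": 0.86,"dy": 0.08,"dz": 0.04,"rx": 0,"ry": 0,"rz": -0.974,"claw": -1},{"dx": 0.85,"dy": 0.155,"dz": 0.04,"rx": 0,"ry": 0,"rz": 0,"claw": -1},{"dx": 0.85,"dy": 0.155,"dz": 0.04,"rx": 0,"ry": 0,"rz": 0,"claw": -1},{"dx": 0.85,"dy": 0.155,"dz": 0.04,"rx": 0,"ry": 0,"rz": 0,"claw": -1},{"dx": 0.85,"dy": 0.155,"dz": 0.04,"rx": 0,"ry": 0,"rz": 0,"claw": -1},{"dx": 0.85,"dy": 0.155,"dz": 0.04,"rx": 0,"ry": 0,"rz": 0,"claw": -1},{"dx": 0.85,"dy": 0.155,"dz": 0.04,"rx": 0,"ry": 0,"rz": 0,"claw": -1},{"dx": 0.85,"dy": 0.155,"dz": 0.04,"rx": 0,"ry": 0,"rz": 0,"claw": -1},{"dx": 0.85,"dy": 0.155,"dz": 0.04,"rx": 0,"ry": 0,"rz": 0,"claw": -1},{"dx": 0.85,"dy": 0.155,"dz": 0.04,"rx": 0,"ry": 0,"rz": 0,"claw": -1},{"dx": 0.85,"dy": 0.155,"dz": 0.04,"rx": 0,"ry": 0,"rz": 0,"claw": -1},{"dx": 0.85,"dy": 0.155,"dz": 0.04,"rx": 0,"ry": 0,"rz": 0,"claw": -1}]}}

```text
clock: 3.5
ee_pos: [521.0, 387.7, 202.2]
tcp_rot: [3.141, -0.0, 1.467]
contact_force: [0.5, 0.1, 0.1]
width: 0.0
gripper_force: 0.0
```

```bash
sed -i "s/out.append({k:float(v) for k,v in row.items() if abs(v)>0.001 or k=='claw'})/row={**dict(rx=0,ry=0,rz=0),**row}; out.append({k:float(v) for k,v in row.items()})/" h.py
python3 - <<'E'
from h import *
here()
plan([(-24.4,274.8,100,5)],claw=-1)
E
```

```text
3.5 rail [-24.3 279.  202.2] yaw- 0.02 [ 3.141 -0.     1.467] F [0.5 0.1 0.1] w 0.0
[{"rx":0.0,"ry":0.0,"rz":0.0,"dx":-0.017,"dy":-0.001,"dz":0.409,"claw":-1.0},{"rx":0.0,"ry":0.0,"rz":0.0,"dx":-0.017,"dy":-0.0,"dz":0.409,"claw":-1.0},{"rx":0.0,"ry":0.0,"rz":0.0,"dx":-0.016,"dy":-0.001,"dz":0.409,"claw":-1.0},{"rx":0.0,"ry":0.0,"rz":0.0,"dx":-0.017,"dy":-0.0,"dz":0.409,"claw":-1.0},{"rx":0.0,"ry":0.0,"rz":0.0,"dx":-0.016,"dy":-0.001,"dz":0.409,"claw":-1.0}]
```

Emit:
{"api": "drive_tool", "payload": {"deltas": [{"dx": -0.017,"dy": 0,"dz": 0.41,"rx": 0,"ry": 0,"rz": 0,"claw": -1},{"dx": -0.017,"dy": 0,"dz": 0.41,"rx": 0,"ry": 0,"rz": 0,"claw": -1},{"dx": -0.017,"dy": 0,"dz": 0.41,"rx": 0,"ry": 0,"rz": 0,"claw": -1},{"dx": -0.017,"dy": 0,"dz": 0.41,"rx": 0,"ry": 0,"rz": 0,"claw": -1},{"dx": -0.017,"dy": 0,"dz": 0.41,"rx": 0,"ry": 0,"rz": 0,"claw": -1},{"dx": 0,"dy": 0,"dz": 0,"rx": 0,"ry": 0,"rz": 0,"claw": -1}]}}

```text
clock: 4.1
ee_pos: [518.2, 380.2, 96.0]
tcp_rot: [-3.136, 0.004, 1.467]
contact_force: [0.2, 0.6, -0.3]
width: 0.1
gripper_force: 0.0
```

Emit:
{"api": "drive_tool", "payload": {"deltas": [{"dx": -0.225,"dy": -0.338,"dz": 0,"rx": 0,"ry": 0,"rz": 0,"claw": -1},{"dx": -0.325,"dy": -0.243,"dz": 0,"rx": 0,"ry": 0,"rz": 0,"claw": -1},{"dx": -0.388,"dy": -0.121,"dz": 0,"rx": 0,"ry": 0,"rz": 0,"claw": -1},{"dx": -0.406,"dy": 0.016,"dz": 0,"rx": 0,"ry": 0,"rz": 0,"claw": -1},{"dx": -0.377,"dy": 0.15,"dz": 0,"rx": 0,"ry": 0,"rz": 0,"claw": -1},{"dx": -0.306,"dy": 0.267,"dz": 0,"rx": 0,"ry": 0,"rz": 0,"claw": -1}]}}

```text
clock: 4.7
ee_pos: [499.8, 285.9, 102.4]
tcp_rot: [3.131, -0.014, 1.466]
contact_force: [19.4, 36.5, -21.9]
width: -0.1
gripper_force: 19.6
```

Run:
```python
from h import *
here()
s=snap('top'); X=s['X']
cv2.imwrite('pics/c2.png',cv2.resize(s['frame'][170:260,210:380],None,fx=4,fy=4))
m=mask(s,'yellow')&near(s,(515,-50),70,55,85); P=X[m]; print('gate',len(P),w2r(P.mean(0)) if len(P) else '')
```

```text
4.7 rail [-34.8 175.5 102.4] yaw- -0.04 [ 3.131 -0.014  1.466] F [ 19.4  36.5 -21.9] w -0.1
gate 27 [  23.59154891 -153.70770647   71.00489997]
```

View pics/c2.png

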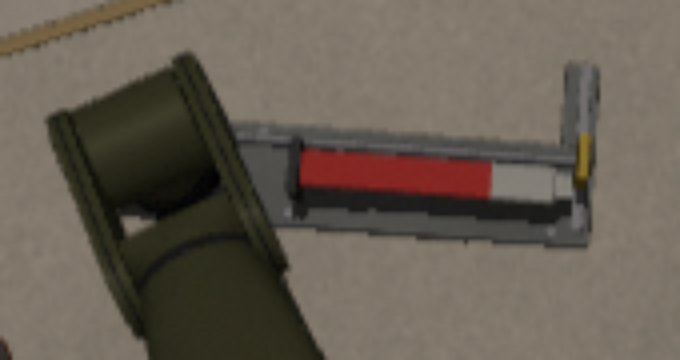

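The gate moved from about 15 to 23 mm, so the push works. The force is higher than I expected, so I'll settle and look from the side.

Emit:
{"api": "drive_tool", "payload": {"deltas": [{"dx": 0,"dy": 0,"dz": 0,"rx": 0,"ry": 0,"rz": 0,"claw": -1},{"dx": 0,"dy": 0,"dz": 0,"rx": 0,"ry": 0,"rz": 0,"claw": -1}]}}

```text
clock: 4.95
ee_pos: [500.7, 285.5, 102.8]
tcp_rot: [3.131, -0.011, 1.466]
contact_force: [10.1, 12.5, -7.0]
width: -0.2
gripper_force: 7.5
```

Run:
```python
from h import *
here(); print(bot.get_state()['moment'])
s=snap('side'); X=s['X']
cv2.imwrite('pics/c3.png',cv2.convertScaleAbs(cv2.resize(s['frame'][110:260,200:360],None,fx=4,fy=4),alpha=1.4))
s=snap('top'); X=s['X']
m=mask(s,'yellow')&near(s,(515,-50),70,55,85); P=X[m]; print('gate',len(P),w2r(P.mean(0)) if len(P) else '')
```

```text
4.95 rail [-33.9 175.3 102.8] yaw- -0.04 [ 3.131 -0.011  1.466] F [10.1 12.5 -7. ] w -0.2
[ 2.1315825  -1.49217077  0.22710341]
gate 29 [  23.32272468 -153.38571557   72.29345735]
```

View pics/c3.png

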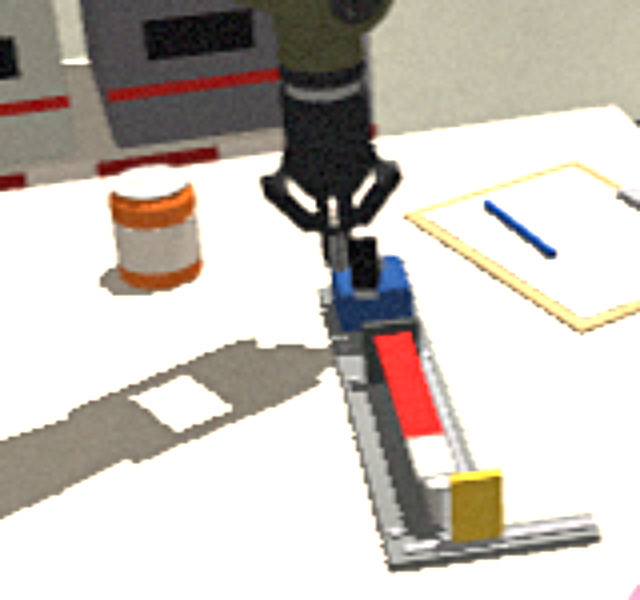

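The handle at crop (365, 265) leads the closed fingers at (340, 245), and the force is decaying, so nothing is jammed. I'll continue more slowly.

Run:
```python
from h import *
w=[]
for k in range(1,37):
    a=4.063+k*.26; w.append((60*np.cos(a),220+60*np.sin(a),101,1))
plan(w,claw=-1)
```

```text
[{"rx":0.119,"ry":-0.124,"rz":-0.004,"dx":-0.217,"dy":0.225,"dz":0.036,"claw":-1.0},{"rx":0.0,"ry":0.0,"rz":0.0,"dx":-0.08,"dy":0.3,"dz":-0.0,"claw":-1.0},{"rx":0.0,"ry":0.0,"rz":0.0,"dx":0.0,"dy":0.311,"dz":-0.0,"claw":-1.0},{"rx":0.0,"ry":0.0,"rz":0.0,"dx":0.08,"dy":0.301,"dz":-0.0,"claw":-1.0},{"rx":0.0,"ry":0.0,"rz":0.0,"dx":0.155,"dy":0.27,"dz":-0.0,"claw":-1.0},{"rx":0.0,"ry":0.0,"rz":0.0,"dx":0.219,"dy":0.221,"dz":-0.0,"claw":-1.0},{"rx":0.0,"ry":0.0,"rz":0.0,"dx":0.268,"dy":0.157,"dz":-0.0,"claw":-1.0},{"rx":0.0,"ry":0.0,"rz":0.0,"dx":0.3,"dy":0.083,"dz":-0.0,"claw":-1.0},{"rx":0.0,"ry":0.0,"rz":0.0,"dx":0.311,"dy":0.004,"dz":-0.0,"claw":-1.0},{"rx":0.0,"ry":0.0,"rz":0.0,"dx":0.302,"dy":-0.077,"dz":-0.0,"claw":-1.0},{"rx":0.0,"ry":0.0,"rz":0.0,"dx":0.271,"dy":-0.152,"dz":-0.0,"claw":-1.0},{"rx":0.0,"ry":0.0,"rz":0.0,"dx":0.224,"dy":-0.217,"dz":-0.0,"claw":-1.0}]
[{"rx":0.0,"ry":0.0,"rz":0.0,"dx":0.16,"dy":-0.266,"dz":-0.0,"claw":-1.0},{"rx":0.0,"ry":0.0,"rz":0.0,"dx":0.086,"dy":-0.299,"dz":-0.0,"claw":-1.0},{"rx":0.0,"ry":0.0,"rz":0.0,"dx":0.007,"dy":-0.311,"dz":-0.0,"claw":-
[... 857 characters left out ...]
:-0.013,"dy":0.311,"dz":-0.0,"claw":-1.0},{"rx":0.0,"ry":0.0,"rz":0.0,"dx":0.067,"dy":0.304,"dz":-0.0,"claw":-1.0},{"rx":0.0,"ry":0.0,"rz":0.0,"dx":0.143,"dy":0.276,"dz":-0.0,"claw":-1.0},{"rx":0.0,"ry":0.0,"rz":0.0,"dx":0.209,"dy":0.23,"dz":-0.0,"claw":-1.0},{"rx":0.0,"ry":0.0,"rz":0.0,"dx":0.261,"dy":0.169,"dz":-0.0,"claw":-1.0},{"rx":0.0,"ry":0.0,"rz":0.0,"dx":0.296,"dy":0.096,"dz":-0.0,"claw":-1.0},{"rx":0.0,"ry":0.0,"rz":0.0,"dx":0.311,"dy":0.017,"dz":-0.0,"claw":-1.0},{"rx":0.0,"ry":0.0,"rz":0.0,"dx":0.304,"dy":-0.064,"dz":-0.0,"claw":-1.0},{"rx":0.0,"ry":0.0,"rz":0.0,"dx":0.278,"dy":-0.14,"dz":-0.0,"claw":-1.0},{"rx":0.0,"ry":0.0,"rz":0.0,"dx":0.233,"dy":-0.207,"dz":-0.0,"claw":-1.0}]
```

Emit:
{"api": "drive_tool", "payload": {"deltas": [{"rx": 0,"ry": 0,"rz": 0,"dx": -0.18,"dy": 0.29,"dz": 0,"claw": -1},{"rx": 0,"ry": 0,"rz": 0,"dx": -0.08,"dy": 0.3,"dz": 0,"claw": -1},{"rx": 0,"ry": 0,"rz": 0,"dx": 0,"dy": 0.31,"dz": 0,"claw": -1},{"rx": 0,"ry": 0,"rz": 0,"dx": 0.08,"dy": 0.3,"dz": 0,"claw": -1},{"rx": 0,"ry": 0,"rz": 0,"dx": 0.155,"dy": 0.27,"dz": 0,"claw": -1},{"rx": 0,"ry": 0,"rz": 0,"dx": 0.22,"dy": 0.22,"dz": 0,"claw": -1},{"rx": 0,"ry": 0,"rz": 0,"dx": 0.27,"dy": 0.155,"dz": 0,"claw": -1},{"rx": 0,"ry": 0,"rz": 0,"dx": 0.3,"dy": 0.083,"dz": 0,"claw": -1},{"rx": 0,"ry": 0,"rz": 0,"dx": 0.31,"dy": 0.004,"dz": 0,"claw": -1},{"rx": 0,"ry": 0,"rz": 0,"dx": 0.3,"dy": -0.077,"dz": 0,"claw": -1},{"rx": 0,"ry": 0,"rz": 0,"dx": 0.27,"dy": -0.152,"dz": 0,"claw": -1},{"rx": 0,"ry": 0,"rz": 0,"dx": 0.225,"dy": -0.217,"dz": 0,"claw": -1}]}}

```text
clock: 6.25
ee_pos: [564.8, 356.4, 102.3]
tcp_rot: [-3.102, 0.039, 1.47]
contact_force: [-59.9, -58.8, 52.8]
width: -0.0
gripper_force: 43.6
```

Run:
```python
from h import *
here(); st=bot.get_state(); p=w2r(st['ee_pos']); print(np.hypot(p[0],p[1]-220),np.arctan2(p[1]-220,p[0]), 'cmd',4.063+12*.26-6.283)
s=snap('top'); X=s['X']
m=mask(s,'yellow')&near(s,(525,-50),80,55,85); P=X[m]; print('gate',len(P),w2r(P.mean(0)) if len(P) else '')
```

```text
6.25 rail [ 22.5 252.4 102.3] yaw- 0.2 [-3.102  0.039  1.47 ] F [-59.9 -58.8  52.8] w -0.0
39.4958868830434 0.9636569479231702 cmd 0.8999999999999995
gate 33 [  38.2972347  -153.37226282   71.7539318 ]
```

The closed fingers slid inside the handle and wedged. I'll move inward and lift, then cage the handle between the pads (tool y tangential) and turn the tool with it.

Emit:
{"api": "drive_tool", "payload": {"deltas": [{"rx": 0,"ry": 0,"rz": 0,"dx": -0.15,"dy": -0.12,"dz": -0.05,"claw": -1},{"rx": 0,"ry": 0,"rz": 0,"dx": -0.15,"dy": -0.12,"dz": -0.1,"claw": -1},{"rx": 0,"ry": 0,"rz": 0,"dx": -0.1,"dy": -0.05,"dz": -0.3,"claw": -1},{"rx": 0,"ry": 0,"rz": 0,"dx": 0,"dy": 0,"dz": -0.5,"claw": -1},{"rx": 0,"ry": 0,"rz": 0,"dx": 0,"dy": 0,"dz": -0.6,"claw": -1},{"rx": 0,"ry": 0,"rz": 0,"dx": -0.8,"dy": 0,"dz": -0.6,"claw": -1},{"rx": 0,"ry": 0,"rz": 0,"dx": -0.8,"dy": 0,"dz": 0,"claw": -1},{"rx": 0,"ry": 0,"rz": 0,"dx": -0.8,"dy": 0,"dz": 0,"claw": -0.1},{"rx": 0,"ry": 0,"rz": 0,"dx": -0.8,"dy": 0,"dz": 0,"claw": -0.1}]}}

```text
clock: 7.2
ee_pos: [548.0, 188.6, 210.2]
tcp_rot: [3.138, -0.001, 1.467]
contact_force: [0.5, 0.0, -0.6]
width: 28.4
gripper_force: 0.0
```

```bash
cat >> h.py <<'E'
def handle(pr=True):
    s=snap('top'); X=s['X']; A=r2w((0,220,0))
    m=mask(s,'yellow')&near(s,(530,-50),90,55,85); P=X[m]; g=w2r(P.mean(0)) if len(P) else None
    Q=[]
    for n in ['top','side']:
        q=s if n=='top' else snap('side')
        hsv=cv2.cvtColor(q['frame'],cv2.COLOR_BGR2HSV)
        m=near(q,A[:2],95,80,119)&(hsv[...,2]<70); P=q['X'][m]
        if len(P): 
            c=w2r(P.mean(0))-[0,220,0]; print(n,len(P),c.round(1),'ang',np.arctan2(c[1],c[0]).round(2),np.hypot(*c[:2]).round(1))
    print('gate',g)
    return s
E
python3 - <<'E'
from h import *
here(); s=handle(); cv2.imwrite('pics/c4.png',cv2.convertScaleAbs(cv2.resize(s['frame'][170:260,210:380],None,fx=4,fy=4),alpha=1.5))
E
```

```text
7.2 rail [ 23.2  83.7 210.2] yaw- 0.02 [ 3.138e+00 -1.000e-03  1.467e+00] F [ 0.5  0.  -0.6] w 28.4
top 34 [ 39.5  39.  105.4] ang 0.78 55.5
side 54 [41.8 34.7 99.8] ang 0.69 54.3
gate [  37.93790486 -153.39743477   72.93174717]
```

View pics/c4.png

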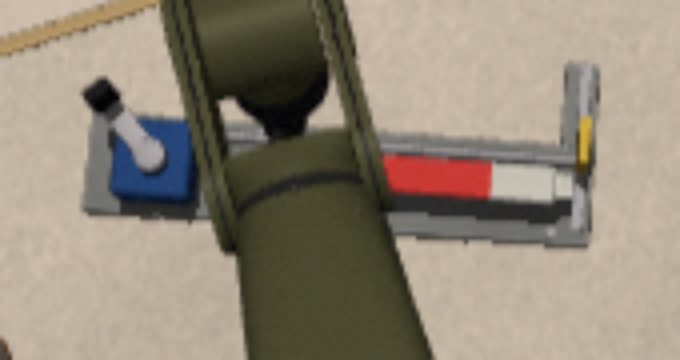

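The handle is clearly at crop (100, 95), angle about 0.74 + 2π, radius consistent, and the gate at 39 mm agrees. Now I'll plan the cage.

```bash
cat >> h.py <<'E'
def arc(f0,f1,n,psi_off,z=None,claw=-0.1,r=60):
    """commanded tool at angle f0 with yaw=f0+T+psi_off ; rows to f1"""
    import json; out=[]; st=(f1-f0)/n
    for k in range(n):
        a=f0+k*st; d=RT()@np.array([np.cos(a+st)-np.cos(a),np.sin(a+st)-np.sin(a)])*r
        y=a+T+psi_off; c,s=np.cos(y),np.sin(y)
        out.append(dict(dx=round((d[0]*c+d[1]*s)/50,3),dy=round((d[0]*s-d[1]*c)/50,3),dz=0,rx=0,ry=0,rz=round(-np.degrees(st)/5,3),claw=claw))
    print(n,'x',json.dumps(out[0]),json.dumps(out[-1]))
E
python3 - <<'E'
from h import *
print(np.round(r2w((44.3,260.5,0))))
plan([(44.3,260.5,200,10),(44.3,260.5,96,4)],yaw=0.74+T,claw=1)
arc(.74,3.74,36,0); arc(3.74,6.24,30,0)
E
```

```text
[587. 362.   0.]
[{"rx":0.003,"ry":-0.001,"rz":0.947,"dx":0.358,"dy":0.04,"dz":0.019,"claw":1.0},{"rx":0.003,"ry":-0.001,"rz":0.947,"dx":0.36,"dy":0.011,"dz":0.019,"claw":1.0},{"rx":0.003,"ry":-0.001,"rz":0.947,"dx":0.36,"dy":-0.019,"dz":0.02,"claw":1.0},{"rx":0.003,"ry":-0.001,"rz":0.947,"dx":0.357,"dy":-0.049,"dz":0.019,"claw":1.0},{"rx":0.003,"ry":-0.001,"rz":0.947,"dx":0.352,"dy":-0.078,"dz":0.02,"claw":1.0},{"rx":0.003,"ry":-0.001,"rz":0.947,"dx":0.345,"dy":-0.107,"dz":0.019,"claw":1.0},{"rx":0.003,"ry":-0.001,"rz":0.947,"dx":0.335,"dy":-0.135,"dz":0.019,"claw":1.0},{"rx":0.003,"ry":-0.001,"rz":0.947,"dx":0.322,"dy":-0.162,"dz":0.02,"claw":1.0},{"rx":0.003,"ry":-0.001,"rz":0.947,"dx":0.308,"dy":-0.188,"dz":0.02,"claw":1.0},{"rx":0.003,"ry":-0.001,"rz":0.947,"dx":0.291,"dy":-0.213,"dz":0.019,"claw":1.0},{"rx":0.0,"ry":0.0,"rz":0.0,"dx":-0.0,"dy":-0.0,"dz":0.52,"claw":1.0},{"rx":0.0,"ry":0.0,"rz":0.0,"dx":-0.0,"dy":-0.0,"dz":0.52,"claw":1.0}]
[{"rx":0.0,"ry":0.0,"rz":0.0,"dx":-0.0,"dy":-0.0,"dz":0.52,"claw":1.0},{"rx":0.0,"ry":0.0,"rz":0.0,"dx":-0.001,"dy":-0.001,"dz":0.52,"claw":1.0}]
36 x {"dx": -0.004, "dy": -0.1, "dz": 0, "rx": 0, "ry": 0, "rz": -0.955, "claw": -0.1} {"dx": -0.004, "dy": -0.1, "dz": 0, "rx": 0, "ry": 0, "rz": -0.955, "claw": -0.1}
30 x {"dx": -0.004, "dy": -0.1, "dz": 0, "rx": 0, "ry": 0, "rz": -0.955, "claw": -0.1} {"dx": -0.004, "dy": -0.1, "dz": 0, "rx": 0, "ry": 0, "rz": -0.955, "claw": -0.1}
```

Emit:
{"api": "drive_tool", "payload": {"deltas": [{"rx": 0,"ry": 0,"rz": 0.947,"dx": 0.358,"dy": 0.04,"dz": 0.02,"claw": 1},{"rx": 0,"ry": 0,"rz": 0.947,"dx": 0.36,"dy": 0.01,"dz": 0.02,"claw": 1},{"rx": 0,"ry": 0,"rz": 0.947,"dx": 0.36,"dy": -0.02,"dz": 0.02,"claw": 1},{"rx": 0,"ry": 0,"rz": 0.947,"dx": 0.357,"dy": -0.05,"dz": 0.02,"claw": 1},{"rx": 0,"ry": 0,"rz": 0.947,"dx": 0.352,"dy": -0.08,"dz": 0.02,"claw": 1},{"rx": 0,"ry": 0,"rz": 0.947,"dx": 0.345,"dy": -0.107,"dz": 0.02,"claw": 1},{"rx": 0,"ry": 0,"rz": 0.947,"dx": 0.335,"dy": -0.135,"dz": 0.02,"claw": 1},{"rx": 0,"ry": 0,"rz": 0.947,"dx": 0.322,"dy": -0.162,"dz": 0.02,"claw": 1},{"rx": 0,"ry": 0,"rz": 0.947,"dx": 0.308,"dy": -0.188,"dz": 0.02,"claw": 1},{"rx": 0,"ry": 0,"rz": 0.947,"dx": 0.29,"dy": -0.213,"dz": 0.02,"claw": 1},{"rx": 0,"ry": 0,"rz": 0,"dx": 0,"dy": 0,"dz": 0.2,"claw": 1},{"rx": 0,"ry": 0,"rz": 0,"dx": 0,"dy": 0,"dz": 0,"claw": 1}]}}

```text
clock: 8.5
ee_pos: [584.9, 366.0, 186.2]
tcp_rot: [-3.142, 0.002, 0.643]
contact_force: [-1.0, -0.2, -0.3]
width: 85.4
gripper_force: 0.0
```

Run:
```python
from h import *
here(); print(bot.get_state()['tcp_rot'][2]-T)
plan([(44.3,260.5,96,4)],yaw=0.74+T,claw=1)
```

```text
8.5 rail [ 41.6 264.1 186.2] yaw- -47.22 [-3.142e+00  2.000e-03  6.430e-01] F [-1.  -0.2 -0.3] w 85.4
0.7466299098628258
[{"rx":-0.0,"ry":0.023,"rz":0.076,"dx":-0.001,"dy":0.022,"dz":0.451,"claw":1.0},{"rx":0.0,"ry":0.0,"rz":0.0,"dx":-0.002,"dy":0.023,"dz":0.451,"claw":1.0},{"rx":0.0,"ry":0.0,"rz":0.0,"dx":-0.002,"dy":0.022,"dz":0.451,"claw":1.0},{"rx":0.0,"ry":0.0,"rz":0.0,"dx":-0.002,"dy":0.023,"dz":0.45,"claw":1.0}]
```

Emit:
{"api": "drive_tool", "payload": {"deltas": [{"rx": 0,"ry": 0,"rz": 0,"dx": 0,"dy": 0.022,"dz": 0.45,"claw": 1},{"rx": 0,"ry": 0,"rz": 0,"dx": 0,"dy": 0.022,"dz": 0.45,"claw": 1},{"rx": 0,"ry": 0,"rz": 0,"dx": 0,"dy": 0.022,"dz": 0.45,"claw": 1},{"rx": 0,"ry": 0,"rz": 0,"dx": 0,"dy": 0.022,"dz": 0.45,"claw": 1},{"rx": 0,"ry": 0,"rz": 0,"dx": 0,"dy": 0,"dz": 0,"claw": -0.1},{"rx": 0,"ry": 0,"rz": 0,"dx": 0,"dy": 0,"dz": 0,"claw": -0.1},{"rx": 0,"ry": 0,"rz": 0,"dx": 0,"dy": 0,"dz": 0,"claw": -0.1}], "grip_force": 30}}

```text
clock: 9.2
ee_pos: [589.0, 362.7, 99.4]
tcp_rot: [3.141, -0.003, 0.64]
contact_force: [0.2, -0.0, -0.1]
width: 44.3
gripper_force: 0.0
```

Emit:
{"api": "drive_tool", "payload": {"deltas": [{"dx": -0.004,"dy": -0.1,"dz": 0,"rx": 0,"ry": 0,"rz": -0.955,"claw": -0.1},{"dx": -0.004,"dy": -0.1,"dz": 0,"rx": 0,"ry": 0,"rz": -0.955,"claw": -0.1},{"dx": -0.004,"dy": -0.1,"dz": 0,"rx": 0,"ry": 0,"rz": -0.955,"claw": -0.1},{"dx": -0.004,"dy": -0.1,"dz": 0,"rx": 0,"ry": 0,"rz": -0.955,"claw": -0.1},{"dx": -0.004,"dy": -0.1,"dz": 0,"rx": 0,"ry": 0,"rz": -0.955,"claw": -0.1},{"dx": -0.004,"dy": -0.1,"dz": 0,"rx": 0,"ry": 0,"rz": -0.955,"claw": -0.1}]}}

```text
clock: 9.8
ee_pos: [566.2, 381.4, 99.7]
tcp_rot: [3.139, -0.002, 1.144]
contact_force: [0.3, -1.6, 0.0]
width: 38.5
gripper_force: 0.9
```

Run:
```python
from h import *
here(); st=bot.get_state(); p=w2r(st['ee_pos']); print(np.hypot(p[0],p[1]-220),np.arctan2(p[1]-220,p[0]), st['tcp_rot'][2]-T)
handle()
```

```text
9.8 rail [ 21.3 277.4  99.7] yaw- -18.49 [ 3.139e+00 -2.000e-03  1.144e+00] F [ 0.3 -1.6  0. ] w 38.5
61.185327373925155 1.2153847203055366 1.2480513013130965
side 100 [ 20.8  48.5 101.1] ang 1.16 52.8
gate [  39.34700215 -153.47050943   72.0596909 ]
```

Clean, with about 1.6 N. Continuing.

Emit:
{"api": "drive_tool", "payload": {"deltas": [{"dx": -0.004,"dy": -0.1,"dz": 0,"rx": 0,"ry": 0,"rz": -0.955,"claw": -0.1},{"dx": -0.004,"dy": -0.1,"dz": 0,"rx": 0,"ry": 0,"rz": -0.955,"claw": -0.1},{"dx": -0.004,"dy": -0.1,"dz": 0,"rx": 0,"ry": 0,"rz": -0.955,"claw": -0.1},{"dx": -0.004,"dy": -0.1,"dz": 0,"rx": 0,"ry": 0,"rz": -0.955,"claw": -0.1},{"dx": -0.004,"dy": -0.1,"dz": 0,"rx": 0,"ry": 0,"rz": -0.955,"claw": -0.1},{"dx": -0.004,"dy": -0.1,"dz": 0,"rx": 0,"ry": 0,"rz": -0.955,"claw": -0.1},{"dx": -0.004,"dy": -0.1,"dz": 0,"rx": 0,"ry": 0,"rz": -0.955,"claw": -0.1},{"dx": -0.004,"dy": -0.1,"dz": 0,"rx": 0,"ry": 0,"rz": -0.955,"claw": -0.1},{"dx": -0.004,"dy": -0.1,"dz": 0,"rx": 0,"ry": 0,"rz": -0.955,"claw": -0.1},{"dx": -0.004,"dy": -0.1,"dz": 0,"rx": 0,"ry": 0,"rz": -0.955,"claw": -0.1},{"dx": -0.004,"dy": -0.1,"dz": 0,"rx": 0,"ry": 0,"rz": -0.955,"claw": -0.1},{"dx": -0.004,"dy": -0.1,"dz": 0,"rx": 0,"ry": 0,"rz": -0.955,"claw": -0.1}]}}

```text
clock: 11.1
ee_pos: [508.7, 378.8, 99.6]
tcp_rot: [3.136, -0.001, 2.142]
contact_force: [1.5, 3.4, 0.4]
width: 38.3
gripper_force: 1.5
```

Emit:
{"api": "drive_tool", "payload": {"deltas": [{"dx": -0.004,"dy": -0.1,"dz": 0,"rx": 0,"ry": 0,"rz": -0.955,"claw": -0.1},{"dx": -0.004,"dy": -0.1,"dz": 0,"rx": 0,"ry": 0,"rz": -0.955,"claw": -0.1},{"dx": -0.004,"dy": -0.1,"dz": 0,"rx": 0,"ry": 0,"rz": -0.955,"claw": -0.1},{"dx": -0.004,"dy": -0.1,"dz": 0,"rx": 0,"ry": 0,"rz": -0.955,"claw": -0.1},{"dx": -0.004,"dy": -0.1,"dz": 0,"rx": 0,"ry": 0,"rz": -0.955,"claw": -0.1},{"dx": -0.004,"dy": -0.1,"dz": 0,"rx": 0,"ry": 0,"rz": -0.955,"claw": -0.1},{"dx": -0.004,"dy": -0.1,"dz": 0,"rx": 0,"ry": 0,"rz": -0.955,"claw": -0.1},{"dx": -0.004,"dy": -0.1,"dz": 0,"rx": 0,"ry": 0,"rz": -0.955,"claw": -0.1},{"dx": -0.004,"dy": -0.1,"dz": 0,"rx": 0,"ry": 0,"rz": -0.955,"claw": -0.1},{"dx": -0.004,"dy": -0.1,"dz": 0,"rx": 0,"ry": 0,"rz": -0.955,"claw": -0.1},{"dx": -0.004,"dy": -0.1,"dz": 0,"rx": 0,"ry": 0,"rz": -0.955,"claw": -0.1},{"dx": -0.004,"dy": -0.1,"dz": 0,"rx": 0,"ry": 0,"rz": -0.955,"claw": -0.1}]}}

```text
clock: 12.3
ee_pos: [480.0, 328.0, 99.0]
tcp_rot: [3.138, 0.001, -3.141]
contact_force: [-2.4, 3.3, 1.3]
width: 38.5
gripper_force: 1.5
```

Run:
```python
from h import *
here(); st=bot.get_state(); p=w2r(st['ee_pos']); print(np.hypot(p[0],p[1]-220),np.arctan2(p[1]-220,p[0]), st['tcp_rot'][2]-T,st['joint_pos'])
handle()
```

```text
12.3 rail [-58.9 215.3  99. ] yaw- -264.01 [ 3.138e+00  1.000e-03 -3.141e+00] F [-2.4  3.3  1.3] w 38.5
59.07355258466553 -3.062468421049614 -3.0371332295283673 [ 0.50616215  0.11453157  1.92935814  0.00240367  1.09508626 -1.06619359]
side 58 [-61.7 -18.3 100.6] ang -2.85 64.3
gate [  49.09536006 -153.51120013   72.23852941]
```

Emit:
{"api": "drive_tool", "payload": {"deltas": [{"dx": -0.004,"dy": -0.1,"dz": 0,"rx": 0,"ry": 0,"rz": -0.955,"claw": -0.1},{"dx": -0.004,"dy": -0.1,"dz": 0,"rx": 0,"ry": 0,"rz": -0.955,"claw": -0.1},{"dx": -0.004,"dy": -0.1,"dz": 0,"rx": 0,"ry": 0,"rz": -0.955,"claw": -0.1},{"dx": -0.004,"dy": -0.1,"dz": 0,"rx": 0,"ry": 0,"rz": -0.955,"claw": -0.1},{"dx": -0.004,"dy": -0.1,"dz": 0,"rx": 0,"ry": 0,"rz": -0.955,"claw": -0.1},{"dx": -0.004,"dy": -0.1,"dz": 0,"rx": 0,"ry": 0,"rz": -0.955,"claw": -0.1},{"dx": -0.004,"dy": -0.1,"dz": 0,"rx": 0,"ry": 0,"rz": -0.955,"claw": -0.1},{"dx": -0.004,"dy": -0.1,"dz": 0,"rx": 0,"ry": 0,"rz": -0.955,"claw": -0.1},{"dx": -0.004,"dy": -0.1,"dz": 0,"rx": 0,"ry": 0,"rz": -0.955,"claw": -0.1},{"dx": -0.004,"dy": -0.1,"dz": 0,"rx": 0,"ry": 0,"rz": -0.955,"claw": -0.1},{"dx": -0.004,"dy": -0.1,"dz": 0,"rx": 0,"ry": 0,"rz": -0.955,"claw": -0.1},{"dx": -0.004,"dy": -0.1,"dz": 0,"rx": 0,"ry": 0,"rz": -0.955,"claw": -0.1}]}}

```text
clock: 13.6
ee_pos: [507.0, 276.3, 98.0]
tcp_rot: [3.141, -0.0, -2.142]
contact_force: [-3.4, 0.1, 1.1]
width: 38.4
gripper_force: 1.3
```

Emit:
{"api": "drive_tool", "payload": {"deltas": [{"dx": -0.004,"dy": -0.1,"dz": 0,"rx": 0,"ry": 0,"rz": -0.955,"claw": -0.1},{"dx": -0.004,"dy": -0.1,"dz": 0,"rx": 0,"ry": 0,"rz": -0.955,"claw": -0.1},{"dx": -0.004,"dy": -0.1,"dz": 0,"rx": 0,"ry": 0,"rz": -0.955,"claw": -0.1},{"dx": -0.004,"dy": -0.1,"dz": 0,"rx": 0,"ry": 0,"rz": -0.955,"claw": -0.1},{"dx": -0.004,"dy": -0.1,"dz": 0,"rx": 0,"ry": 0,"rz": -0.955,"claw": -0.1},{"dx": -0.004,"dy": -0.1,"dz": 0,"rx": 0,"ry": 0,"rz": -0.955,"claw": -0.1},{"dx": -0.004,"dy": -0.1,"dz": 0,"rx": 0,"ry": 0,"rz": -0.955,"claw": -0.1},{"dx": -0.004,"dy": -0.1,"dz": 0,"rx": 0,"ry": 0,"rz": -0.955,"claw": -0.1},{"dx": 0,"dy": 0,"dz": 0,"rx": 0,"ry": 0,"rz": 0,"claw": 1},{"dx": 0,"dy": 0,"dz": 0,"rx": 0,"ry": 0,"rz": 0,"claw": 1},{"dx": 0,"dy": 0,"dz": 0,"rx": 0,"ry": 0,"rz": 0,"claw": 1},{"dx": 0,"dy": 0,"dz": 0,"rx": 0,"ry": 0,"rz": 0,"claw": 1}]}}

```text
clock: 14.8
ee_pos: [545.3, 266.9, 97.5]
tcp_rot: [-3.141, 0.0, -1.477]
contact_force: [0.9, -0.3, -1.2]
width: 85.5
gripper_force: 0.0
```

Run:
```python
from h import *
here(); st=bot.get_state(); p=w2r(st['ee_pos']); print(np.hypot(p[0],p[1]-220),np.arctan2(p[1]-220,p[0])+6.283, st['tcp_rot'][2]-T,st['joint_pos'])
handle()
```

```text
14.8 rail [ 12.4 161.4  97.5] yaw- -168.67 [-3.141  0.    -1.477] F [ 0.9 -0.3 -1.2] w 85.5
59.90146229942184 4.92070769733626 -1.3730297012252195 [ 3.66858515e-01  1.71019474e-01  1.86892704e+00 -5.20513083e-05
  1.10137056e+00 -2.86847722e+00]
side 113 [  8.9 -64.5 101.9] ang -1.43 65.2
gate [  58.2644921  -153.11540534   71.35875792]
```

Emit:
{"api": "drive_tool", "payload": {"deltas": [{"dx": 0,"dy": 0,"dz": 0,"rx": 0,"ry": 0,"rz": 1,"claw": 1},{"dx": 0,"dy": 0,"dz": 0,"rx": 0,"ry": 0,"rz": 1,"claw": 1},{"dx": 0,"dy": 0,"dz": 0,"rx": 0,"ry": 0,"rz": 1,"claw": 1},{"dx": 0,"dy": 0,"dz": 0,"rx": 0,"ry": 0,"rz": 1,"claw": 1},{"dx": 0,"dy": 0,"dz": 0,"rx": 0,"ry": 0,"rz": 1,"claw": 1},{"dx": 0,"dy": 0,"dz": 0,"rx": 0,"ry": 0,"rz": 1,"claw": 1},{"dx": 0,"dy": 0,"dz": 0,"rx": 0,"ry": 0,"rz": 1,"claw": 1},{"dx": 0,"dy": 0,"dz": 0,"rx": 0,"ry": 0,"rz": 1,"claw": 1},{"dx": 0,"dy": 0,"dz": 0,"rx": 0,"ry": 0,"rz": 1,"claw": 1},{"dx": 0,"dy": 0,"dz": 0,"rx": 0,"ry": 0,"rz": 1,"claw": 1},{"dx": 0,"dy": 0,"dz": 0,"rx": 0,"ry": 0,"rz": 1,"claw": 1},{"dx": 0,"dy": 0,"dz": 0,"rx": 0,"ry": 0,"rz": 1,"claw": 1}]}}

```text
clock: 16.1
ee_pos: [545.2, 266.9, 97.3]
tcp_rot: [-3.142, -0.0, -2.527]
contact_force: [0.6, 0.0, 0.4]
width: 85.5
gripper_force: 0.0
```

Emit:
{"api": "drive_tool", "payload": {"deltas": [{"dx": 0,"dy": 0,"dz": 0,"rx": 0,"ry": 0,"rz": 1,"claw": 1},{"dx": 0,"dy": 0,"dz": 0,"rx": 0,"ry": 0,"rz": 1,"claw": 1},{"dx": 0,"dy": 0,"dz": 0,"rx": 0,"ry": 0,"rz": 1,"claw": 1},{"dx": 0,"dy": 0,"dz": 0,"rx": 0,"ry": 0,"rz": 1,"claw": 1},{"dx": 0,"dy": 0,"dz": 0,"rx": 0,"ry": 0,"rz": 1,"claw": 1},{"dx": 0,"dy": 0,"dz": 0,"rx": 0,"ry": 0,"rz": 1,"claw": 1},{"dx": 0,"dy": 0,"dz": 0,"rx": 0,"ry": 0,"rz": 1,"claw": 1},{"dx": 0,"dy": 0,"dz": 0,"rx": 0,"ry": 0,"rz": 1,"claw": 1},{"dx": 0,"dy": 0,"dz": 0,"rx": 0,"ry": 0,"rz": 1,"claw": 1},{"dx": 0,"dy": 0,"dz": 0,"rx": 0,"ry": 0,"rz": 1,"claw": 1},{"dx": 0,"dy": 0,"dz": 0,"rx": 0,"ry": 0,"rz": 1,"claw": 1},{"dx": 0,"dy": 0,"dz": 0,"rx": 0,"ry": 0,"rz": 1,"claw": 1}]}}

```text
clock: 17.3
ee_pos: [545.3, 266.9, 97.3]
tcp_rot: [3.142, 0.0, 2.709]
contact_force: [-0.1, 0.7, -0.4]
width: 85.4
gripper_force: 0.0
```

Emit:
{"api": "drive_tool", "payload": {"deltas": [{"dx": 0,"dy": 0,"dz": 0,"rx": 0,"ry": 0,"rz": 1,"claw": 1},{"dx": 0,"dy": 0,"dz": 0,"rx": 0,"ry": 0,"rz": 1,"claw": 1},{"dx": 0,"dy": 0,"dz": 0,"rx": 0,"ry": 0,"rz": 1,"claw": 1},{"dx": 0,"dy": 0,"dz": 0,"rx": 0,"ry": 0,"rz": 1,"claw": 1},{"dx": 0,"dy": 0,"dz": 0,"rx": 0,"ry": 0,"rz": 1,"claw": 1},{"dx": 0,"dy": 0,"dz": 0,"rx": 0,"ry": 0,"rz": 1,"claw": 1},{"dx": 0,"dy": 0,"dz": 0,"rx": 0,"ry": 0,"rz": 1,"claw": 1},{"dx": 0,"dy": 0,"dz": 0,"rx": 0,"ry": 0,"rz": 1,"claw": 1},{"dx": 0,"dy": 0,"dz": 0,"rx": 0,"ry": 0,"rz": 1,"claw": 1},{"dx": 0,"dy": 0,"dz": 0,"rx": 0,"ry": 0,"rz": 1,"claw": 1},{"dx": 0,"dy": 0,"dz": 0,"rx": 0,"ry": 0,"rz": 1,"claw": -0.1},{"dx": 0,"dy": 0,"dz": 0,"rx": 0,"ry": 0,"rz": 1,"claw": -0.1}]}}

```text
clock: 18.5
ee_pos: [545.3, 266.9, 97.3]
tcp_rot: [3.142, 0.0, 1.662]
contact_force: [-0.1, 0.8, -0.9]
width: 58.9
gripper_force: 0.0
```

Run:
```python
from h import *
here(); st=bot.get_state(); p=w2r(st['ee_pos']); print(np.hypot(p[0],p[1]-220),np.arctan2(p[1]-220,p[0])+6.283, st['tcp_rot'][2]-T+np.pi,st['joint_pos'])
handle()
```

```text
18.5 rail [ 12.4 161.4  97.3] yaw- 11.16 [3.142 0.    1.662] F [-0.1  0.8 -0.9] w 58.9
59.94101649356096 4.9202227862309424 4.907215188857885 [ 3.66807342e-01  1.71288720e-01  1.86893909e+00 -5.07872607e-05
  1.10137177e+00  2.76004109e-01]
side 123 [  8.8 -64.6 100.7] ang -1.44 65.2
gate [  59.16745406 -153.46188815   71.78841422]
```

Emit:
{"api": "drive_tool", "payload": {"deltas": [{"dx": 0,"dy": 0,"dz": 0,"rx": 0,"ry": 0,"rz": 0,"claw": -0.1},{"dx": 0.004,"dy": 0.1,"dz": 0,"rx": 0,"ry": 0,"rz": -0.955,"claw": -0.1},{"dx": 0.004,"dy": 0.1,"dz": 0,"rx": 0,"ry": 0,"rz": -0.955,"claw": -0.1},{"dx": 0.004,"dy": 0.1,"dz": 0,"rx": 0,"ry": 0,"rz": -0.955,"claw": -0.1},{"dx": 0.004,"dy": 0.1,"dz": 0,"rx": 0,"ry": 0,"rz": -0.955,"claw": -0.1},{"dx": 0.004,"dy": 0.1,"dz": 0,"rx": 0,"ry": 0,"rz": -0.955,"claw": -0.1},{"dx": 0.004,"dy": 0.1,"dz": 0,"rx": 0,"ry": 0,"rz": -0.955,"claw": -0.1},{"dx": 0.004,"dy": 0.1,"dz": 0,"rx": 0,"ry": 0,"rz": -0.955,"claw": -0.1},{"dx": 0.004,"dy": 0.1,"dz": 0,"rx": 0,"ry": 0,"rz": -0.955,"claw": -0.1},{"dx": 0.004,"dy": 0.1,"dz": 0,"rx": 0,"ry": 0,"rz": -0.955,"claw": -0.1},{"dx": 0.004,"dy": 0.1,"dz": 0,"rx": 0,"ry": 0,"rz": -0.955,"claw": -0.1},{"dx": 0.004,"dy": 0.1,"dz": 0,"rx": 0,"ry": 0,"rz": -0.955,"claw": -0.1}]}}

```text
clock: 19.8
ee_pos: [589.9, 294.6, 96.8]
tcp_rot: [-3.14, -0.001, 2.587]
contact_force: [-1.8, -1.6, 0.8]
width: 38.4
gripper_force: 0.9
```

Emit:
{"api": "drive_tool", "payload": {"deltas": [{"dx": 0.004,"dy": 0.1,"dz": 0,"rx": 0,"ry": 0,"rz": -0.955,"claw": -0.1},{"dx": 0.004,"dy": 0.1,"dz": 0,"rx": 0,"ry": 0,"rz": -0.955,"claw": -0.1},{"dx": 0.004,"dy": 0.1,"dz": 0,"rx": 0,"ry": 0,"rz": -0.955,"claw": -0.1},{"dx": 0.004,"dy": 0.1,"dz": 0,"rx": 0,"ry": 0,"rz": -0.955,"claw": -0.1},{"dx": 0.004,"dy": 0.1,"dz": 0,"rx": 0,"ry": 0,"rz": -0.955,"claw": -0.1},{"dx": 0.004,"dy": 0.1,"dz": 0,"rx": 0,"ry": 0,"rz": -0.955,"claw": -0.1},{"dx": 0,"dy": 0,"dz": 0,"rx": 0,"ry": 0,"rz": 0,"claw": -0.1},{"dx": 0,"dy": 0,"dz": 0,"rx": 0,"ry": 0,"rz": 0,"claw": 1},{"dx": 0,"dy": 0,"dz": 0,"rx": 0,"ry": 0,"rz": 0,"claw": 1}]}}

```text
clock: 20.7
ee_pos: [599.8, 323.0, 97.5]
tcp_rot: [3.141, 0.0, 3.082]
contact_force: [-0.0, -0.3, -0.7]
width: 66.2
gripper_force: 0.0
```

Run:
```python
from h import *
here(); st=bot.get_state(); p=w2r(st['ee_pos']); print(np.hypot(p[0],p[1]-220),np.arctan2(p[1]-220,p[0]), st['tcp_rot'][2]-T+np.pi,st['joint_pos'])
handle()
```

```text
20.7 rail [ 60.8 222.8  97.5] yaw- 92.53 [3.141 0.    3.082] F [-0.  -0.3 -0.7] w 66.2
60.86196885269459 0.04610955983135051 6.327265142551058 [ 4.15187985e-01  3.19223512e-01  1.69020862e+00  5.54807614e-05
  1.13179351e+00 -1.09571178e+00]
side 68 [ 56.8  -5.2 102.5] ang -0.09 57.1
gate [  66.14569187 -152.66487691   72.95538778]
```

The gate is at 66 mm and the handle at about 12.5 rad, so it is fully open. Next I'll re-measure the tags and go to yellow.

```bash
cat >> h.py <<'E'
def tag(S,nm,c,zl=28,zh=42,tz=(64,82),r=45):
    for s,n in S:
        P=s['X'][mask(s,nm,smin=90,vmin=30)&near(s,c,r,zl,zh)]; Q=s['X'][mask(s,nm,smin=90,vmin=30)&near(s,c,r,*tz)]
        for A in (P,Q):
            if len(A)>8:
                b=cv2.minAreaRect(A[:,:2].astype(np.float32)); c0,(w,h),a=b
                if A is Q and w>h: a-=90
                elif a>45: a-=90
                print(n,nm,len(A),np.round(c0,1),'z',np.median(A[:,2]).round(1),np.percentile(A[:,2],97).round(1),'size',np.round((w,h),1),'yaw',round(a,1),'rail',w2r((*c0,0)).round(1)[:2])
E
python3 - <<'E'
from h import *
S=[(snap(n),n) for n in('top','side')]
for nm,c in [('yellow',(546,-258)),('green',(453,-254)),('orange',(538,-392))]: tag(S,nm,c)
print('--'); plan([(60.8,222.8,200,3),(546.5,-259.5,200,18)] and [(*w2r((546.5,-259.5,0))[:2],160,18)],yaw=np.radians(96),claw=0.2,start=None)
E
```

```text
top yellow 112 [ 545.2 -259.2] z 34.8 41.0 size [43.1 47.5] yaw 4.8 rail [  67.  -361.9]
top yellow 29 [ 546.5 -259.1] z 73.6 80.6 size [11.  29.7] yaw 5.2 rail [  68.2 -361.6]
side yellow 177 [ 546.4 -260. ] z 33.1 39.0 size [46.  53.8] yaw 4.8 rail [  68.2 -362.6]
side yellow 44 [ 547.  -261.8] z 72.2 74.4 size [10.3 29.4] yaw 4.9 rail [  69.  -364.3]
top green 118 [ 453.3 -255.3] z 34.0 40.8 size [44.4 47.1] yaw 18.6 rail [ -24.9 -367.6]
top green 30 [ 454.5 -254.3] z 74.5 81.0 size [10.1 27.1] yaw 16.4 rail [ -23.8 -366.4]
side green 200 [ 454.5 -256.2] z 33.1 39.6 size [48.1 51.1] yaw 20.9 rail [ -23.6 -368.3]
side green 45 [ 453.4 -255.4] z 71.7 75.0 size [ 9.  31.4] yaw 13.5 rail [ -24.8 -367.6]
top orange 129 [ 537.9 -392.1] z 35.1 40.6 size [48.2 47.8] yaw -16.5 rail [  73.5 -494.9]
top orange 33 [ 537.5 -392.3] z 74.4 78.7 size [29.7 10.3] yaw -13.2 rail [  73.1 -495.1]
side orange 270 [ 538.7 -393.7] z 33.0 38.0 size [51.8 46.5] yaw -13.2 rail [  74.4 -496.4]
side orange 56 [ 538.3 -394.1] z 72.5 75.0 size [31.6 10.4] yaw -11.9 rail [  74.1 -496.8]
--
[{"rx":0.0,"ry":0.0,"
[... 668 characters left out ...]
:0.2},{"rx":0.0,"ry":0.0,"rz":0.948,"dx":-0.425,"dy":-0.492,"dz":-0.07,"claw":0.2},{"rx":0.0,"ry":0.0,"rz":0.948,"dx":-0.464,"dy":-0.455,"dz":-0.069,"claw":0.2},{"rx":0.0,"ry":0.0,"rz":0.948,"dx":-0.5,"dy":-0.415,"dz":-0.07,"claw":0.2}]
[{"rx":0.0,"ry":0.0,"rz":0.948,"dx":-0.533,"dy":-0.372,"dz":-0.069,"claw":0.2},{"rx":0.0,"ry":0.0,"rz":0.948,"dx":-0.561,"dy":-0.327,"dz":-0.07,"claw":0.2},{"rx":0.0,"ry":0.0,"rz":0.948,"dx":-0.587,"dy":-0.279,"dz":-0.069,"claw":0.2},{"rx":0.0,"ry":0.0,"rz":0.948,"dx":-0.608,"dy":-0.23,"dz":-0.07,"claw":0.2},{"rx":0.0,"ry":0.0,"rz":0.948,"dx":-0.624,"dy":-0.179,"dz":-0.069,"claw":0.2},{"rx":0.0,"ry":0.0,"rz":0.0,"dx":-0.637,"dy":-0.126,"dz":-0.07,"claw":0.2}]
```

Emit:
{"api": "drive_tool", "payload": {"deltas": [{"dx": 0,"dy": 0,"dz": -0.5,"rx": 0,"ry": 0,"rz": 0,"claw": 0.5},{"dx": 0,"dy": 0,"dz": -0.8,"rx": 0,"ry": 0,"rz": 0,"claw": 0.5},{"dx": 0,"dy": 0,"dz": -0.7,"rx": 0,"ry": 0,"rz": 0,"claw": 0.5}]}}

```text
clock: 21.2
ee_pos: [599.5, 322.9, 198.4]
tcp_rot: [-3.141, -0.0, 3.082]
contact_force: [-0.1, -0.1, 0.9]
width: 64.3
gripper_force: 0.0
```

Emit:
{"api": "drive_tool", "payload": {"deltas": [{"rx": 0,"ry": 0,"rz": 0.948,"dx": 0.02,"dy": -0.65,"dz": 0,"claw": 0},{"rx": 0,"ry": 0,"rz": 0.948,"dx": -0.033,"dy": -0.65,"dz": 0,"claw": 0},{"rx": 0,"ry": 0,"rz": 0.948,"dx": -0.087,"dy": -0.644,"dz": 0,"claw": 0},{"rx": 0,"ry": 0,"rz": 0.948,"dx": -0.14,"dy": -0.635,"dz": 0,"claw": 0},{"rx": 0,"ry": 0,"rz": 0.948,"dx": -0.192,"dy": -0.62,"dz": 0,"claw": 0},{"rx": 0,"ry": 0,"rz": 0.948,"dx": -0.242,"dy": -0.603,"dz": 0,"claw": 0},{"rx": 0,"ry": 0,"rz": 0.948,"dx": -0.29,"dy": -0.58,"dz": 0,"claw": 0},{"rx": 0,"ry": 0,"rz": 0.948,"dx": -0.338,"dy": -0.555,"dz": 0,"claw": 0},{"rx": 0,"ry": 0,"rz": 0.948,"dx": -0.383,"dy": -0.525,"dz": 0,"claw": 0},{"rx": 0,"ry": 0,"rz": 0.948,"dx": -0.425,"dy": -0.49,"dz": 0,"claw": 0},{"rx": 0,"ry": 0,"rz": 0.948,"dx": -0.464,"dy": -0.455,"dz": 0,"claw": 0},{"rx": 0,"ry": 0,"rz": 0.948,"dx": -0.5,"dy": -0.415,"dz": 0,"claw": 0}]}}

```text
clock: 22.4
ee_pos: [564.2, -66.5, 197.6]
tcp_rot: [3.141, 0.0, 2.086]
contact_force: [0.1, -0.4, -1.1]
width: 42.5
gripper_force: 0.0
```

Emit:
{"api": "drive_tool", "payload": {"deltas": [{"rx": 0,"ry": 0,"rz": 0.948,"dx": -0.533,"dy": -0.372,"dz": 0,"claw": 0},{"rx": 0,"ry": 0,"rz": 0.948,"dx": -0.56,"dy": -0.327,"dz": 0,"claw": 0},{"rx": 0,"ry": 0,"rz": 0.948,"dx": -0.587,"dy": -0.28,"dz": 0,"claw": 0},{"rx": 0,"ry": 0,"rz": 0.948,"dx": -0.608,"dy": -0.23,"dz": 0,"claw": 0},{"rx": 0,"ry": 0,"rz": 0.948,"dx": -0.624,"dy": -0.18,"dz": 0,"claw": 0},{"rx": 0,"ry": 0,"rz": 0,"dx": -0.637,"dy": -0.126,"dz": 0,"claw": 0},{"rx": 0,"ry": 0,"rz": 0,"dx": 0,"dy": 0,"dz": 0,"claw": 0},{"rx": 0,"ry": 0,"rz": 0,"dx": 0,"dy": 0,"dz": 0,"claw": 0}]}}

```text
clock: 23.2
ee_pos: [546.4, -259.7, 197.3]
tcp_rot: [3.141, -0.0, 1.675]
contact_force: [0.3, -0.3, -0.3]
width: 42.5
gripper_force: 0.0
```

Run:
```python
from h import *
here(); S=[(snap(n),n) for n in('top','side')]
tag(S,'yellow',(546,-258))
plan([(546.3,-260,62,6)],yaw=np.radians(95),claw=0,world=True)
```

```text
23.2 rail [  68.2 -362.2  197.3] yaw- 11.9 [ 3.141 -0.     1.675] F [ 0.3 -0.3 -0.3] w 42.5
side yellow 177 [ 546.3 -260.3] z 33.4 40.4 size [46.9 53.1] yaw 1.0 rail [  68.2 -362.9]
side yellow 36 [ 545.2 -261.9] z 71.5 75.4 size [ 7.6 29.8] yaw 5.4 rail [  67.2 -364.6]
[{"rx":-0.0,"ry":-0.005,"rz":0.213,"dx":-0.005,"dy":-0.002,"dz":0.451,"claw":0.0},{"rx":0.0,"ry":0.0,"rz":0.0,"dx":-0.005,"dy":-0.002,"dz":0.451,"claw":0.0},{"rx":0.0,"ry":0.0,"rz":0.0,"dx":-0.005,"dy":-0.001,"dz":0.451,"claw":0.0},{"rx":0.0,"ry":0.0,"rz":0.0,"dx":-0.005,"dy":-0.002,"dz":0.451,"claw":0.0},{"rx":0.0,"ry":0.0,"rz":0.0,"dx":-0.005,"dy":-0.001,"dz":0.45,"claw":0.0},{"rx":0.0,"ry":0.0,"rz":0.0,"dx":-0.005,"dy":-0.002,"dz":0.451,"claw":0.0}]
```

Emit:
{"api": "drive_tool", "payload": {"deltas": [{"rx": 0,"ry": 0,"rz": 0.213,"dx": -0.005,"dy": 0,"dz": 0.45,"claw": 0},{"rx": 0,"ry": 0,"rz": 0,"dx": -0.005,"dy": 0,"dz": 0.45,"claw": 0},{"rx": 0,"ry": 0,"rz": 0,"dx": -0.005,"dy": 0,"dz": 0.45,"claw": 0},{"rx": 0,"ry": 0,"rz": 0,"dx": -0.005,"dy": 0,"dz": 0.45,"claw": 0},{"rx": 0,"ry": 0,"rz": 0,"dx": -0.005,"dy": 0,"dz": 0.45,"claw": 0},{"rx": 0,"ry": 0,"rz": 0,"dx": -0.005,"dy": 0,"dz": 0.45,"claw": 0},{"rx": 0,"ry": 0,"rz": 0,"dx": 0,"dy": 0,"dz": 0,"claw": 0},{"rx": 0,"ry": 0,"rz": 0,"dx": 0,"dy": 0,"dz": 0,"claw": -1},{"rx": 0,"ry": 0,"rz": 0,"dx": 0,"dy": 0,"dz": 0,"claw": -1},{"rx": 0,"ry": 0,"rz": 0,"dx": 0,"dy": 0,"dz": 0,"claw": -1},{"rx": 0,"ry": 0,"rz": 0,"dx": 0,"dy": 0,"dz": 0,"claw": -1}], "grip_force": 60}}

```text
clock: 24.4
ee_pos: [547.7, -261.1, 64.0]
tcp_rot: [3.139, 0.001, 1.658]
contact_force: [0.3, 0.6, 4.1]
width: 8.8
gripper_force: 61.7
```

Run:
```python
from h import *
here(); p=w2r(bot.get_state()['ee_pos'])
plan([(p[0],p[1],130,3),(0,-235,130,7)],claw=-1)
```

```text
24.4 rail [  69.7 -363.5   64. ] yaw- 10.93 [3.139e+00 1.000e-03 1.658e+00] F [0.3 0.6 4.1] w 8.8
[{"rx":0.009,"ry":0.004,"rz":0.729,"dx":-0.001,"dy":0.001,"dz":-0.44,"claw":-1.0},{"rx":0.009,"ry":0.004,"rz":0.729,"dx":-0.0,"dy":0.001,"dz":-0.44,"claw":-1.0},{"rx":0.009,"ry":0.004,"rz":0.729,"dx":-0.0,"dy":0.0,"dz":-0.439,"claw":-1.0},{"rx":0.0,"ry":0.0,"rz":0.0,"dx":0.367,"dy":-0.199,"dz":-0.0,"claw":-1.0},{"rx":0.0,"ry":0.0,"rz":0.0,"dx":0.367,"dy":-0.199,"dz":-0.0,"claw":-1.0},{"rx":0.0,"ry":0.0,"rz":0.0,"dx":0.367,"dy":-0.199,"dz":-0.0,"claw":-1.0},{"rx":0.0,"ry":0.0,"rz":0.0,"dx":0.367,"dy":-0.199,"dz":-0.0,"claw":-1.0},{"rx":0.0,"ry":0.0,"rz":0.0,"dx":0.367,"dy":-0.199,"dz":-0.0,"claw":-1.0},{"rx":0.0,"ry":0.0,"rz":0.0,"dx":0.368,"dy":-0.199,"dz":-0.0,"claw":-1.0},{"rx":0.0,"ry":0.0,"rz":0.0,"dx":0.367,"dy":-0.199,"dz":-0.0,"claw":-1.0}]
```

Emit:
{"api": "drive_tool", "payload": {"deltas": [{"rx": 0,"ry": 0,"rz": 0.729,"dx": 0,"dy": 0,"dz": -0.44,"claw": -1},{"rx": 0,"ry": 0,"rz": 0.729,"dx": 0,"dy": 0,"dz": -0.44,"claw": -1},{"rx": 0,"ry": 0,"rz": 0.729,"dx": 0,"dy": 0,"dz": -0.44,"claw": -1},{"rx": 0,"ry": 0,"rz": 0,"dx": 0.367,"dy": -0.2,"dz": 0,"claw": -1},{"rx": 0,"ry": 0,"rz": 0,"dx": 0.367,"dy": -0.2,"dz": 0,"claw": -1},{"rx": 0,"ry": 0,"rz": 0,"dx": 0.367,"dy": -0.2,"dz": 0.1,"claw": -1},{"rx": 0,"ry": 0,"rz": 0,"dx": 0.367,"dy": -0.2,"dz": 0.1,"claw": -1},{"rx": 0,"ry": 0,"rz": 0,"dx": 0.367,"dy": -0.2,"dz": 0.2,"claw": -1},{"rx": 0,"ry": 0,"rz": 0,"dx": 0.367,"dy": -0.2,"dz": 0.2,"claw": -1},{"rx": 0,"ry": 0,"rz": 0,"dx": 0.367,"dy": -0.2,"dz": 0.1,"claw": -1},{"rx": 0,"ry": 0,"rz": 0,"dx": 0,"dy": 0,"dz": 0,"claw": -1},{"rx": 0,"ry": 0,"rz": 0,"dx": 0,"dy": 0,"dz": 0,"claw": -1}]}}

```text
clock: 25.6
ee_pos: [490.8, -125.9, 93.8]
tcp_rot: [3.141, 0.001, 1.467]
contact_force: [-0.8, -0.4, -0.8]
width: 8.8
gripper_force: 63.6
```

Run:
```python
from h import *
here(); p=bot.get_state()['ee_pos']; S=[(snap(n),n) for n in('top','side')]
tag(S,'yellow',p[:2],55,72,(95,125),r=50)
for s,n in S:
    m=mask(s,'red')&near(s,(517,115),130,52,68); b=cv2.minAreaRect(s['X'][m][:,:2].astype(np.float32)); print(n,b,w2r((*b[0],0)))
plan([(0,-235,96,1)],claw=-1)
cv2.imwrite('pics/c5.png',cv2.convertScaleAbs(cv2.resize(S[1][0]['frame'][180:330,240:400],None,fx=4,fy=4),alpha=1.4))
```

```text
25.6 rail [  -1.  -234.9   93.8] yaw- 0.03 [3.141e+00 1.000e-03 1.467e+00] F [-0.8 -0.4 -0.8] w 8.8
side yellow 128 [ 490.5 -127.3] z 63.0 70.2 size [50.2 46. ] yaw -5.7 rail [  -1.2 -236.4]
side yellow 31 [ 502.3 -135.5] z 103.0 122.8 size [30.3 44.2] yaw -37.3 rail [  11.4 -243.3]
top ((517.0601806640625, 114.70742797851562), (164.06980895996094, 31.364547729492188), 84.0405044555664) [0.12807351 7.05886356 0.        ]
side ((514.17578125, 142.41954040527344), (111.54225158691406, 19.586219787597656), 85.88868713378906) [-5.61760823 34.32180685  0.        ]
[{"rx":0.02,"ry":0.008,"rz":-0.006,"dx":0.011,"dy":0.008,"dz":-0.036,"claw":-1.0}]
```

View pics/c5.png

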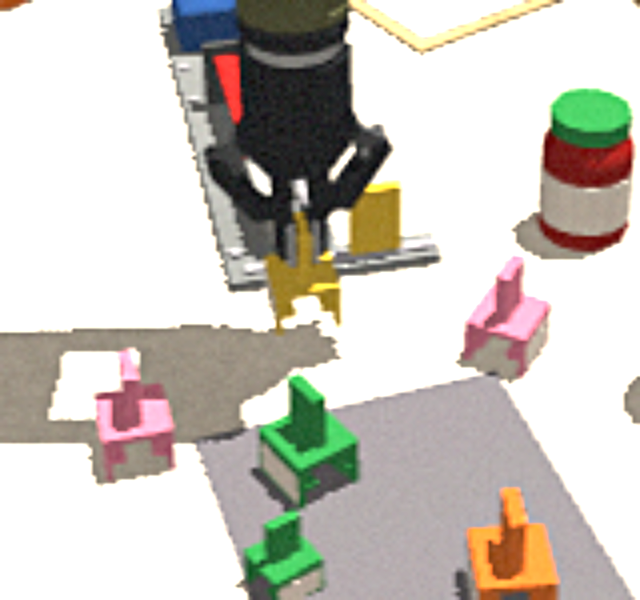

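Tag held upright and aligned at crop (305, 265), matching the TCP to within about 1 mm. I'll raise it about 2 mm and enter slowly.

Emit:
{"api": "drive_tool", "payload": {"deltas": [{"rx": 0,"ry": 0,"rz": 0,"dx": 0.1,"dy": 0.02,"dz": -0.045,"claw": -1},{"rx": 0,"ry": 0,"rz": 0,"dx": 0.2,"dy": 0,"dz": 0,"claw": -1},{"rx": 0,"ry": 0,"rz": 0,"dx": 0.2,"dy": 0,"dz": 0,"claw": -1},{"rx": 0,"ry": 0,"rz": 0,"dx": 0.2,"dy": 0,"dz": 0,"claw": -1},{"rx": 0,"ry": 0,"rz": 0,"dx": 0.2,"dy": 0,"dz": 0,"claw": -1},{"rx": 0,"ry": 0,"rz": 0,"dx": 0.2,"dy": 0,"dz": 0,"claw": -1},{"rx": 0,"ry": 0,"rz": 0,"dx": 0.2,"dy": 0,"dz": 0,"claw": -1},{"rx": 0,"ry": 0,"rz": 0,"dx": 0.2,"dy": 0,"dz": 0,"claw": -1},{"rx": 0,"ry": 0,"rz": 0,"dx": 0.2,"dy": 0,"dz": 0,"claw": -1},{"rx": 0,"ry": 0,"rz": 0,"dx": 0.2,"dy": 0,"dz": 0,"claw": -1}]}}

```text
clock: 26.7
ee_pos: [501.5, -30.5, 95.6]
tcp_rot: [-3.142, -0.0, 1.467]
contact_force: [0.1, -0.2, -0.1]
width: 8.8
gripper_force: 63.6
```

Run:
```python
from h import *
here(); print(bot.get_state()['moment'])
s=snap('side'); tag([(s,'side')],'yellow',bot.get_state()['ee_pos'][:2],55,72,(95,125),r=50)
cv2.imwrite('pics/c6.png',cv2.convertScaleAbs(cv2.resize(s['frame'][180:300,260:380],None,fx=4,fy=4),alpha=1.4))
```

```text
26.7 rail [  -0.3 -139.    95.6] yaw- -0.01 [-3.142 -0.     1.467] F [ 0.1 -0.2 -0.1] w 8.8
[-0.02207672 -0.0234025   0.01445795]
side yellow 118 [500.6 -26.7] z 64.3 68.1 size [60.6 46. ] yaw -11.3 rail [  -1.5 -135.3]
side yellow 21 [501.  -32.1] z 103.7 114.2 size [26.7  8.2] yaw -22.2 rail [  -0.6 -140.6]
```

View pics/c6.png

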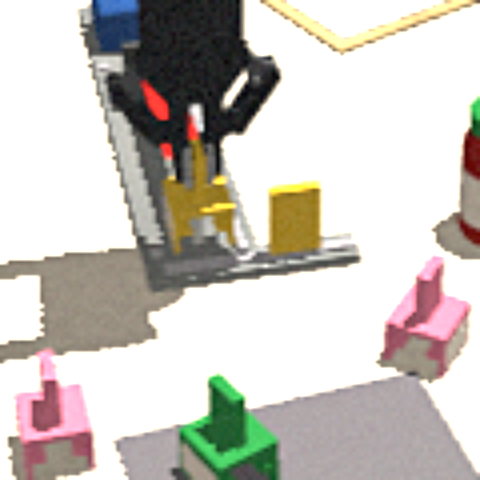

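The tag is on the nose at crop (200, 210) with zero contact force. Sliding on to y ≈ 60.

Emit:
{"api": "drive_tool", "payload": {"deltas": [{"rx": 0,"ry": 0,"rz": 0,"dx": 0.3,"dy": 0,"dz": 0,"claw": -1},{"rx": 0,"ry": 0,"rz": 0,"dx": 0.4,"dy": 0,"dz": 0,"claw": -1},{"rx": 0,"ry": 0,"rz": 0,"dx": 0.4,"dy": 0,"dz": 0,"claw": -1},{"rx": 0,"ry": 0,"rz": 0,"dx": 0.4,"dy": 0,"dz": 0,"claw": -1},{"rx": 0,"ry": 0,"rz": 0,"dx": 0.4,"dy": 0,"dz": 0,"claw": -1},{"rx": 0,"ry": 0,"rz": 0,"dx": 0.4,"dy": 0,"dz": 0,"claw": -1},{"rx": 0,"ry": 0,"rz": 0,"dx": 0.4,"dy": 0,"dz": 0,"claw": -1},{"rx": 0,"ry": 0,"rz": 0,"dx": 0.4,"dy": 0,"dz": 0,"claw": -1},{"rx": 0,"ry": 0,"rz": 0,"dx": 0.4,"dy": 0,"dz": 0,"claw": -1},{"rx": 0,"ry": 0,"rz": 0,"dx": 0.3,"dy": 0,"dz": 0,"claw": -1},{"rx": 0,"ry": 0,"rz": 0,"dx": 0.1,"dy": 0,"dz": 0,"claw": -1},{"rx": 0,"ry": 0,"rz": 0,"dx": 0,"dy": 0,"dz": 0,"claw": -1}]}}

```text
clock: 27.95
ee_pos: [521.6, 163.1, 95.5]
tcp_rot: [-3.141, 0.0, 1.468]
contact_force: [-0.3, 0.5, -1.2]
width: 8.9
gripper_force: 63.6
```

Run:
```python
from h import *
here(); print(bot.get_state()['moment'])
tag([(snap('side'),'side')],'yellow',bot.get_state()['ee_pos'][:2],55,72,(95,125),r=50)
```

```text
27.95 rail [-0.4 55.7 95.5] yaw- 0.05 [-3.141  0.     1.468] F [-0.3  0.5 -1.2] w 8.9
[-0.01034463  0.03320837 -0.07006254]
side yellow 89 [521.8 166.5] z 64.2 68.0 size [63.5 46.2] yaw -5.3 rail [-0.5 59.1]
side yellow 16 [521.8 159.8] z 104.0 114.3 size [29.   8.6] yaw -20.1 rail [ 0.1 52.4]
```

Emit:
{"api": "drive_tool", "payload": {"deltas": [{"rx": 0,"ry": 0,"rz": 0,"dx": 0.13,"dy": 0,"dz": 0.015,"claw": -1},{"rx": 0,"ry": 0,"rz": 0,"dx": 0,"dy": 0,"dz": 0.02,"claw": -1},{"rx": 0,"ry": 0,"rz": 0,"dx": 0,"dy": 0,"dz": 0,"claw": -0.2},{"rx": 0,"ry": 0,"rz": 0,"dx": 0,"dy": 0,"dz": 0,"claw": -0.2},{"rx": 0,"ry": 0,"rz": 0,"dx": 0,"dy": 0,"dz": 0,"claw": -0.2},{"rx": 0,"ry": 0,"rz": 0,"dx": 0,"dy": 0,"dz": -0.3,"claw": -0.2},{"rx": 0,"ry": 0,"rz": 0,"dx": 0,"dy": 0,"dz": -0.7,"claw": -0.2},{"rx": 0,"ry": 0,"rz": 0,"dx": 0,"dy": 0,"dz": -1,"claw": -0.1}]}}

```text
clock: 28.8
ee_pos: [520.4, 168.5, 192.8]
tcp_rot: [-3.136, 0.002, 1.467]
contact_force: [0.8, 1.0, -0.8]
width: 38.6
gripper_force: 0.0
```

Run:
```python
from h import *
here(); S=[(snap(n),n) for n in('top','side')]
tag(S,'yellow',r2w((0,62,0))[:2],55,72,(95,115),r=50)
tag(S,'green',(453,-254)); tag(S,'orange',(538,-392))
plan([(454,-255.3,190,12)],yaw=np.radians(90+17),claw=0,world=True)
```

```text
28.8 rail [ -2.1  61.  192.8] yaw- -0.02 [-3.136e+00  2.000e-03  1.467e+00] F [ 0.8  1.  -0.8] w 38.6
top yellow 14 [526.9 156.8] z 65.3 70.5 size [12.8 27.1] yaw -21.9 rail [ 5.5 49.9]
side yellow 94 [521.7 171. ] z 62.7 68.1 size [55.7 42.7] yaw -3.1 rail [-1.1 63.5]
side yellow 16 [520.7 165.3] z 102.9 104.8 size [25.7  7.4] yaw -5.7 rail [-1.5 57.8]
top green 130 [ 453.  -254.4] z 35.7 41.1 size [44.4 49.3] yaw 18.7 rail [ -25.3 -366.7]
top green 25 [ 454.1 -253.6] z 75.1 81.2 size [10.2 27.3] yaw 15.1 rail [ -24.3 -365.8]
side green 203 [ 454.3 -254.9] z 32.9 40.9 size [47.8 51.7] yaw 16.1 rail [ -23.9 -367. ]
side green 48 [ 452.6 -256.7] z 71.4 74.6 size [ 9.5 30.7] yaw 11.6 rail [ -25.4 -369.1]
top orange 128 [ 537.9 -393.1] z 34.8 41.2 size [49.7 48. ] yaw -16.1 rail [  73.6 -495.8]
top orange 34 [ 538.1 -391.8] z 73.3 79.1 size [29.4 10.5] yaw -10.1 rail [  73.6 -494.6]
side orange 276 [ 538.6 -394.1] z 33.3 38.0 size [50.5 46.4] yaw -12.2 rail [  74.4 -496.8]
side orange 57 [ 538.3 -394.6] z 72.7 75.5 size [29.8 10.4] yaw -13.1 rail [  74.1 -497.3]
[{"rx":0.036,"ry":-0.004
[... 216 characters left out ...]
aw":0.0},{"rx":0.036,"ry":-0.004,"rz":-0.919,"dx":-0.686,"dy":-0.217,"dz":0.021,"claw":0.0},{"rx":0.036,"ry":-0.004,"rz":-0.919,"dx":-0.666,"dy":-0.271,"dz":0.022,"claw":0.0},{"rx":0.0,"ry":0.0,"rz":0.0,"dx":-0.642,"dy":-0.324,"dz":0.023,"claw":0.0},{"rx":0.0,"ry":0.0,"rz":0.0,"dx":-0.642,"dy":-0.324,"dz":0.023,"claw":0.0},{"rx":0.0,"ry":0.0,"rz":0.0,"dx":-0.642,"dy":-0.323,"dz":0.023,"claw":0.0},{"rx":0.0,"ry":0.0,"rz":0.0,"dx":-0.643,"dy":-0.324,"dz":0.022,"claw":0.0},{"rx":0.0,"ry":0.0,"rz":0.0,"dx":-0.642,"dy":-0.323,"dz":0.023,"claw":0.0},{"rx":0.0,"ry":0.0,"rz":0.0,"dx":-0.643,"dy":-0.324,"dz":0.022,"claw":0.0},{"rx":0.0,"ry":0.0,"rz":0.0,"dx":-0.642,"dy":-0.323,"dz":0.023,"claw":0.0}]
```

Emit:
{"api": "drive_tool", "payload": {"deltas": [{"rx": 0,"ry": 0,"rz": -0.919,"dx": -0.718,"dy": -0.047,"dz": 0.02,"claw": 0},{"rx": 0,"ry": 0,"rz": -0.919,"dx": -0.712,"dy": -0.105,"dz": 0.02,"claw": 0},{"rx": 0,"ry": 0,"rz": -0.919,"dx": -0.7,"dy": -0.16,"dz": 0.02,"claw": 0},{"rx": 0,"ry": 0,"rz": -0.919,"dx": -0.686,"dy": -0.217,"dz": 0.02,"claw": 0},{"rx": 0,"ry": 0,"rz": -0.9,"dx": -0.666,"dy": -0.27,"dz": 0.02,"claw": 0},{"rx": 0,"ry": 0,"rz": 0,"dx": -0.642,"dy": -0.324,"dz": 0.02,"claw": 0},{"rx": 0,"ry": 0,"rz": 0,"dx": -0.642,"dy": -0.324,"dz": 0.02,"claw": 0},{"rx": 0,"ry": 0,"rz": 0,"dx": -0.642,"dy": -0.323,"dz": 0.02,"claw": 0},{"rx": 0,"ry": 0,"rz": 0,"dx": -0.643,"dy": -0.324,"dz": 0.02,"claw": 0},{"rx": 0,"ry": 0,"rz": 0,"dx": -0.642,"dy": -0.323,"dz": 0.02,"claw": 0},{"rx": 0,"ry": 0,"rz": 0,"dx": -0.643,"dy": -0.324,"dz": 0.02,"claw": 0},{"rx": 0,"ry": 0,"rz": 0,"dx": -0.642,"dy": -0.323,"dz": 0.02,"claw": 0}]}}

```text
clock: 30.1
ee_pos: [448.8, -257.8, 182.9]
tcp_rot: [3.14, 0.001, 1.866]
contact_force: [0.2, -0.2, 0.4]
width: 42.6
gripper_force: 0.0
```

Emit:
{"api": "drive_tool", "payload": {"deltas": [{"rx": 0,"ry": 0,"rz": 0,"dx": 0,"dy": 0,"dz": 0,"claw": 0},{"rx": 0,"ry": 0,"rz": 0,"dx": 0,"dy": 0,"dz": 0,"claw": 0}]}}

```text
clock: 30.3
ee_pos: [449.0, -256.6, 182.4]
tcp_rot: [3.141, 0.0, 1.864]
contact_force: [0.1, 0.7, 0.1]
width: 42.5
gripper_force: 0.0
```

Run:
```python
from h import *
here(); S=[(snap(n),n) for n in('top','side')]
tag(S,'green',(453,-254)); tag(S,'yellow',r2w((0,62,0))[:2],55,72,(95,115),r=50)
plan([(453.8,-255,63,6)],yaw=np.radians(90+16),claw=0,world=True)
```

```text
30.3 rail [ -29.  -369.3  182.4] yaw- 22.77 [3.141 0.    1.864] F [0.1 0.7 0.1] w 42.5
side green 196 [ 454.7 -256.1] z 33.4 40.0 size [47.2 49.5] yaw 17.1 rail [ -23.4 -368.2]
side green 45 [ 453.5 -257.6] z 71.8 74.9 size [ 8.5 30.5] yaw 17.0 rail [ -24.4 -369.8]
top yellow 98 [520.5 169.7] z 65.8 71.3 size [44.9 43.2] yaw -3.1 rail [-2.1 62.1]
top yellow 29 [521.8 171.7] z 104.8 110.4 size [28.4 10.5] yaw -5.6 rail [-1.  64.3]
side yellow 21 [504.9 176. ] z 62.0 65.3 size [55.3  9.4] yaw -5.9 rail [-18.3  66.7]
[{"rx":0.005,"ry":0.0,"rz":0.19,"dx":-0.003,"dy":0.015,"dz":0.397,"claw":0.0},{"rx":0.0,"ry":0.0,"rz":0.0,"dx":-0.003,"dy":0.015,"dz":0.397,"claw":0.0},{"rx":0.0,"ry":0.0,"rz":0.0,"dx":-0.003,"dy":0.015,"dz":0.397,"claw":0.0},{"rx":0.0,"ry":0.0,"rz":0.0,"dx":-0.002,"dy":0.015,"dz":0.398,"claw":0.0},{"rx":0.0,"ry":0.0,"rz":0.0,"dx":-0.003,"dy":0.015,"dz":0.397,"claw":0.0},{"rx":0.0,"ry":0.0,"rz":0.0,"dx":-0.002,"dy":0.015,"dz":0.398,"claw":0.0}]
```

Emit:
{"api": "drive_tool", "payload": {"deltas": [{"rx": 0,"ry": 0,"rz": 0,"dx": -0.003,"dy": 0.016,"dz": 0.397,"claw": 0},{"rx": 0,"ry": 0,"rz": 0,"dx": -0.003,"dy": 0.016,"dz": 0.397,"claw": 0},{"rx": 0,"ry": 0,"rz": 0,"dx": -0.003,"dy": 0.016,"dz": 0.397,"claw": 0},{"rx": 0,"ry": 0,"rz": 0,"dx": -0.003,"dy": 0.016,"dz": 0.397,"claw": 0},{"rx": 0,"ry": 0,"rz": 0,"dx": -0.003,"dy": 0.016,"dz": 0.397,"claw": 0},{"rx": 0,"ry": 0,"rz": 0,"dx": -0.003,"dy": 0.016,"dz": 0.397,"claw": 0},{"rx": 0,"ry": 0,"rz": 0,"dx": 0,"dy": 0,"dz": 0,"claw": 0},{"rx": 0,"ry": 0,"rz": 0,"dx": 0,"dy": 0,"dz": 0,"claw": -1},{"rx": 0,"ry": 0,"rz": 0,"dx": 0,"dy": 0,"dz": 0,"claw": -1},{"rx": 0,"ry": 0,"rz": 0,"dx": 0,"dy": 0,"dz": 0,"claw": -1},{"rx": 0,"ry": 0,"rz": 0,"dx": 0,"dy": 0,"dz": 0,"claw": -1}], "grip_force": 60}}

```text
clock: 31.5
ee_pos: [455.0, -256.0, 64.4]
tcp_rot: [3.14, 0.002, 1.866]
contact_force: [0.7, 1.5, 3.1]
width: 9.2
gripper_force: 59.5
```

Run:
```python
from h import *
here(); p=w2r(bot.get_state()['ee_pos'])
plan([(p[0],p[1],130,3),(0,-235,97,7)],claw=-1)
```

```text
31.5 rail [ -23.1 -368.1   64.4] yaw- 22.87 [3.140e+00 2.000e-03 1.866e+00] F [0.7 1.5 3.1] w 9.2
[{"rx":0.006,"ry":0.003,"rz":0.915,"dx":-0.001,"dy":0.001,"dz":-0.438,"claw":-1.0},{"rx":0.006,"ry":0.003,"rz":0.915,"dx":-0.001,"dy":0.001,"dz":-0.437,"claw":-1.0},{"rx":0.006,"ry":0.003,"rz":0.915,"dx":0.0,"dy":0.0,"dz":-0.438,"claw":-1.0},{"rx":0.006,"ry":0.003,"rz":0.915,"dx":0.365,"dy":0.126,"dz":0.094,"claw":-1.0},{"rx":0.006,"ry":0.003,"rz":0.915,"dx":0.374,"dy":0.096,"dz":0.094,"claw":-1.0},{"rx":0.0,"ry":0.0,"rz":0.0,"dx":0.38,"dy":0.066,"dz":0.094,"claw":-1.0},{"rx":0.0,"ry":0.0,"rz":0.0,"dx":0.38,"dy":0.066,"dz":0.094,"claw":-1.0},{"rx":0.0,"ry":0.0,"rz":0.0,"dx":0.38,"dy":0.066,"dz":0.095,"claw":-1.0},{"rx":0.0,"ry":0.0,"rz":0.0,"dx":0.381,"dy":0.066,"dz":0.094,"claw":-1.0},{"rx":0.0,"ry":0.0,"rz":0.0,"dx":0.38,"dy":0.066,"dz":0.095,"claw":-1.0}]
```

Emit:
{"api": "drive_tool", "payload": {"deltas": [{"rx": 0,"ry": 0,"rz": 0.915,"dx": 0,"dy": 0,"dz": -0.438,"claw": -1},{"rx": 0,"ry": 0,"rz": 0.915,"dx": 0,"dy": 0,"dz": -0.438,"claw": -1},{"rx": 0,"ry": 0,"rz": 0.915,"dx": 0,"dy": 0,"dz": -0.438,"claw": -1},{"rx": 0,"ry": 0,"rz": 0.915,"dx": 0.365,"dy": 0.126,"dz": 0.094,"claw": -1},{"rx": 0,"ry": 0,"rz": 0.915,"dx": 0.374,"dy": 0.096,"dz": 0.094,"claw": -1},{"rx": 0,"ry": 0,"rz": 0,"dx": 0.38,"dy": 0.066,"dz": 0.094,"claw": -1},{"rx": 0,"ry": 0,"rz": 0,"dx": 0.38,"dy": 0.066,"dz": 0.094,"claw": -1},{"rx": 0,"ry": 0,"rz": 0,"dx": 0.38,"dy": 0.066,"dz": 0.094,"claw": -1},{"rx": 0,"ry": 0,"rz": 0,"dx": 0.38,"dy": 0.066,"dz": 0.094,"claw": -1},{"rx": 0,"ry": 0,"rz": 0,"dx": 0.38,"dy": 0.066,"dz": 0.095,"claw": -1},{"rx": 0,"ry": 0,"rz": 0,"dx": 0,"dy": 0,"dz": 0,"claw": -1},{"rx": 0,"ry": 0,"rz": 0,"dx": 0,"dy": 0,"dz": 0,"claw": -1}]}}

```text
clock: 32.7
ee_pos: [490.6, -125.7, 95.5]
tcp_rot: [-3.141, 0.0, 1.468]
contact_force: [0.5, -0.2, -1.6]
width: 8.9
gripper_force: 58.7
```

Run:
```python
from h import *
here(); p=bot.get_state()['ee_pos']; s=snap('side')
tag([(s,'side')],'green',p[:2],55,72,(95,112),r=50)
plan([(0,-235,96,1)],claw=-1)
```

```text
32.7 rail [  -1.3 -234.8   95.5] yaw- 0.05 [-3.141  0.     1.468] F [ 0.5 -0.2 -1.6] w 8.9
side green 143 [ 489.5 -127.1] z 63.9 69.8 size [51.5 45. ] yaw -7.1 rail [  -2.2 -236.3]
side green 24 [ 490.7 -126.7] z 103.4 105.8 size [30.8  5.7] yaw -17.1 rail [  -1.  -235.8]
[{"rx":0.002,"ry":0.006,"rz":0.0,"dx":0.005,"dy":0.022,"dz":-0.006,"claw":-1.0}]
```

Emit:
{"api": "drive_tool", "payload": {"deltas": [{"rx": 0,"ry": 0,"rz": 0,"dx": 0.1,"dy": 0.024,"dz": -0.01,"claw": -1},{"rx": 0,"ry": 0,"rz": 0,"dx": 0.2,"dy": 0,"dz": 0,"claw": -1},{"rx": 0,"ry": 0,"rz": 0,"dx": 0.2,"dy": 0,"dz": 0,"claw": -1},{"rx": 0,"ry": 0,"rz": 0,"dx": 0.2,"dy": 0,"dz": 0,"claw": -1},{"rx": 0,"ry": 0,"rz": 0,"dx": 0.2,"dy": 0,"dz": 0,"claw": -1},{"rx": 0,"ry": 0,"rz": 0,"dx": 0.2,"dy": 0,"dz": 0,"claw": -1},{"rx": 0,"ry": 0,"rz": 0,"dx": 0.2,"dy": 0,"dz": 0,"claw": -1},{"rx": 0,"ry": 0,"rz": 0,"dx": 0.2,"dy": 0,"dz": 0,"claw": -1},{"rx": 0,"ry": 0,"rz": 0,"dx": 0.2,"dy": 0,"dz": 0,"claw": -1},{"rx": 0,"ry": 0,"rz": 0,"dx": 0.2,"dy": 0,"dz": 0,"claw": -1}]}}

```text
clock: 33.75
ee_pos: [501.9, -30.4, 96.0]
tcp_rot: [3.142, 0.0, 1.467]
contact_force: [-0.0, 0.4, -1.6]
width: 9.2
gripper_force: 58.7
```

Run:
```python
from h import *
here(); p=bot.get_state()['ee_pos']; s=snap('side')
tag([(s,'side')],'green',p[:2],55,72,(95,112),r=50)
```

```text
33.75 rail [ 1.000e-01 -1.389e+02  9.600e+01] yaw- 0.01 [3.142 0.    1.467] F [-0.   0.4 -1.6] w 9.2
side green 121 [500.4 -33. ] z 64.4 69.6 size [50.9 43.7] yaw -6.0 rail [  -1.1 -141.6]
side green 25 [500.2 -35.8] z 103.9 107.9 size [31.5  8.8] yaw -8.5 rail [  -1.  -144.4]
```

Emit:
{"api": "drive_tool", "payload": {"deltas": [{"rx": 0,"ry": 0,"rz": 0,"dx": 0.3,"dy": 0,"dz": 0,"claw": -1},{"rx": 0,"ry": 0,"rz": 0,"dx": 0.4,"dy": 0,"dz": 0,"claw": -1},{"rx": 0,"ry": 0,"rz": 0,"dx": 0.4,"dy": 0,"dz": 0,"claw": -1},{"rx": 0,"ry": 0,"rz": 0,"dx": 0.4,"dy": 0,"dz": 0,"claw": -1},{"rx": 0,"ry": 0,"rz": 0,"dx": 0.4,"dy": 0,"dz": 0,"claw": -1},{"rx": 0,"ry": 0,"rz": 0,"dx": 0.4,"dy": 0,"dz": 0,"claw": -1},{"rx": 0,"ry": 0,"rz": 0,"dx": 0.4,"dy": 0,"dz": 0,"claw": -1},{"rx": 0,"ry": 0,"rz": 0,"dx": 0.26,"dy": 0,"dz": 0,"claw": -1},{"rx": 0,"ry": 0,"rz": 0,"dx": 0,"dy": 0,"dz": 0,"claw": -1},{"rx": 0,"ry": 0,"rz": 0,"dx": 0,"dy": 0,"dz": 0,"claw": -1}]}}

```text
clock: 34.8
ee_pos: [517.0, 115.9, 95.8]
tcp_rot: [-3.141, 0.001, 1.467]
contact_force: [-0.2, -0.2, -0.7]
width: 9.1
gripper_force: 58.7
```

Run:
```python
from h import *
here(); p=bot.get_state()['ee_pos']; s=snap('side')
tag([(s,'side')],'green',p[:2],55,72,(95,112),r=50)
```

```text
34.8 rail [-0.   8.2 95.8] yaw- 0.04 [-3.141e+00  1.000e-03  1.467e+00] F [-0.2 -0.2 -0.7] w 9.1
side green 90 [516.3 115.6] z 64.2 68.8 size [53.8 43.7] yaw -5.6 rail [-0.7  7.9]
side green 15 [516.5 114.3] z 103.1 106.7 size [32.3  6.7] yaw -15.4 rail [-0.4  6.6]
```

Emit:
{"api": "drive_tool", "payload": {"deltas": [{"rx": 0,"ry": 0,"rz": 0,"dx": 0.07,"dy": 0,"dz": 0.015,"claw": -1},{"rx": 0,"ry": 0,"rz": 0,"dx": 0,"dy": 0,"dz": 0.02,"claw": -1},{"rx": 0,"ry": 0,"rz": 0,"dx": 0,"dy": 0,"dz": 0,"claw": -0.2},{"rx": 0,"ry": 0,"rz": 0,"dx": 0,"dy": 0,"dz": 0,"claw": -0.2},{"rx": 0,"ry": 0,"rz": 0,"dx": 0,"dy": 0,"dz": 0,"claw": -0.2},{"rx": 0,"ry": 0,"rz": 0,"dx": 0,"dy": 0,"dz": -0.3,"claw": -0.2},{"rx": 0,"ry": 0,"rz": 0,"dx": 0,"dy": 0,"dz": -0.7,"claw": -0.2},{"rx": 0,"ry": 0,"rz": 0,"dx": 0,"dy": 0,"dz": -1,"claw": -0.1},{"rx": 0,"ry": 0,"rz": 0,"dx": 0,"dy": 0,"dz": 0,"claw": -0.1}]}}

```text
clock: 35.75
ee_pos: [522.2, 120.0, 204.1]
tcp_rot: [3.126, -0.004, 1.467]
contact_force: [0.6, -0.1, 0.8]
width: 38.5
gripper_force: 0.0
```

Run:
```python
from h import *
here(); S=[(snap(n),n) for n in('top','side')]
tag(S,'green',r2w((0,12,0))[:2],55,72,(95,112),r=50)
tag(S,'orange',(538,-392))
plan([(538.2,-393,190,14)],yaw=np.radians(90-13),claw=0,world=True)
```

```text
35.75 rail [  4.6  12.8 204.1] yaw- 0.01 [ 3.126 -0.004  1.467] F [ 0.6 -0.1  0.8] w 38.5
top green 26 [516.5 115.4] z 65.1 71.2 size [24.5 50.5] yaw 28.6 rail [-0.5  7.7]
side green 106 [516.1 118.9] z 62.9 67.4 size [51.2 44. ] yaw -2.6 rail [-1.3 11.1]
side green 14 [515.9 118.7] z 101.2 104.0 size [33.4  9.8] yaw -15.1 rail [-1.4 10.9]
top orange 133 [ 538.  -392.7] z 36.0 41.0 size [47.6 49.5] yaw -14.2 rail [  73.7 -495.4]
top orange 31 [ 538.5 -391.8] z 74.2 79.9 size [28.6 10.6] yaw -16.6 rail [  74.  -494.4]
side orange 270 [ 538.4 -395.2] z 33.3 38.1 size [50.8 46.6] yaw -13.1 rail [  74.2 -497.9]
side orange 57 [ 538.2 -394. ] z 72.2 74.8 size [31.5 10. ] yaw -13.2 rail [  73.9 -496.7]
[{"rx":0.03,"ry":-0.009,"rz":0.704,"dx":-0.725,"dy":0.103,"dz":0.01,"claw":0.0},{"rx":0.03,"ry":-0.009,"rz":0.704,"dx":-0.718,"dy":0.148,"dz":0.011,"claw":0.0},{"rx":0.0,"ry":0.0,"rz":0.0,"dx":-0.707,"dy":0.192,"dz":0.011,"claw":0.0},{"rx":0.0,"ry":0.0,"rz":0.0,"dx":-0.707,"dy":0.192,"dz":0.011,"claw":0.0},{"rx":0.0,"ry":0.0,"rz":0.0,"dx":-0.707,"dy":0.191,"dz":0.011,"claw":0.0},{"rx":0.0,"ry":0.0,"rz":0.0,"dx":-0.707,"dy":0.192,"dz":0.011,"claw":0.0},{"rx":0.0,"ry":0.0,"rz":0.0,"dx":-0.707,"dy":0.191,"dz":0.011,"claw":0.0},{"rx":0.0,"ry":0.0,"rz":0.0,"dx":-0.707,"dy":0.192,"dz":0.011,"claw":0.0},{"rx":0.0,"ry":0.0,"rz":0.0,"dx":-0.707,"dy":0.191,"dz":0.01,"claw":0.0},{"rx":0.0,"ry":0.0,"rz":0.0,"dx":-0.707,"dy":0.192,"dz":0.011,"claw":0.0},{"rx":0.0,"ry":0.0,"rz":0.0,"dx":-0.708,"dy":0.191,"dz":0.01,"claw":0.0},{"rx":0.0,"ry":0.0,"rz":0.0,"dx":-0.707,"dy":0.192,"dz":0.011,"claw":0.0}]
[{"rx":0.0,"ry":0.0,"rz":0.0,"dx":-0.708,"dy":0.191,"dz":0.01,"claw":0.0},{"rx":0.0,"ry":0.0,"rz":0.0,"dx":-0.707,"dy":0.192,"dz":0.011,"claw":0.0}]
```

Emit:
{"api": "drive_tool", "payload": {"deltas": [{"rx": 0,"ry": 0,"rz": 0.7,"dx": -0.725,"dy": 0.11,"dz": 0,"claw": 0},{"rx": 0,"ry": 0,"rz": 0.7,"dx": -0.718,"dy": 0.155,"dz": 0,"claw": 0},{"rx": 0,"ry": 0,"rz": 0,"dx": -0.707,"dy": 0.197,"dz": 0,"claw": 0},{"rx": 0,"ry": 0,"rz": 0,"dx": -0.707,"dy": 0.197,"dz": 0,"claw": 0},{"rx": 0,"ry": 0,"rz": 0,"dx": -0.707,"dy": 0.197,"dz": 0,"claw": 0},{"rx": 0,"ry": 0,"rz": 0,"dx": -0.707,"dy": 0.197,"dz": 0,"claw": 0},{"rx": 0,"ry": 0,"rz": 0,"dx": -0.707,"dy": 0.197,"dz": 0,"claw": 0},{"rx": 0,"ry": 0,"rz": 0,"dx": -0.707,"dy": 0.197,"dz": 0,"claw": 0},{"rx": 0,"ry": 0,"rz": 0,"dx": -0.707,"dy": 0.197,"dz": 0,"claw": 0},{"rx": 0,"ry": 0,"rz": 0,"dx": -0.707,"dy": 0.197,"dz": 0,"claw": 0},{"rx": 0,"ry": 0,"rz": 0,"dx": -0.707,"dy": 0.197,"dz": 0,"claw": 0},{"rx": 0,"ry": 0,"rz": 0,"dx": -0.707,"dy": 0.197,"dz": 0,"claw": 0}]}}

```text
clock: 37.05
ee_pos: [536.7, -321.5, 192.4]
tcp_rot: [-3.139, -0.001, 1.344]
contact_force: [-0.2, 0.7, 0.8]
width: 42.6
gripper_force: 0.0
```

Emit:
{"api": "drive_tool", "payload": {"deltas": [{"rx": 0,"ry": 0,"rz": 0,"dx": -0.707,"dy": 0.197,"dz": 0,"claw": 0},{"rx": 0,"ry": 0,"rz": 0,"dx": -0.707,"dy": 0.197,"dz": 0,"claw": 0},{"rx": 0,"ry": 0,"rz": 0,"dx": 0,"dy": 0,"dz": 0,"claw": 0},{"rx": 0,"ry": 0,"rz": 0,"dx": 0,"dy": 0,"dz": 0,"claw": 0}]}}

```text
clock: 37.45
ee_pos: [540.1, -393.9, 192.4]
tcp_rot: [-3.139, -0.002, 1.343]
contact_force: [0.2, 0.8, 0.7]
width: 42.7
gripper_force: 0.0
```

Run:
```python
from h import *
here(); S=[(snap(n),n) for n in('top','side')]
tag(S,'green',r2w((0,12,0))[:2],55,72,(95,112),r=50)
tag(S,'yellow',r2w((0,62,0))[:2],55,72,(95,112),r=50)
tag(S,'orange',(538,-392))
plan([(538.2,-393.6,63,6)],yaw=np.radians(90-13),claw=0,world=True)
```

```text
37.45 rail [  75.9 -496.4  192.4] yaw- -7.08 [-3.139e+00 -2.000e-03  1.343e+00] F [0.2 0.8 0.7] w 42.7
top green 123 [516.4 120. ] z 64.4 70.7 size [46.4 45. ] yaw -7.2 rail [-1.1 12.3]
top green 32 [517.5 121.1] z 105.2 110.7 size [27.8 10.7] yaw -9.4 rail [-0.1 13.5]
side green 106 [516.9 119.4] z 62.9 67.2 size [57.3 44. ] yaw -6.6 rail [-0.6 11.7]
side green 17 [515.4 117.3] z 101.7 105.3 size [35.1  9.8] yaw -15.3 rail [-1.8  9.4]
top yellow 99 [520.5 170.1] z 64.9 71.3 size [44.7 42.3] yaw -3.2 rail [-2.2 62.5]
top yellow 28 [523.1 170.5] z 103.8 109.4 size [30.  10.9] yaw -9.2 rail [ 0.4 63.2]
side yellow 52 [520.9 171.1] z 63.1 65.5 size [49.9 45.3] yaw -8.0 rail [-1.9 63.5]
side yellow 15 [522.4 168.5] z 102.4 104.0 size [28.8  8.8] yaw -3.0 rail [-0.1 61.1]
side orange 275 [ 538.6 -393.7] z 33.1 39.7 size [51.6 46.2] yaw -13.5 rail [  74.3 -496.3]
side orange 54 [ 538.  -394.4] z 72.6 75.6 size [32.6  9.7] yaw -16.3 rail [  73.8 -497.1]
[{"rx":-0.022,"ry":-0.016,"rz":0.014,"dx":-0.005,"dy":-0.006,"dz":0.434,"claw":0.0},{"rx":0.0,"ry":0.0,"rz":0.0,"dx":-0.005,"dy":-0.007,"dz":0.433,"claw":0.0},{"rx":0.0,"ry":0.0,"rz":0.0,"dx":-0.005,"dy":-0.007,"dz":0.434,"claw":0.0},{"rx":0.0,"ry":0.0,"rz":0.0,"dx":-0.005,"dy":-0.007,"dz":0.433,"claw":0.0},{"rx":0.0,"ry":0.0,"rz":0.0,"dx":-0.005,"dy":-0.007,"dz":0.434,"claw":0.0},{"rx":0.0,"ry":0.0,"rz":0.0,"dx":-0.005,"dy":-0.008,"dz":0.433,"claw":0.0}]
```

Yellow is at y 62.5 and green at 12.3, both seated. Grasping orange.

Emit:
{"api": "drive_tool", "payload": {"deltas": [{"rx": 0,"ry": 0,"rz": 0,"dx": -0.003,"dy": -0.006,"dz": 0.433,"claw": 0},{"rx": 0,"ry": 0,"rz": 0,"dx": -0.003,"dy": -0.006,"dz": 0.433,"claw": 0},{"rx": 0,"ry": 0,"rz": 0,"dx": -0.003,"dy": -0.006,"dz": 0.433,"claw": 0},{"rx": 0,"ry": 0,"rz": 0,"dx": -0.003,"dy": -0.006,"dz": 0.433,"claw": 0},{"rx": 0,"ry": 0,"rz": 0,"dx": -0.003,"dy": -0.006,"dz": 0.433,"claw": 0},{"rx": 0,"ry": 0,"rz": 0,"dx": -0.003,"dy": -0.006,"dz": 0.433,"claw": 0},{"rx": 0,"ry": 0,"rz": 0,"dx": 0,"dy": 0,"dz": 0,"claw": 0},{"rx": 0,"ry": 0,"rz": 0,"dx": 0,"dy": 0,"dz": 0,"claw": -1},{"rx": 0,"ry": 0,"rz": 0,"dx": 0,"dy": 0,"dz": 0,"claw": -1},{"rx": 0,"ry": 0,"rz": 0,"dx": 0,"dy": 0,"dz": 0,"claw": -1},{"rx": 0,"ry": 0,"rz": 0,"dx": 0,"dy": 0,"dz": 0,"claw": -1}], "grip_force": 60}}

```text
clock: 38.65
ee_pos: [539.9, -394.7, 66.0]
tcp_rot: [3.139, 0.001, 1.345]
contact_force: [-0.4, 0.9, 2.1]
width: 8.7
gripper_force: 61.5
```

Run:
```python
from h import *
here(); p=w2r(bot.get_state()['ee_pos'])
plan([(p[0],p[1],130,3),(0.8,-235,97,9)],claw=-1)
```

```text
38.65 rail [  75.7 -497.3   66. ] yaw- -7.0 [3.139e+00 1.000e-03 1.345e+00] F [-0.4  0.9  2.1] w 8.7
[{"rx":0.012,"ry":0.006,"rz":-0.7,"dx":-0.0,"dy":0.001,"dz":-0.426,"claw":-1.0},{"rx":0.012,"ry":0.006,"rz":-0.7,"dx":-0.0,"dy":0.0,"dz":-0.427,"claw":-1.0},{"rx":0.0,"ry":0.0,"rz":0.0,"dx":-0.001,"dy":0.0,"dz":-0.426,"claw":-1.0},{"rx":0.0,"ry":0.0,"rz":0.0,"dx":0.583,"dy":-0.166,"dz":0.073,"claw":-1.0},{"rx":0.0,"ry":0.0,"rz":0.0,"dx":0.583,"dy":-0.166,"dz":0.073,"claw":-1.0},{"rx":0.0,"ry":0.0,"rz":0.0,"dx":0.583,"dy":-0.166,"dz":0.073,"claw":-1.0},{"rx":0.0,"ry":0.0,"rz":0.0,"dx":0.583,"dy":-0.167,"dz":0.073,"claw":-1.0},{"rx":0.0,"ry":0.0,"rz":0.0,"dx":0.583,"dy":-0.166,"dz":0.074,"claw":-1.0},{"rx":0.0,"ry":0.0,"rz":0.0,"dx":0.583,"dy":-0.167,"dz":0.073,"claw":-1.0},{"rx":0.0,"ry":0.0,"rz":0.0,"dx":0.583,"dy":-0.166,"dz":0.074,"claw":-1.0},{"rx":0.0,"ry":0.0,"rz":0.0,"dx":0.582,"dy":-0.167,"dz":0.073,"claw":-1.0},{"rx":0.0,"ry":0.0,"rz":0.0,"dx":0.583,"dy":-0.166,"dz":0.074,"claw":-1.0}]
```

Emit:
{"api": "drive_tool", "payload": {"deltas": [{"rx": 0,"ry": 0,"rz": -0.7,"dx": 0,"dy": 0,"dz": -0.426,"claw": -1},{"rx": 0,"ry": 0,"rz": -0.7,"dx": 0,"dy": 0,"dz": -0.426,"claw": -1},{"rx": 0,"ry": 0,"rz": 0,"dx": 0,"dy": 0,"dz": -0.426,"claw": -1},{"rx": 0,"ry": 0,"rz": 0,"dx": 0.583,"dy": -0.166,"dz": 0.07,"claw": -1},{"rx": 0,"ry": 0,"rz": 0,"dx": 0.583,"dy": -0.166,"dz": 0.07,"claw": -1},{"rx": 0,"ry": 0,"rz": 0,"dx": 0.583,"dy": -0.166,"dz": 0.07,"claw": -1},{"rx": 0,"ry": 0,"rz": 0,"dx": 0.583,"dy": -0.166,"dz": 0.07,"claw": -1},{"rx": 0,"ry": 0,"rz": 0,"dx": 0.583,"dy": -0.166,"dz": 0.07,"claw": -1},{"rx": 0,"ry": 0,"rz": 0,"dx": 0.583,"dy": -0.166,"dz": 0.07,"claw": -1},{"rx": 0,"ry": 0,"rz": 0,"dx": 0.583,"dy": -0.166,"dz": 0.07,"claw": -1},{"rx": 0,"ry": 0,"rz": 0,"dx": 0.583,"dy": -0.166,"dz": 0.07,"claw": -1},{"rx": 0,"ry": 0,"rz": 0,"dx": 0.55,"dy": -0.166,"dz": 0.07,"claw": -1}]}}

```text
clock: 39.85
ee_pos: [491.6, -126.2, 97.0]
tcp_rot: [3.141, 0.0, 1.467]
contact_force: [0.6, 0.5, -1.1]
width: 8.7
gripper_force: 61.1
```

Emit:
{"api": "drive_tool", "payload": {"deltas": [{"rx": 0,"ry": 0,"rz": 0,"dx": 0,"dy": 0,"dz": 0,"claw": -1},{"rx": 0,"ry": 0,"rz": 0,"dx": 0,"dy": 0,"dz": 0,"claw": -1},{"rx": 0,"ry": 0,"rz": 0,"dx": 0,"dy": 0,"dz": 0,"claw": -1}]}}

```text
clock: 40.15
ee_pos: [492.4, -128.1, 97.3]
tcp_rot: [3.14, 0.001, 1.466]
contact_force: [0.8, -0.6, -1.5]
width: 8.9
gripper_force: 61.0
```

Run:
```python
from h import *
here(); p=bot.get_state()['ee_pos']; s=snap('side')
tag([(s,'side')],'orange',p[:2],55,72,(95,112),r=50)
plan([(0.5,-230,98,1)],claw=-1)
```

```text
40.15 rail [   0.8 -237.    97.3] yaw- -0.03 [3.140e+00 1.000e-03 1.466e+00] F [ 0.8 -0.6 -1.5] w 8.9
side orange 153 [ 491.5 -128.7] z 64.1 67.5 size [49.7 46.3] yaw -6.7 rail [   0.  -237.7]
side orange 27 [ 492.6 -128.4] z 103.6 106.9 size [31.5  8.2] yaw -8.8 rail [   1.  -237.2]
[{"rx":0.013,"ry":0.006,"rz":-0.011,"dx":0.143,"dy":-0.006,"dz":-0.014,"claw":-1.0}]
```

Emit:
{"api": "drive_tool", "payload": {"deltas": [{"rx": 0,"ry": 0,"rz": 0,"dx": 0.16,"dy": -0.01,"dz": -0.01,"claw": -1},{"rx": 0,"ry": 0,"rz": 0,"dx": 0.2,"dy": 0,"dz": 0,"claw": -1},{"rx": 0,"ry": 0,"rz": 0,"dx": 0.2,"dy": 0,"dz": 0,"claw": -1},{"rx": 0,"ry": 0,"rz": 0,"dx": 0.2,"dy": 0,"dz": 0,"claw": -1},{"rx": 0,"ry": 0,"rz": 0,"dx": 0.2,"dy": 0,"dz": 0,"claw": -1},{"rx": 0,"ry": 0,"rz": 0,"dx": 0.2,"dy": 0,"dz": 0,"claw": -1},{"rx": 0,"ry": 0,"rz": 0,"dx": 0.2,"dy": 0,"dz": 0,"claw": -1},{"rx": 0,"ry": 0,"rz": 0,"dx": 0.2,"dy": 0,"dz": 0,"claw": -1},{"rx": 0,"ry": 0,"rz": 0,"dx": 0.2,"dy": 0,"dz": 0,"claw": -1},{"rx": 0,"ry": 0,"rz": 0,"dx": 0.2,"dy": 0,"dz": 0,"claw": -1}]}}

```text
clock: 41.2
ee_pos: [501.6, -28.9, 97.2]
tcp_rot: [-3.142, 0.0, 1.467]
contact_force: [0.0, 0.4, -1.4]
width: 8.9
gripper_force: 61.0
```

Run:
```python
from h import *
here(); p=bot.get_state()['ee_pos']; s=snap('side')
tag([(s,'side')],'orange',p[:2],55,72,(95,112),r=50)
```

```text
41.2 rail [  -0.4 -137.4   97.2] yaw- 0.0 [-3.142  0.     1.467] F [ 0.   0.4 -1.4] w 8.9
side orange 128 [501.1 -30.4] z 63.7 67.2 size [52.2 46.3] yaw -6.5 rail [  -0.7 -138.9]
side orange 24 [501.1 -31.6] z 103.3 106.0 size [29.4  8.6] yaw -8.2 rail [  -0.5 -140.1]
```

Emit:
{"api": "drive_tool", "payload": {"deltas": [{"rx": 0,"ry": 0,"rz": 0,"dx": 0.3,"dy": 0,"dz": -0.01,"claw": -1},{"rx": 0,"ry": 0,"rz": 0,"dx": 0.4,"dy": 0,"dz": 0,"claw": -1},{"rx": 0,"ry": 0,"rz": 0,"dx": 0.4,"dy": 0,"dz": 0,"claw": -1},{"rx": 0,"ry": 0,"rz": 0,"dx": 0.4,"dy": 0,"dz": 0,"claw": -1},{"rx": 0,"ry": 0,"rz": 0,"dx": 0.3,"dy": 0,"dz": 0,"claw": -1},{"rx": 0,"ry": 0,"rz": 0,"dx": 0.18,"dy": 0,"dz": 0,"claw": -1},{"rx": 0,"ry": 0,"rz": 0,"dx": 0,"dy": 0,"dz": 0,"claw": -1},{"rx": 0,"ry": 0,"rz": 0,"dx": 0,"dy": 0,"dz": 0,"claw": -1}]}}

```text
clock: 42.05
ee_pos: [511.8, 68.5, 97.7]
tcp_rot: [-3.141, 0.0, 1.467]
contact_force: [-0.3, -0.5, -2.2]
width: 9.0
gripper_force: 61.0
```

Run:
```python
from h import *
here(); p=bot.get_state()['ee_pos']; s=snap('side')
tag([(s,'side')],'orange',p[:2],55,72,(95,112),r=50)
```

```text
42.05 rail [ -0.3 -39.4  97.7] yaw- 0.01 [-3.141  0.     1.467] F [-0.3 -0.5 -2.2] w 9.0
side orange 113 [511.4  67.6] z 64.2 68.4 size [53.6 46.6] yaw -6.0 rail [ -0.6 -40.4]
side orange 20 [513.1  66.4] z 103.9 105.9 size [31.9  6.6] yaw -16.2 rail [  1.2 -41.4]
```

Emit:
{"api": "drive_tool", "payload": {"deltas": [{"rx": 0,"ry": 0,"rz": 0,"dx": 0.04,"dy": 0,"dz": 0.015,"claw": -1},{"rx": 0,"ry": 0,"rz": 0,"dx": 0,"dy": 0,"dz": 0.02,"claw": -1},{"rx": 0,"ry": 0,"rz": 0,"dx": 0,"dy": 0,"dz": 0,"claw": -0.2},{"rx": 0,"ry": 0,"rz": 0,"dx": 0,"dy": 0,"dz": 0,"claw": -0.2},{"rx": 0,"ry": 0,"rz": 0,"dx": 0,"dy": 0,"dz": 0,"claw": -0.2},{"rx": 0,"ry": 0,"rz": 0,"dx": 0,"dy": 0,"dz": -0.3,"claw": -0.2},{"rx": 0,"ry": 0,"rz": 0,"dx": 0,"dy": 0,"dz": -0.7,"claw": -0.2},{"rx": 0,"ry": 0,"rz": 0,"dx": 0,"dy": 0,"dz": -1,"claw": -0.1},{"rx": 0,"ry": 0,"rz": 0,"dx": 0,"dy": 0,"dz": 0,"claw": -0.1},{"rx": 0,"ry": 0,"rz": 0,"dx": -0.8,"dy": -0.5,"dz": 0,"claw": -0.1},{"rx": 0,"ry": 0,"rz": 0,"dx": -0.8,"dy": -0.5,"dz": 0,"claw": 1},{"rx": 0,"ry": 0,"rz": 0,"dx": -0.8,"dy": -0.5,"dz": 0,"claw": 1}]}}

```text
clock: 43.3
ee_pos: [424.2, -41.7, 197.0]
tcp_rot: [3.14, 0.0, 1.469]
contact_force: [0.8, -1.1, 0.5]
width: 66.0
gripper_force: 0.0
```

Run:
```python
from h import *
here(); print(bot.get_state()['joint_pos'][5]); s=handle(); S=[(s,'top'),(snap('side'),'side')]
for n,y in (('orange',-38),('green',12),('yellow',62)): tag(S,n,r2w((0,y,0))[:2],55,72,(95,112),r=50)
cv2.imwrite('pics/c7.png',cv2.convertScaleAbs(cv2.resize(s['frame'][170:260,210:380],None,fx=4,fy=4),alpha=1.5))
```

```text
43.3 rail [ -76.  -158.1  197. ] yaw- 0.1 [3.14  0.    1.469] F [ 0.8 -1.1  0.5] w 66.0
-0.12151151333121119
top 38 [ 55.8  -3.3 105.3] ang -0.06 55.9
side 42 [57.1 -9.8 99.3] ang -0.17 57.9
gate [  67.59270254 -152.36423787   71.55620441]
top orange 150 [511.9  71.9] z 65.1 71.1 size [48.9 47.5] yaw -6.9 rail [ -0.6 -36.1]
top orange 32 [512.5  71. ] z 103.4 110.0 size [27.9 12. ] yaw -6.7 rail [  0.1 -36.9]
side orange 125 [511.7  68.8] z 62.8 69.8 size [51.9 46. ] yaw -5.8 rail [ -0.4 -39.2]
side orange 20 [511.   69.7] z 102.1 104.3 size [33.9  8.5] yaw -4.0 rail [ -1.3 -38.3]
top green 116 [516.  119.9] z 64.7 71.0 size [46.  44.4] yaw -7.2 rail [-1.4 12.1]
top green 31 [517.6 121.3] z 103.1 110.9 size [27.9 10.3] yaw -5.5 rail [-0.1 13.7]
side green 67 [516.7 120.5] z 63.1 66.3 size [52.2 44.3] yaw -4.6 rail [-0.8 12.8]
top yellow 94 [521.8 167.9] z 65.0 70.9 size [48.5 46.5] yaw -2.2 rail [-0.7 60.5]
top yellow 32 [522.5 170.4] z 104.6 111.7 size [29.7 10.3] yaw -3.4 rail [-0.2 63. ]
side yellow 39 [521.5 174.8] z 63.0 64.9 size [47.2 43.5] yaw -4.1 rail [-1.7 67.3]
```

View pics/c7.png

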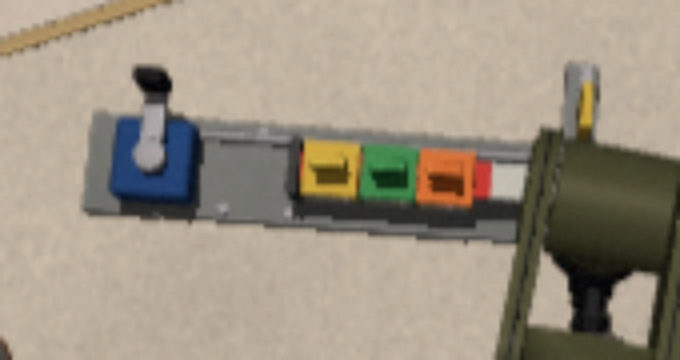

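All three tags sit end to end on the red part: yellow (330, 170), green (388, 172), orange (447, 177). Back to the crank to wind it shut.

Run:
```python
from h import *
plan([(59.8,215.2,195,18)],yaw=-.08+T+np.pi,claw=1)
arc(-.08,-3.78,44,np.pi)
```

```text
[{"rx":0.001,"ry":0.001,"rz":-0.952,"dx":0.416,"dy":0.149,"dz":0.002,"claw":1.0},{"rx":0.001,"ry":0.001,"rz":-0.952,"dx":0.402,"dy":0.183,"dz":0.002,"claw":1.0},{"rx":0.001,"ry":0.001,"rz":-0.952,"dx":0.386,"dy":0.216,"dz":0.002,"claw":1.0},{"rx":0.001,"ry":0.001,"rz":-0.952,"dx":0.367,"dy":0.247,"dz":0.002,"claw":1.0},{"rx":0.001,"ry":0.001,"rz":-0.952,"dx":0.345,"dy":0.277,"dz":0.003,"claw":1.0},{"rx":0.001,"ry":0.001,"rz":-0.952,"dx":0.321,"dy":0.304,"dz":0.002,"claw":1.0},{"rx":0.001,"ry":0.001,"rz":-0.952,"dx":0.294,"dy":0.33,"dz":0.003,"claw":1.0},{"rx":0.001,"ry":0.001,"rz":-0.952,"dx":0.266,"dy":0.353,"dz":0.002,"claw":1.0},{"rx":0.001,"ry":0.001,"rz":-0.952,"dx":0.236,"dy":0.374,"dz":0.002,"claw":1.0},{"rx":0.001,"ry":0.001,"rz":-0.952,"dx":0.204,"dy":0.392,"dz":0.003,"claw":1.0},{"rx":0.001,"ry":0.001,"rz":-0.952,"dx":0.17,"dy":0.408,"dz":0.002,"claw":1.0},{"rx":0.001,"ry":0.001,"rz":-0.952,"dx":0.136,"dy":0.421,"dz":0.002,"claw":1.0}]
[{"rx":0.001,"ry":0.001,"rz":-0.952,"dx":0.101,"dy":0.43,"dz":0.003,"claw":1.0},{"rx":0.001,"ry":0.001,"rz":-0.952,"dx":0.065,"dy":0.437,"dz":0.002,"claw":1.0},{"rx":0.001,"ry":0.001,"rz":-0.952,"dx":0.028,"dy":0.441,"dz":0.003,"claw":1.0},{"rx":0.001,"ry":0.001,"rz":-0.952,"dx":-0.009,"dy":0.442,"dz":0.002,"claw":1.0},{"rx":0.001,"ry":0.001,"rz":-0.952,"dx":-0.045,"dy":0.44,"dz":0.002,"claw":1.0},{"rx":0.001,"ry":0.001,"rz":-0.952,"dx":-0.082,"dy":0.435,"dz":0.003,"claw":1.0}]
44 x {"dx": 0.004, "dy": -0.101, "dz": 0, "rx": 0, "ry": 0, "rz": 0.964, "claw": -0.1} {"dx": 0.004, "dy": -0.101, "dz": 0, "rx": 0, "ry": 0, "rz": 0.964, "claw": -0.1}
```

Emit:
{"api": "drive_tool", "payload": {"deltas": [{"rx": 0,"ry": 0,"rz": -0.952,"dx": 0.416,"dy": 0.149,"dz": 0,"claw": 1},{"rx": 0,"ry": 0,"rz": -0.952,"dx": 0.402,"dy": 0.183,"dz": 0,"claw": 1},{"rx": 0,"ry": 0,"rz": -0.952,"dx": 0.386,"dy": 0.216,"dz": 0,"claw": 1},{"rx": 0,"ry": 0,"rz": -0.952,"dx": 0.367,"dy": 0.247,"dz": 0,"claw": 1},{"rx": 0,"ry": 0,"rz": -0.952,"dx": 0.345,"dy": 0.277,"dz": 0,"claw": 1},{"rx": 0,"ry": 0,"rz": -0.952,"dx": 0.32,"dy": 0.304,"dz": 0,"claw": 1},{"rx": 0,"ry": 0,"rz": -0.952,"dx": 0.294,"dy": 0.33,"dz": 0,"claw": 1},{"rx": 0,"ry": 0,"rz": -0.952,"dx": 0.266,"dy": 0.353,"dz": 0,"claw": 1},{"rx": 0,"ry": 0,"rz": -0.952,"dx": 0.236,"dy": 0.374,"dz": 0,"claw": 1},{"rx": 0,"ry": 0,"rz": -0.952,"dx": 0.204,"dy": 0.392,"dz": 0,"claw": 1},{"rx": 0,"ry": 0,"rz": -0.952,"dx": 0.17,"dy": 0.408,"dz": 0,"claw": 1},{"rx": 0,"ry": 0,"rz": -0.952,"dx": 0.136,"dy": 0.42,"dz": 0,"claw": 1}]}}

```text
clock: 44.65
ee_pos: [540.5, 200.6, 196.4]
tcp_rot: [3.141, 0.0, 2.469]
contact_force: [0.2, 0.1, -0.2]
width: 85.3
gripper_force: 0.0
```

Emit:
{"api": "drive_tool", "payload": {"deltas": [{"rx": 0,"ry": 0,"rz": -0.952,"dx": 0.1,"dy": 0.43,"dz": 0,"claw": 1},{"rx": 0,"ry": 0,"rz": -0.952,"dx": 0.065,"dy": 0.437,"dz": 0,"claw": 1},{"rx": 0,"ry": 0,"rz": -0.952,"dx": 0.028,"dy": 0.44,"dz": 0,"claw": 1},{"rx": 0,"ry": 0,"rz": -0.952,"dx": -0.009,"dy": 0.442,"dz": 0,"claw": 1},{"rx": 0,"ry": 0,"rz": -0.952,"dx": -0.045,"dy": 0.44,"dz": 0,"claw": 1},{"rx": 0,"ry": 0,"rz": -0.952,"dx": -0.082,"dy": 0.435,"dz": 0,"claw": 1},{"rx": 0,"ry": 0,"rz": 0,"dx": 0,"dy": 0,"dz": 0,"claw": 1},{"rx": 0,"ry": 0,"rz": 0,"dx": 0,"dy": 0,"dz": 0,"claw": 1},{"rx": 0,"ry": 0,"rz": 0,"dx": 0,"dy": 0,"dz": 0,"claw": 1}]}}

```text
clock: 45.55
ee_pos: [596.9, 317.6, 195.9]
tcp_rot: [-3.141, -0.0, 2.962]
contact_force: [0.2, 0.2, 0.2]
width: 85.6
gripper_force: 0.0
```

Run:
```python
from h import *
here(); handle()
plan([(59.8,215.2,98,5)],yaw=-.08+T+np.pi,claw=1)
```

```text
45.55 rail [ 58.5 217.1 195.9] yaw- 85.65 [-3.141 -0.     2.962] F [0.2 0.2 0.2] w 85.6
side 40 [ 56.9  -9.7 100.4] ang -0.17 57.7
gate [  66.66950791 -152.69891655   71.11670981]
[{"rx":-0.002,"ry":-0.001,"rz":0.042,"dx":-0.005,"dy":-0.006,"dz":0.392,"claw":1.0},{"rx":0.0,"ry":0.0,"rz":0.0,"dx":-0.005,"dy":-0.006,"dz":0.392,"claw":1.0},{"rx":0.0,"ry":0.0,"rz":0.0,"dx":-0.005,"dy":-0.005,"dz":0.392,"claw":1.0},{"rx":0.0,"ry":0.0,"rz":0.0,"dx":-0.005,"dy":-0.006,"dz":0.393,"claw":1.0},{"rx":0.0,"ry":0.0,"rz":0.0,"dx":-0.006,"dy":-0.005,"dz":0.392,"claw":1.0}]
```

Emit:
{"api": "drive_tool", "payload": {"deltas": [{"rx": 0,"ry": 0,"rz": 0,"dx": -0.005,"dy": -0.006,"dz": 0.392,"claw": 1},{"rx": 0,"ry": 0,"rz": 0,"dx": -0.005,"dy": -0.006,"dz": 0.392,"claw": 1},{"rx": 0,"ry": 0,"rz": 0,"dx": -0.005,"dy": -0.006,"dz": 0.392,"claw": 1},{"rx": 0,"ry": 0,"rz": 0,"dx": -0.005,"dy": -0.006,"dz": 0.392,"claw": 1},{"rx": 0,"ry": 0,"rz": 0,"dx": -0.005,"dy": -0.006,"dz": 0.392,"claw": 1},{"rx": 0,"ry": 0,"rz": 0,"dx": 0,"dy": 0,"dz": 0,"claw": -0.1},{"rx": 0,"ry": 0,"rz": 0,"dx": 0,"dy": 0,"dz": 0,"claw": -0.1},{"rx": 0,"ry": 0,"rz": 0,"dx": 0,"dy": 0,"dz": 0,"claw": -0.1}], "grip_force": 30}}

```text
clock: 46.45
ee_pos: [599.1, 316.1, 99.8]
tcp_rot: [3.14, 0.002, 2.962]
contact_force: [-0.2, -0.1, 1.6]
width: 43.8
gripper_force: 0.0
```

Emit:
{"api": "drive_tool", "payload": {"deltas": [{"dx": 0.004,"dy": -0.101,"dz": 0,"rx": 0,"ry": 0,"rz": 0.964,"claw": -0.1},{"dx": 0.004,"dy": -0.101,"dz": 0,"rx": 0,"ry": 0,"rz": 0.964,"claw": -0.1},{"dx": 0.004,"dy": -0.101,"dz": 0,"rx": 0,"ry": 0,"rz": 0.964,"claw": -0.1},{"dx": 0.004,"dy": -0.101,"dz": 0,"rx": 0,"ry": 0,"rz": 0.964,"claw": -0.1},{"dx": 0.004,"dy": -0.101,"dz": 0,"rx": 0,"ry": 0,"rz": 0.964,"claw": -0.1},{"dx": 0.004,"dy": -0.101,"dz": 0,"rx": 0,"ry": 0,"rz": 0.964,"claw": -0.1}]}}

```text
clock: 47.05
ee_pos: [587.5, 289.2, 100.4]
tcp_rot: [3.136, 0.003, 2.454]
contact_force: [2.8, -0.1, -1.1]
width: 38.5
gripper_force: 1.4
```

```bash
cat >> h.py <<'E'
def stat():
    here(); st=bot.get_state(); p=w2r(st['ee_pos']); print('r',np.hypot(p[0],p[1]-220).round(1),'phi',np.arctan2(p[1]-220,p[0]).round(3),'psi',(st['tcp_rot'][2]-T).round(3),'q6',st['joint_pos'][5].round(3)); handle()
E
python3 -c "
from h import *
stat()"
```

```text
47.05 rail [ 52.1 187.9 100.4] yaw- 56.55 [3.136e+00 3.000e-03 2.454e+00] F [ 2.8 -0.1 -1.1] w 38.5
r 61.2 phi -0.552 psi 2.558 q6 -0.508
side 85 [ 49.3 -41.7 101.8] ang -0.7 64.5
gate [  63.7437786  -153.01573149   73.01705813]
```

Working. 36 more rows.

Emit:
{"api": "drive_tool", "payload": {"deltas": [{"dx": 0.004,"dy": -0.101,"dz": 0,"rx": 0,"ry": 0,"rz": 0.964,"claw": -0.1},{"dx": 0.004,"dy": -0.101,"dz": 0,"rx": 0,"ry": 0,"rz": 0.964,"claw": -0.1},{"dx": 0.004,"dy": -0.101,"dz": 0,"rx": 0,"ry": 0,"rz": 0.964,"claw": -0.1},{"dx": 0.004,"dy": -0.101,"dz": 0,"rx": 0,"ry": 0,"rz": 0.964,"claw": -0.1},{"dx": 0.004,"dy": -0.101,"dz": 0,"rx": 0,"ry": 0,"rz": 0.964,"claw": -0.1},{"dx": 0.004,"dy": -0.101,"dz": 0,"rx": 0,"ry": 0,"rz": 0.964,"claw": -0.1},{"dx": 0.004,"dy": -0.101,"dz": 0,"rx": 0,"ry": 0,"rz": 0.964,"claw": -0.1},{"dx": 0.004,"dy": -0.101,"dz": 0,"rx": 0,"ry": 0,"rz": 0.964,"claw": -0.1},{"dx": 0.004,"dy": -0.101,"dz": 0,"rx": 0,"ry": 0,"rz": 0.964,"claw": -0.1},{"dx": 0.004,"dy": -0.101,"dz": 0,"rx": 0,"ry": 0,"rz": 0.964,"claw": -0.1},{"dx": 0.004,"dy": -0.101,"dz": 0,"rx": 0,"ry": 0,"rz": 0.964,"claw": -0.1},{"dx": 0.004,"dy": -0.101,"dz": 0,"rx": 0,"ry": 0,"rz": 0.964,"claw": -0.1}]}}

```text
clock: 48.35
ee_pos: [533.4, 266.6, 99.8]
tcp_rot: [3.138, -0.0, 1.446]
contact_force: [2.7, -2.0, 1.0]
width: 38.5
gripper_force: 1.5
```

Emit:
{"api": "drive_tool", "payload": {"deltas": [{"dx": 0.004,"dy": -0.101,"dz": 0,"rx": 0,"ry": 0,"rz": 0.964,"claw": -0.1},{"dx": 0.004,"dy": -0.101,"dz": 0,"rx": 0,"ry": 0,"rz": 0.964,"claw": -0.1},{"dx": 0.004,"dy": -0.101,"dz": 0,"rx": 0,"ry": 0,"rz": 0.964,"claw": -0.1},{"dx": 0.004,"dy": -0.101,"dz": 0,"rx": 0,"ry": 0,"rz": 0.964,"claw": -0.1},{"dx": 0.004,"dy": -0.101,"dz": 0,"rx": 0,"ry": 0,"rz": 0.964,"claw": -0.1},{"dx": 0.004,"dy": -0.101,"dz": 0,"rx": 0,"ry": 0,"rz": 0.964,"claw": -0.1},{"dx": 0.004,"dy": -0.101,"dz": 0,"rx": 0,"ry": 0,"rz": 0.964,"claw": -0.1},{"dx": 0.004,"dy": -0.101,"dz": 0,"rx": 0,"ry": 0,"rz": 0.964,"claw": -0.1},{"dx": 0.004,"dy": -0.101,"dz": 0,"rx": 0,"ry": 0,"rz": 0.964,"claw": -0.1},{"dx": 0.004,"dy": -0.101,"dz": 0,"rx": 0,"ry": 0,"rz": 0.964,"claw": -0.1},{"dx": 0.004,"dy": -0.101,"dz": 0,"rx": 0,"ry": 0,"rz": 0.964,"claw": -0.1},{"dx": 0.004,"dy": -0.101,"dz": 0,"rx": 0,"ry": 0,"rz": 0.964,"claw": -0.1}]}}

```text
clock: 49.55
ee_pos: [485.4, 300.7, 99.5]
tcp_rot: [3.14, -0.001, 0.437]
contact_force: [0.5, -2.8, 2.0]
width: 38.1
gripper_force: 1.2
```

Emit:
{"api": "drive_tool", "payload": {"deltas": [{"dx": 0.004,"dy": -0.101,"dz": 0,"rx": 0,"ry": 0,"rz": 0.964,"claw": -0.1},{"dx": 0.004,"dy": -0.101,"dz": 0,"rx": 0,"ry": 0,"rz": 0.964,"claw": -0.1},{"dx": 0.004,"dy": -0.101,"dz": 0,"rx": 0,"ry": 0,"rz": 0.964,"claw": -0.1},{"dx": 0.004,"dy": -0.101,"dz": 0,"rx": 0,"ry": 0,"rz": 0.964,"claw": -0.1},{"dx": 0.004,"dy": -0.101,"dz": 0,"rx": 0,"ry": 0,"rz": 0.964,"claw": -0.1},{"dx": 0.004,"dy": -0.101,"dz": 0,"rx": 0,"ry": 0,"rz": 0.964,"claw": -0.1},{"dx": 0.004,"dy": -0.101,"dz": 0,"rx": 0,"ry": 0,"rz": 0.964,"claw": -0.1},{"dx": 0.004,"dy": -0.101,"dz": 0,"rx": 0,"ry": 0,"rz": 0.964,"claw": -0.1},{"dx": 0.004,"dy": -0.101,"dz": 0,"rx": 0,"ry": 0,"rz": 0.964,"claw": -0.1},{"dx": 0.004,"dy": -0.101,"dz": 0,"rx": 0,"ry": 0,"rz": 0.964,"claw": -0.1},{"dx": 0,"dy": 0,"dz": 0,"rx": 0,"ry": 0,"rz": 0,"claw": 1},{"dx": 0,"dy": 0,"dz": 0,"rx": 0,"ry": 0,"rz": 0,"claw": 1}]}}

```text
clock: 50.75
ee_pos: [483.9, 350.1, 98.6]
tcp_rot: [-3.141, -0.0, -0.4]
contact_force: [0.0, -0.7, -0.0]
width: 66.3
gripper_force: 0.0
```

```bash
python3 -c "
from h import *
stat()"
```

```text
50.75 rail [-57.3 237.8  98.6] yaw- -106.96 [-3.141 -0.    -0.4  ] F [ 0.  -0.7 -0. ] w 66.3
r 60.0 phi 2.84 psi -0.296 q6 2.507
side 67 [-61.2  -4.9 104. ] ang -3.06 61.3
gate [  48.98268167 -153.24823389   71.06634164]
```

Emit:
{"api": "drive_tool", "payload": {"deltas": [{"dx": 0,"dy": 0,"dz": 0,"rx": 0,"ry": 0,"rz": -1,"claw": 1},{"dx": 0,"dy": 0,"dz": 0,"rx": 0,"ry": 0,"rz": -1,"claw": 1},{"dx": 0,"dy": 0,"dz": 0,"rx": 0,"ry": 0,"rz": -1,"claw": 1},{"dx": 0,"dy": 0,"dz": 0,"rx": 0,"ry": 0,"rz": -1,"claw": 1},{"dx": 0,"dy": 0,"dz": 0,"rx": 0,"ry": 0,"rz": -1,"claw": 1},{"dx": 0,"dy": 0,"dz": 0,"rx": 0,"ry": 0,"rz": -1,"claw": 1},{"dx": 0,"dy": 0,"dz": 0,"rx": 0,"ry": 0,"rz": -1,"claw": 1},{"dx": 0,"dy": 0,"dz": 0,"rx": 0,"ry": 0,"rz": -1,"claw": 1},{"dx": 0,"dy": 0,"dz": 0,"rx": 0,"ry": 0,"rz": -1,"claw": 1},{"dx": 0,"dy": 0,"dz": 0,"rx": 0,"ry": 0,"rz": -1,"claw": 1},{"dx": 0,"dy": 0,"dz": 0,"rx": 0,"ry": 0,"rz": -1,"claw": 1},{"dx": 0,"dy": 0,"dz": 0,"rx": 0,"ry": 0,"rz": -1,"claw": 1}]}}

```text
clock: 52.05
ee_pos: [483.6, 349.8, 98.1]
tcp_rot: [-3.141, 0.0, 0.649]
contact_force: [0.0, -0.0, -0.1]
width: 85.3
gripper_force: 0.0
```

Emit:
{"api": "drive_tool", "payload": {"deltas": [{"dx": 0,"dy": 0,"dz": 0,"rx": 0,"ry": 0,"rz": -1,"claw": 1},{"dx": 0,"dy": 0,"dz": 0,"rx": 0,"ry": 0,"rz": -1,"claw": 1},{"dx": 0,"dy": 0,"dz": 0,"rx": 0,"ry": 0,"rz": -1,"claw": 1},{"dx": 0,"dy": 0,"dz": 0,"rx": 0,"ry": 0,"rz": -1,"claw": 1},{"dx": 0,"dy": 0,"dz": 0,"rx": 0,"ry": 0,"rz": -1,"claw": 1},{"dx": 0,"dy": 0,"dz": 0,"rx": 0,"ry": 0,"rz": -1,"claw": 1},{"dx": 0,"dy": 0,"dz": 0,"rx": 0,"ry": 0,"rz": -1,"claw": 1},{"dx": 0,"dy": 0,"dz": 0,"rx": 0,"ry": 0,"rz": -1,"claw": 1},{"dx": 0,"dy": 0,"dz": 0,"rx": 0,"ry": 0,"rz": -1,"claw": 1},{"dx": 0,"dy": 0,"dz": 0,"rx": 0,"ry": 0,"rz": -1,"claw": 1},{"dx": 0,"dy": 0,"dz": 0,"rx": 0,"ry": 0,"rz": -1,"claw": 1},{"dx": 0,"dy": 0,"dz": 0,"rx": 0,"ry": 0,"rz": -1,"claw": 1}]}}

```text
clock: 53.25
ee_pos: [483.7, 349.8, 98.1]
tcp_rot: [-3.142, -0.0, 1.696]
contact_force: [0.1, 0.4, 0.8]
width: 85.8
gripper_force: 0.0
```

Emit:
{"api": "drive_tool", "payload": {"deltas": [{"dx": 0,"dy": 0,"dz": 0,"rx": 0,"ry": 0,"rz": -1,"claw": 1},{"dx": 0,"dy": 0,"dz": 0,"rx": 0,"ry": 0,"rz": -1,"claw": 1},{"dx": 0,"dy": 0,"dz": 0,"rx": 0,"ry": 0,"rz": -1,"claw": 1},{"dx": 0,"dy": 0,"dz": 0,"rx": 0,"ry": 0,"rz": -1,"claw": 1},{"dx": 0,"dy": 0,"dz": 0,"rx": 0,"ry": 0,"rz": -1,"claw": 1},{"dx": 0,"dy": 0,"dz": 0,"rx": 0,"ry": 0,"rz": -1,"claw": 1},{"dx": 0,"dy": 0,"dz": 0,"rx": 0,"ry": 0,"rz": -1,"claw": 1},{"dx": 0,"dy": 0,"dz": 0,"rx": 0,"ry": 0,"rz": -1,"claw": 1},{"dx": 0,"dy": 0,"dz": 0,"rx": 0,"ry": 0,"rz": -1,"claw": 1},{"dx": 0,"dy": 0,"dz": 0,"rx": 0,"ry": 0,"rz": -1,"claw": 1},{"dx": 0,"dy": 0,"dz": 0,"rx": 0,"ry": 0,"rz": -1,"claw": -0.1},{"dx": 0,"dy": 0,"dz": 0,"rx": 0,"ry": 0,"rz": -1,"claw": -0.1}]}}

```text
clock: 54.45
ee_pos: [483.6, 349.8, 98.1]
tcp_rot: [3.142, -0.0, 2.744]
contact_force: [0.4, -0.5, 0.5]
width: 58.8
gripper_force: 0.0
```

Emit:
{"api": "drive_tool", "payload": {"deltas": [{"dx": 0,"dy": 0,"dz": 0,"rx": 0,"ry": 0,"rz": 0,"claw": -0.1},{"dx": 0.004,"dy": -0.101,"dz": 0,"rx": 0,"ry": 0,"rz": 0.964,"claw": -0.1},{"dx": 0.004,"dy": -0.101,"dz": 0,"rx": 0,"ry": 0,"rz": 0.964,"claw": -0.1},{"dx": 0.004,"dy": -0.101,"dz": 0,"rx": 0,"ry": 0,"rz": 0.964,"claw": -0.1},{"dx": 0.004,"dy": -0.101,"dz": 0,"rx": 0,"ry": 0,"rz": 0.964,"claw": -0.1}]}}

```text
clock: 54.95
ee_pos: [472.9, 333.5, 98.3]
tcp_rot: [3.14, -0.001, 2.397]
contact_force: [0.6, 1.7, -1.2]
width: 38.2
gripper_force: 1.2
```

```bash
python3 -c "
from h import *
stat()"
```

```text
54.95 rail [-66.5 220.1  98.3] yaw- 53.32 [ 3.140e+00 -1.000e-03  2.397e+00] F [ 0.6  1.7 -1.2] w 38.2
r 66.5 phi 3.141 psi 2.501 q6 -0.306
side 97 [-67.9 -11.6 102. ] ang -2.97 68.9
gate [  50.88923519 -153.03893063   72.50930824]
```

The half turn flips the dx/dy signs, so I stepped the wrong way by four rows. Correcting onto the circle.

```bash
python3 -c "
from h import *
a=2.85
plan([(60*np.cos(a),220+60*np.sin(a),98,5)],yaw=a+T,claw=-0.1)
arc(a,a-1,12,0)"
```

```text
[{"rx":0.001,"ry":0.0,"rz":-0.79,"dx":0.013,"dy":0.079,"dz":0.001,"claw":-0.1},{"rx":0.001,"ry":0.0,"rz":-0.79,"dx":0.008,"dy":0.08,"dz":0.001,"claw":-0.1},{"rx":0.001,"ry":0.0,"rz":-0.79,"dx":0.002,"dy":0.08,"dz":0.001,"claw":-0.1},{"rx":0.001,"ry":0.0,"rz":-0.79,"dx":-0.003,"dy":0.08,"dz":0.001,"claw":-0.1},{"rx":0.001,"ry":0.0,"rz":-0.79,"dx":-0.009,"dy":0.079,"dz":0.001,"claw":-0.1}]
12 x {"dx": -0.004, "dy": 0.1, "dz": 0, "rx": 0, "ry": 0, "rz": 0.955, "claw": -0.1} {"dx": -0.004, "dy": 0.1, "dz": 0, "rx": 0, "ry": 0, "rz": 0.955, "claw": -0.1}
```

Emit:
{"api": "drive_tool", "payload": {"deltas": [{"rx": 0,"ry": 0,"rz": -0.79,"dx": 0.013,"dy": 0.08,"dz": 0,"claw": -0.1},{"rx": 0,"ry": 0,"rz": -0.79,"dx": 0.008,"dy": 0.08,"dz": 0,"claw": -0.1},{"rx": 0,"ry": 0,"rz": -0.79,"dx": 0.002,"dy": 0.08,"dz": 0,"claw": -0.1},{"rx": 0,"ry": 0,"rz": -0.79,"dx": -0.003,"dy": 0.08,"dz": 0,"claw": -0.1},{"rx": 0,"ry": 0,"rz": -0.79,"dx": -0.009,"dy": 0.08,"dz": 0,"claw": -0.1},{"rx": 0,"ry": 0,"rz": 0,"dx": 0,"dy": 0,"dz": 0,"claw": -0.1}]}}

```text
clock: 55.65
ee_pos: [483.3, 349.5, 97.3]
tcp_rot: [-3.14, -0.001, 2.748]
contact_force: [-0.5, -1.2, -0.8]
width: 37.8
gripper_force: 0.7
```

```bash
python3 -c "
from h import *
stat()"
```

```text
55.65 rail [-57.8 237.1  97.3] yaw- 73.41 [-3.140e+00 -1.000e-03  2.748e+00] F [-0.5 -1.2 -0.8] w 37.8
r 60.3 phi 2.853 psi 2.852 q6 -0.641
side 50 [-61.7  -2.7 100.7] ang -3.1 61.8
gate [  48.45778512 -153.49789255   71.0339078 ]
```

Emit:
{"api": "drive_tool", "payload": {"deltas": [{"dx": -0.004,"dy": 0.1,"dz": 0,"rx": 0,"ry": 0,"rz": 0.955,"claw": -0.1},{"dx": -0.004,"dy": 0.1,"dz": 0,"rx": 0,"ry": 0,"rz": 0.955,"claw": -0.1},{"dx": -0.004,"dy": 0.1,"dz": 0,"rx": 0,"ry": 0,"rz": 0.955,"claw": -0.1},{"dx": -0.004,"dy": 0.1,"dz": 0,"rx": 0,"ry": 0,"rz": 0.955,"claw": -0.1},{"dx": -0.004,"dy": 0.1,"dz": 0,"rx": 0,"ry": 0,"rz": 0.955,"claw": -0.1},{"dx": -0.004,"dy": 0.1,"dz": 0,"rx": 0,"ry": 0,"rz": 0.955,"claw": -0.1},{"dx": -0.004,"dy": 0.1,"dz": 0,"rx": 0,"ry": 0,"rz": 0.955,"claw": -0.1},{"dx": -0.004,"dy": 0.1,"dz": 0,"rx": 0,"ry": 0,"rz": 0.955,"claw": -0.1},{"dx": -0.004,"dy": 0.1,"dz": 0,"rx": 0,"ry": 0,"rz": 0.955,"claw": -0.1},{"dx": -0.004,"dy": 0.1,"dz": 0,"rx": 0,"ry": 0,"rz": 0.955,"claw": -0.1},{"dx": -0.004,"dy": 0.1,"dz": 0,"rx": 0,"ry": 0,"rz": 0.955,"claw": -0.1},{"dx": -0.004,"dy": 0.1,"dz": 0,"rx": 0,"ry": 0,"rz": 0.955,"claw": -0.1}]}}

```text
clock: 56.95
ee_pos: [528.6, 385.5, 97.9]
tcp_rot: [-3.141, 0.001, 1.743]
contact_force: [-1.0, -2.2, 0.4]
width: 38.7
gripper_force: 0.9
```

Emit:
{"api": "drive_tool", "payload": {"deltas": [{"dx": -0.004,"dy": 0.1,"dz": 0,"rx": 0,"ry": 0,"rz": 0.955,"claw": -0.1},{"dx": -0.004,"dy": 0.1,"dz": 0,"rx": 0,"ry": 0,"rz": 0.955,"claw": -0.1},{"dx": -0.004,"dy": 0.1,"dz": 0,"rx": 0,"ry": 0,"rz": 0.955,"claw": -0.1},{"dx": -0.004,"dy": 0.1,"dz": 0,"rx": 0,"ry": 0,"rz": 0.955,"claw": -0.1},{"dx": -0.004,"dy": 0.1,"dz": 0,"rx": 0,"ry": 0,"rz": 0.955,"claw": -0.1},{"dx": -0.004,"dy": 0.1,"dz": 0,"rx": 0,"ry": 0,"rz": 0.955,"claw": -0.1},{"dx": -0.004,"dy": 0.1,"dz": 0,"rx": 0,"ry": 0,"rz": 0.955,"claw": -0.1},{"dx": -0.004,"dy": 0.1,"dz": 0,"rx": 0,"ry": 0,"rz": 0.955,"claw": -0.1},{"dx": -0.004,"dy": 0.1,"dz": 0,"rx": 0,"ry": 0,"rz": 0.955,"claw": -0.1},{"dx": -0.004,"dy": 0.1,"dz": 0,"rx": 0,"ry": 0,"rz": 0.955,"claw": -0.1},{"dx": -0.004,"dy": 0.1,"dz": 0,"rx": 0,"ry": 0,"rz": 0.955,"claw": -0.1},{"dx": -0.004,"dy": 0.1,"dz": 0,"rx": 0,"ry": 0,"rz": 0.955,"claw": -0.1}]}}

```text
clock: 58.15
ee_pos: [583.0, 367.7, 97.8]
tcp_rot: [-3.141, 0.0, 0.743]
contact_force: [-0.7, 0.2, -1.5]
width: 38.5
gripper_force: 0.9
```

Emit:
{"api": "drive_tool", "payload": {"deltas": [{"dx": -0.004,"dy": 0.1,"dz": 0,"rx": 0,"ry": 0,"rz": 0.955,"claw": -0.1},{"dx": -0.004,"dy": 0.1,"dz": 0,"rx": 0,"ry": 0,"rz": 0.955,"claw": -0.1},{"dx": -0.004,"dy": 0.1,"dz": 0,"rx": 0,"ry": 0,"rz": 0.955,"claw": -0.1},{"dx": -0.004,"dy": 0.1,"dz": 0,"rx": 0,"ry": 0,"rz": 0.955,"claw": -0.1},{"dx": -0.004,"dy": 0.1,"dz": 0,"rx": 0,"ry": 0,"rz": 0.955,"claw": -0.1},{"dx": -0.004,"dy": 0.1,"dz": 0,"rx": 0,"ry": 0,"rz": 0.955,"claw": -0.1},{"dx": -0.004,"dy": 0.1,"dz": 0,"rx": 0,"ry": 0,"rz": 0.955,"claw": -0.1},{"dx": -0.004,"dy": 0.1,"dz": 0,"rx": 0,"ry": 0,"rz": 0.955,"claw": -0.1},{"dx": -0.004,"dy": 0.1,"dz": 0,"rx": 0,"ry": 0,"rz": 0.955,"claw": -0.1},{"dx": -0.004,"dy": 0.1,"dz": 0,"rx": 0,"ry": 0,"rz": 0.955,"claw": -0.1},{"dx": -0.004,"dy": 0.1,"dz": 0,"rx": 0,"ry": 0,"rz": 0.955,"claw": -0.1},{"dx": -0.004,"dy": 0.1,"dz": 0,"rx": 0,"ry": 0,"rz": 0.955,"claw": -0.1}]}}

```text
clock: 59.35
ee_pos: [598.2, 312.3, 98.4]
tcp_rot: [-3.139, -0.002, -0.258]
contact_force: [1.8, 2.0, -1.5]
width: 38.7
gripper_force: 1.3
```

Emit:
{"api": "drive_tool", "payload": {"deltas": [{"dx": -0.004,"dy": 0.1,"dz": 0,"rx": 0,"ry": 0,"rz": 0.955,"claw": -0.1},{"dx": -0.004,"dy": 0.1,"dz": 0,"rx": 0,"ry": 0,"rz": 0.955,"claw": -0.1},{"dx": -0.004,"dy": 0.1,"dz": 0,"rx": 0,"ry": 0,"rz": 0.955,"claw": -0.1},{"dx": -0.004,"dy": 0.1,"dz": 0,"rx": 0,"ry": 0,"rz": 0.955,"claw": -0.1},{"dx": 0,"dy": 0,"dz": 0,"rx": 0,"ry": 0,"rz": 0,"claw": 1},{"dx": 0,"dy": 0,"dz": 0,"rx": 0,"ry": 0,"rz": 0,"claw": 1}]}}

```text
clock: 59.95
ee_pos: [589.6, 293.7, 98.3]
tcp_rot: [-3.141, -0.0, -0.585]
contact_force: [-0.5, 0.6, -0.4]
width: 65.9
gripper_force: 0.0
```

```bash
python3 -c "
from h import *
stat()"
```

```text
59.95 rail [ 53.7 192.6  98.3] yaw- -117.59 [-3.141 -0.    -0.585] F [-0.5  0.6 -0.4] w 65.9
r 60.3 phi -0.472 psi -0.481 q6 2.537
side 87 [ 52.1 -37.  103.7] ang -0.62 63.9
gate [  31.73023541 -153.52882832   71.81478717]
```

Emit:
{"api": "drive_tool", "payload": {"deltas": [{"dx": 0,"dy": 0,"dz": 0,"rx": 0,"ry": 0,"rz": -1,"claw": 1},{"dx": 0,"dy": 0,"dz": 0,"rx": 0,"ry": 0,"rz": -1,"claw": 1},{"dx": 0,"dy": 0,"dz": 0,"rx": 0,"ry": 0,"rz": -1,"claw": 1},{"dx": 0,"dy": 0,"dz": 0,"rx": 0,"ry": 0,"rz": -1,"claw": 1},{"dx": 0,"dy": 0,"dz": 0,"rx": 0,"ry": 0,"rz": -1,"claw": 1},{"dx": 0,"dy": 0,"dz": 0,"rx": 0,"ry": 0,"rz": -1,"claw": 1},{"dx": 0,"dy": 0,"dz": 0,"rx": 0,"ry": 0,"rz": -1,"claw": 1},{"dx": 0,"dy": 0,"dz": 0,"rx": 0,"ry": 0,"rz": -1,"claw": 1},{"dx": 0,"dy": 0,"dz": 0,"rx": 0,"ry": 0,"rz": -1,"claw": 1},{"dx": 0,"dy": 0,"dz": 0,"rx": 0,"ry": 0,"rz": -1,"claw": 1},{"dx": 0,"dy": 0,"dz": 0,"rx": 0,"ry": 0,"rz": -1,"claw": 1},{"dx": 0,"dy": 0,"dz": 0,"rx": 0,"ry": 0,"rz": -1,"claw": 1}]}}

```text
clock: 61.25
ee_pos: [589.5, 293.9, 98.0]
tcp_rot: [-3.142, -0.0, 0.465]
contact_force: [-0.2, 0.2, -0.4]
width: 85.6
gripper_force: 0.0
```

Emit:
{"api": "drive_tool", "payload": {"deltas": [{"dx": 0,"dy": 0,"dz": 0,"rx": 0,"ry": 0,"rz": -1,"claw": 1},{"dx": 0,"dy": 0,"dz": 0,"rx": 0,"ry": 0,"rz": -1,"claw": 1},{"dx": 0,"dy": 0,"dz": 0,"rx": 0,"ry": 0,"rz": -1,"claw": 1},{"dx": 0,"dy": 0,"dz": 0,"rx": 0,"ry": 0,"rz": -1,"claw": 1},{"dx": 0,"dy": 0,"dz": 0,"rx": 0,"ry": 0,"rz": -1,"claw": 1},{"dx": 0,"dy": 0,"dz": 0,"rx": 0,"ry": 0,"rz": -1,"claw": 1},{"dx": 0,"dy": 0,"dz": 0,"rx": 0,"ry": 0,"rz": -1,"claw": 1},{"dx": 0,"dy": 0,"dz": 0,"rx": 0,"ry": 0,"rz": -1,"claw": 1},{"dx": 0,"dy": 0,"dz": 0,"rx": 0,"ry": 0,"rz": -1,"claw": 1},{"dx": 0,"dy": 0,"dz": 0,"rx": 0,"ry": 0,"rz": -1,"claw": 1},{"dx": 0,"dy": 0,"dz": 0,"rx": 0,"ry": 0,"rz": -1,"claw": 1},{"dx": 0,"dy": 0,"dz": 0,"rx": 0,"ry": 0,"rz": -1,"claw": 1}]}}

```text
clock: 62.45
ee_pos: [589.5, 293.9, 98.0]
tcp_rot: [3.142, -0.0, 1.512]
contact_force: [0.1, 0.9, -1.0]
width: 85.4
gripper_force: 0.0
```

Emit:
{"api": "drive_tool", "payload": {"deltas": [{"dx": 0,"dy": 0,"dz": 0,"rx": 0,"ry": 0,"rz": -1,"claw": 1},{"dx": 0,"dy": 0,"dz": 0,"rx": 0,"ry": 0,"rz": -1,"claw": 1},{"dx": 0,"dy": 0,"dz": 0,"rx": 0,"ry": 0,"rz": -1,"claw": 1},{"dx": 0,"dy": 0,"dz": 0,"rx": 0,"ry": 0,"rz": -1,"claw": 1},{"dx": 0,"dy": 0,"dz": 0,"rx": 0,"ry": 0,"rz": -1,"claw": 1},{"dx": 0,"dy": 0,"dz": 0,"rx": 0,"ry": 0,"rz": -1,"claw": 1},{"dx": 0,"dy": 0,"dz": 0,"rx": 0,"ry": 0,"rz": -1,"claw": 1},{"dx": 0,"dy": 0,"dz": 0,"rx": 0,"ry": 0,"rz": -1,"claw": 1},{"dx": 0,"dy": 0,"dz": 0,"rx": 0,"ry": 0,"rz": -1,"claw": 1},{"dx": 0,"dy": 0,"dz": 0,"rx": 0,"ry": 0,"rz": -1,"claw": 1},{"dx": 0,"dy": 0,"dz": 0,"rx": 0,"ry": 0,"rz": -1,"claw": -0.1},{"dx": 0,"dy": 0,"dz": 0,"rx": 0,"ry": 0,"rz": -1,"claw": -0.1}]}}

```text
clock: 63.65
ee_pos: [589.5, 293.9, 98.0]
tcp_rot: [3.141, 0.0, 2.559]
contact_force: [0.5, 0.2, 0.5]
width: 59.5
gripper_force: 0.0
```

Emit:
{"api": "drive_tool", "payload": {"deltas": [{"dx": 0,"dy": 0,"dz": 0,"rx": 0,"ry": 0,"rz": 0,"claw": -0.1},{"dx": 0.004,"dy": -0.1,"dz": 0,"rx": 0,"ry": 0,"rz": 0.955,"claw": -0.1},{"dx": 0.004,"dy": -0.1,"dz": 0,"rx": 0,"ry": 0,"rz": 0.955,"claw": -0.1},{"dx": 0.004,"dy": -0.1,"dz": 0,"rx": 0,"ry": 0,"rz": 0.955,"claw": -0.1}]}}

```text
clock: 64.05
ee_pos: [580.5, 282.6, 98.3]
tcp_rot: [3.139, 0.001, 2.3]
contact_force: [4.1, 0.8, -1.3]
width: 38.4
gripper_force: 1.4
```

```bash
python3 -c "
from h import *
stat()"
```

```text
64.05 rail [ 45.8 180.6  98.3] yaw- 47.74 [3.139e+00 1.000e-03 2.300e+00] F [ 4.1  0.8 -1.3] w 38.4
r 60.5 phi -0.71 psi 2.404 q6 -0.359
side 101 [ 44.  -48.2 101.9] ang -0.83 65.3
gate [  30.65694583 -153.64915488   70.38800582]
```

Emit:
{"api": "drive_tool", "payload": {"deltas": [{"dx": 0.004,"dy": -0.1,"dz": 0,"rx": 0,"ry": 0,"rz": 0.955,"claw": -0.1},{"dx": 0.004,"dy": -0.1,"dz": 0,"rx": 0,"ry": 0,"rz": 0.955,"claw": -0.1},{"dx": 0.004,"dy": -0.1,"dz": 0,"rx": 0,"ry": 0,"rz": 0.955,"claw": -0.1},{"dx": 0.004,"dy": -0.1,"dz": 0,"rx": 0,"ry": 0,"rz": 0.955,"claw": -0.1},{"dx": 0.004,"dy": -0.1,"dz": 0,"rx": 0,"ry": 0,"rz": 0.955,"claw": -0.1},{"dx": 0.004,"dy": -0.1,"dz": 0,"rx": 0,"ry": 0,"rz": 0.955,"claw": -0.1},{"dx": 0.004,"dy": -0.1,"dz": 0,"rx": 0,"ry": 0,"rz": 0.955,"claw": -0.1},{"dx": 0.004,"dy": -0.1,"dz": 0,"rx": 0,"ry": 0,"rz": 0.955,"claw": -0.1},{"dx": 0.004,"dy": -0.1,"dz": 0,"rx": 0,"ry": 0,"rz": 0.955,"claw": -0.1},{"dx": 0.004,"dy": -0.1,"dz": 0,"rx": 0,"ry": 0,"rz": 0.955,"claw": -0.1},{"dx": 0.004,"dy": -0.1,"dz": 0,"rx": 0,"ry": 0,"rz": 0.955,"claw": -0.1},{"dx": 0.004,"dy": -0.1,"dz": 0,"rx": 0,"ry": 0,"rz": 0.955,"claw": -0.1}]}}

```text
clock: 65.35
ee_pos: [524.3, 268.3, 98.4]
tcp_rot: [3.14, 0.001, 1.303]
contact_force: [2.3, -2.9, -0.5]
width: 38.5
gripper_force: 1.5
```

Emit:
{"api": "drive_tool", "payload": {"deltas": [{"dx": 0.004,"dy": -0.1,"dz": 0,"rx": 0,"ry": 0,"rz": 0.955,"claw": -0.1},{"dx": 0.004,"dy": -0.1,"dz": 0,"rx": 0,"ry": 0,"rz": 0.955,"claw": -0.1},{"dx": 0.004,"dy": -0.1,"dz": 0,"rx": 0,"ry": 0,"rz": 0.955,"claw": -0.1},{"dx": 0.004,"dy": -0.1,"dz": 0,"rx": 0,"ry": 0,"rz": 0.955,"claw": -0.1},{"dx": 0.004,"dy": -0.1,"dz": 0,"rx": 0,"ry": 0,"rz": 0.955,"claw": -0.1},{"dx": 0.004,"dy": -0.1,"dz": 0,"rx": 0,"ry": 0,"rz": 0.955,"claw": -0.1},{"dx": 0.004,"dy": -0.1,"dz": 0,"rx": 0,"ry": 0,"rz": 0.955,"claw": -0.1},{"dx": 0.004,"dy": -0.1,"dz": 0,"rx": 0,"ry": 0,"rz": 0.955,"claw": -0.1},{"dx": 0.004,"dy": -0.1,"dz": 0,"rx": 0,"ry": 0,"rz": 0.955,"claw": -0.1},{"dx": 0.004,"dy": -0.1,"dz": 0,"rx": 0,"ry": 0,"rz": 0.955,"claw": -0.1},{"dx": 0.004,"dy": -0.1,"dz": 0,"rx": 0,"ry": 0,"rz": 0.955,"claw": -0.1},{"dx": 0.004,"dy": -0.1,"dz": 0,"rx": 0,"ry": 0,"rz": 0.955,"claw": -0.1}]}}

```text
clock: 66.55
ee_pos: [482.2, 308.5, 98.3]
tcp_rot: [3.14, 0.0, 0.303]
contact_force: [1.0, -2.4, 1.3]
width: 38.4
gripper_force: 1.1
```

Emit:
{"api": "drive_tool", "payload": {"deltas": [{"dx": 0.004,"dy": -0.1,"dz": 0,"rx": 0,"ry": 0,"rz": 0.955,"claw": -0.1},{"dx": 0.004,"dy": -0.1,"dz": 0,"rx": 0,"ry": 0,"rz": 0.955,"claw": -0.1},{"dx": 0.004,"dy": -0.1,"dz": 0,"rx": 0,"ry": 0,"rz": 0.955,"claw": -0.1},{"dx": 0.004,"dy": -0.1,"dz": 0,"rx": 0,"ry": 0,"rz": 0.955,"claw": -0.1},{"dx": 0.004,"dy": -0.1,"dz": 0,"rx": 0,"ry": 0,"rz": 0.955,"claw": -0.1},{"dx": 0.004,"dy": -0.1,"dz": 0,"rx": 0,"ry": 0,"rz": 0.955,"claw": -0.1},{"dx": 0.004,"dy": -0.1,"dz": 0,"rx": 0,"ry": 0,"rz": 0.955,"claw": -0.1},{"dx": 0.004,"dy": -0.1,"dz": 0,"rx": 0,"ry": 0,"rz": 0.955,"claw": -0.1},{"dx": 0.004,"dy": -0.1,"dz": 0,"rx": 0,"ry": 0,"rz": 0.955,"claw": -0.1},{"dx": 0.004,"dy": -0.1,"dz": 0,"rx": 0,"ry": 0,"rz": 0.955,"claw": -0.1},{"dx": 0,"dy": 0,"dz": 0,"rx": 0,"ry": 0,"rz": 0,"claw": 1},{"dx": 0,"dy": 0,"dz": 0,"rx": 0,"ry": 0,"rz": 0,"claw": 1}]}}

```text
clock: 67.75
ee_pos: [487.2, 357.1, 97.9]
tcp_rot: [3.141, 0.0, -0.526]
contact_force: [-0.7, 0.0, -0.7]
width: 66.2
gripper_force: 0.0
```

```bash
python3 -c "
from h import *
stat()"
```

```text
67.75 rail [-54.7 245.1  97.9] yaw- -114.19 [ 3.141  0.    -0.526] F [-0.7  0.  -0.7] w 66.2
r 60.2 phi 2.712 psi -0.422 q6 2.641
side 90 [-55.7  16.9 103.8] ang 2.85 58.2
gate [  11.59036258 -153.01967197   73.25245604]
```

Emit:
{"api": "drive_tool", "payload": {"deltas": [{"dx": 0,"dy": 0,"dz": 0,"rx": 0,"ry": 0,"rz": -1,"claw": 1},{"dx": 0,"dy": 0,"dz": 0,"rx": 0,"ry": 0,"rz": -1,"claw": 1},{"dx": 0,"dy": 0,"dz": 0,"rx": 0,"ry": 0,"rz": -1,"claw": 1},{"dx": 0,"dy": 0,"dz": 0,"rx": 0,"ry": 0,"rz": -1,"claw": 1},{"dx": 0,"dy": 0,"dz": 0,"rx": 0,"ry": 0,"rz": -1,"claw": 1},{"dx": 0,"dy": 0,"dz": 0,"rx": 0,"ry": 0,"rz": -1,"claw": 1},{"dx": 0,"dy": 0,"dz": 0,"rx": 0,"ry": 0,"rz": -1,"claw": 1},{"dx": 0,"dy": 0,"dz": 0,"rx": 0,"ry": 0,"rz": -1,"claw": 1},{"dx": 0,"dy": 0,"dz": 0,"rx": 0,"ry": 0,"rz": -1,"claw": 1},{"dx": 0,"dy": 0,"dz": 0,"rx": 0,"ry": 0,"rz": -1,"claw": 1},{"dx": 0,"dy": 0,"dz": 0,"rx": 0,"ry": 0,"rz": -1,"claw": 1},{"dx": 0,"dy": 0,"dz": 0,"rx": 0,"ry": 0,"rz": -1,"claw": 1}]}}

```text
clock: 69.05
ee_pos: [487.2, 356.9, 98.0]
tcp_rot: [-3.141, 0.0, 0.523]
contact_force: [0.5, 0.9, 0.4]
width: 85.7
gripper_force: 0.0
```

Emit:
{"api": "drive_tool", "payload": {"deltas": [{"dx": 0,"dy": 0,"dz": 0,"rx": 0,"ry": 0,"rz": -1,"claw": 1},{"dx": 0,"dy": 0,"dz": 0,"rx": 0,"ry": 0,"rz": -1,"claw": 1},{"dx": 0,"dy": 0,"dz": 0,"rx": 0,"ry": 0,"rz": -1,"claw": 1},{"dx": 0,"dy": 0,"dz": 0,"rx": 0,"ry": 0,"rz": -1,"claw": 1},{"dx": 0,"dy": 0,"dz": 0,"rx": 0,"ry": 0,"rz": -1,"claw": 1},{"dx": 0,"dy": 0,"dz": 0,"rx": 0,"ry": 0,"rz": -1,"claw": 1},{"dx": 0,"dy": 0,"dz": 0,"rx": 0,"ry": 0,"rz": -1,"claw": 1},{"dx": 0,"dy": 0,"dz": 0,"rx": 0,"ry": 0,"rz": -1,"claw": 1},{"dx": 0,"dy": 0,"dz": 0,"rx": 0,"ry": 0,"rz": -1,"claw": 1},{"dx": 0,"dy": 0,"dz": 0,"rx": 0,"ry": 0,"rz": -1,"claw": 1},{"dx": 0,"dy": 0,"dz": 0,"rx": 0,"ry": 0,"rz": -1,"claw": 1},{"dx": 0,"dy": 0,"dz": 0,"rx": 0,"ry": 0,"rz": -1,"claw": 1}]}}

```text
clock: 70.25
ee_pos: [487.3, 356.9, 98.0]
tcp_rot: [-3.141, -0.0, 1.57]
contact_force: [-0.8, -0.2, -0.1]
width: 85.6
gripper_force: 0.0
```

Emit:
{"api": "drive_tool", "payload": {"deltas": [{"dx": 0,"dy": 0,"dz": 0,"rx": 0,"ry": 0,"rz": -1,"claw": 1},{"dx": 0,"dy": 0,"dz": 0,"rx": 0,"ry": 0,"rz": -1,"claw": 1},{"dx": 0,"dy": 0,"dz": 0,"rx": 0,"ry": 0,"rz": -1,"claw": 1},{"dx": 0,"dy": 0,"dz": 0,"rx": 0,"ry": 0,"rz": -1,"claw": 1},{"dx": 0,"dy": 0,"dz": 0,"rx": 0,"ry": 0,"rz": -1,"claw": 1},{"dx": 0,"dy": 0,"dz": 0,"rx": 0,"ry": 0,"rz": -1,"claw": 1},{"dx": 0,"dy": 0,"dz": 0,"rx": 0,"ry": 0,"rz": -1,"claw": 1},{"dx": 0,"dy": 0,"dz": 0,"rx": 0,"ry": 0,"rz": -1,"claw": 1},{"dx": 0,"dy": 0,"dz": 0,"rx": 0,"ry": 0,"rz": -1,"claw": 1},{"dx": 0,"dy": 0,"dz": 0,"rx": 0,"ry": 0,"rz": -1,"claw": 1},{"dx": 0,"dy": 0,"dz": 0,"rx": 0,"ry": 0,"rz": -1,"claw": -0.1},{"dx": 0,"dy": 0,"dz": 0,"rx": 0,"ry": 0,"rz": -1,"claw": -0.1}]}}

```text
clock: 71.45
ee_pos: [487.2, 356.9, 98.0]
tcp_rot: [-3.142, -0.0, 2.618]
contact_force: [0.1, 0.7, 0.3]
width: 58.8
gripper_force: 0.0
```

Emit:
{"api": "drive_tool", "payload": {"deltas": [{"dx": 0,"dy": 0,"dz": 0,"rx": 0,"ry": 0,"rz": 0,"claw": -0.1},{"dx": -0.004,"dy": 0.1,"dz": 0,"rx": 0,"ry": 0,"rz": 0.955,"claw": -0.1},{"dx": -0.004,"dy": 0.1,"dz": 0,"rx": 0,"ry": 0,"rz": 0.955,"claw": -0.1},{"dx": -0.004,"dy": 0.1,"dz": 0,"rx": 0,"ry": 0,"rz": 0.955,"claw": -0.1}]}}

```text
clock: 71.85
ee_pos: [496.3, 368.4, 97.8]
tcp_rot: [-3.14, 0.0, 2.358]
contact_force: [0.5, -2.2, -0.0]
width: 38.5
gripper_force: 0.9
```

```bash
python3 -c "
from h import *
stat()"
```

```text
71.85 rail [-46.9 257.2  97.8] yaw- 51.08 [-3.14   0.     2.358] F [ 0.5 -2.2 -0. ] w 38.5
r 59.8 phi 2.471 psi 2.462 q6 -0.235
side 95 [-47.5  30.2 100.9] ang 2.58 56.3
gate [  11.49135241 -153.02588203   71.13106227]
```

Emit:
{"api": "drive_tool", "payload": {"deltas": [{"dx": -0.004,"dy": 0.1,"dz": 0,"rx": 0,"ry": 0,"rz": 0.955,"claw": -0.1},{"dx": -0.004,"dy": 0.1,"dz": 0,"rx": 0,"ry": 0,"rz": 0.955,"claw": -0.1},{"dx": -0.004,"dy": 0.1,"dz": 0,"rx": 0,"ry": 0,"rz": 0.955,"claw": -0.1},{"dx": -0.004,"dy": 0.1,"dz": 0,"rx": 0,"ry": 0,"rz": 0.955,"claw": -0.1},{"dx": -0.004,"dy": 0.1,"dz": 0,"rx": 0,"ry": 0,"rz": 0.955,"claw": -0.1},{"dx": -0.004,"dy": 0.1,"dz": 0,"rx": 0,"ry": 0,"rz": 0.955,"claw": -0.1},{"dx": -0.004,"dy": 0.1,"dz": 0,"rx": 0,"ry": 0,"rz": 0.955,"claw": -0.1},{"dx": -0.004,"dy": 0.1,"dz": 0,"rx": 0,"ry": 0,"rz": 0.955,"claw": -0.1},{"dx": -0.004,"dy": 0.1,"dz": 0,"rx": 0,"ry": 0,"rz": 0.955,"claw": -0.1},{"dx": -0.004,"dy": 0.1,"dz": 0,"rx": 0,"ry": 0,"rz": 0.955,"claw": -0.1},{"dx": -0.004,"dy": 0.1,"dz": 0,"rx": 0,"ry": 0,"rz": 0.955,"claw": -0.1},{"dx": -0.004,"dy": 0.1,"dz": 0,"rx": 0,"ry": 0,"rz": 0.955,"claw": -0.1}]}}

```text
clock: 73.15
ee_pos: [550.8, 385.2, 97.4]
tcp_rot: [-3.14, 0.001, 1.361]
contact_force: [-2.4, -1.6, -0.1]
width: 38.5
gripper_force: 0.9
```

Emit:
{"api": "drive_tool", "payload": {"deltas": [{"dx": -0.004,"dy": 0.1,"dz": 0,"rx": 0,"ry": 0,"rz": 0.955,"claw": -0.1},{"dx": -0.004,"dy": 0.1,"dz": 0,"rx": 0,"ry": 0,"rz": 0.955,"claw": -0.1},{"dx": -0.004,"dy": 0.1,"dz": 0,"rx": 0,"ry": 0,"rz": 0.955,"claw": -0.1},{"dx": -0.004,"dy": 0.1,"dz": 0,"rx": 0,"ry": 0,"rz": 0.955,"claw": -0.1},{"dx": -0.004,"dy": 0.1,"dz": 0,"rx": 0,"ry": 0,"rz": 0.955,"claw": -0.1},{"dx": -0.004,"dy": 0.1,"dz": 0,"rx": 0,"ry": 0,"rz": 0.955,"claw": -0.1},{"dx": -0.004,"dy": 0.1,"dz": 0,"rx": 0,"ry": 0,"rz": 0.955,"claw": -0.1},{"dx": -0.004,"dy": 0.1,"dz": 0,"rx": 0,"ry": 0,"rz": 0.955,"claw": -0.1},{"dx": -0.004,"dy": 0.1,"dz": 0,"rx": 0,"ry": 0,"rz": 0.955,"claw": -0.1},{"dx": -0.004,"dy": 0.1,"dz": 0,"rx": 0,"ry": 0,"rz": 0.955,"claw": -0.1},{"dx": -0.004,"dy": 0.1,"dz": 0,"rx": 0,"ry": 0,"rz": 0.955,"claw": -0.1},{"dx": -0.004,"dy": 0.1,"dz": 0,"rx": 0,"ry": 0,"rz": 0.955,"claw": -0.1}]}}

```text
clock: 74.35
ee_pos: [594.9, 348.6, 97.5]
tcp_rot: [-3.14, 0.0, 0.361]
contact_force: [-0.7, 2.3, -1.5]
width: 38.4
gripper_force: 1.2
```

Emit:
{"api": "drive_tool", "payload": {"deltas": [{"dx": -0.004,"dy": 0.1,"dz": 0,"rx": 0,"ry": 0,"rz": 0.955,"claw": -0.1},{"dx": -0.004,"dy": 0.1,"dz": 0,"rx": 0,"ry": 0,"rz": 0.955,"claw": -0.1},{"dx": -0.004,"dy": 0.1,"dz": 0,"rx": 0,"ry": 0,"rz": 0.955,"claw": -0.1},{"dx": -0.004,"dy": 0.1,"dz": 0,"rx": 0,"ry": 0,"rz": 0.955,"claw": -0.1},{"dx": 0,"dy": 0,"dz": 0,"rx": 0,"ry": 0,"rz": 0,"claw": -0.1}]}}

```text
clock: 74.85
ee_pos: [599.3, 328.5, 97.9]
tcp_rot: [-3.141, -0.0, 0.03]
contact_force: [-0.1, -0.1, -0.5]
width: 38.2
gripper_force: 0.0
```

```bash
python3 -c "
from h import *
stat()"
```

```text
74.85 rail [ 59.7 228.2  97.9] yaw- -82.32 [-3.141 -0.     0.03 ] F [-0.1 -0.1 -0.5] w 38.2
r 60.3 phi 0.137 psi 0.134 q6 1.963
side 71 [ 55.6  -1.  100.1] ang -0.02 55.6
gate [-4.88494005e-02 -1.53247065e+02  7.18013287e+01]
```

Gate at 0 and handle at 0. Two more small rows make sure it is against the stop, then open, lift and retreat.

Emit:
{"api": "drive_tool", "payload": {"deltas": [{"dx": -0.004,"dy": 0.06,"dz": 0,"rx": 0,"ry": 0,"rz": 0.5,"claw": -0.1},{"dx": 0,"dy": 0,"dz": 0,"rx": 0,"ry": 0,"rz": 0,"claw": -0.1},{"dx": 0,"dy": -0.06,"dz": 0,"rx": 0,"ry": 0,"rz": 0,"claw": 1},{"dx": 0,"dy": -0.05,"dz": 0,"rx": 0,"ry": 0,"rz": 0,"claw": 1},{"dx": 0,"dy": 0,"dz": 0,"rx": 0,"ry": 0,"rz": 0,"claw": 1},{"dx": 0,"dy": 0,"dz": -0.4,"rx": 0,"ry": 0,"rz": 0,"claw": 1},{"dx": 0,"dy": 0,"dz": -0.8,"rx": 0,"ry": 0,"rz": 0,"claw": 1},{"dx": 0,"dy": 0,"dz": -0.8,"rx": 0,"ry": 0,"rz": 0,"claw": 1},{"dx": 0,"dy": 0,"dz": -0.6,"rx": 0,"ry": 0,"rz": 0,"claw": 1},{"dx": -0.8,"dy": 0,"dz": 0,"rx": 0,"ry": 0,"rz": 0,"claw": 1},{"dx": -0.8,"dy": 0,"dz": 0,"rx": 0,"ry": 0,"rz": 0,"claw": 1},{"dx": -0.8,"dy": 0,"dz": 0,"rx": 0,"ry": 0,"rz": 0,"claw": 1}]}}

```text
clock: 76.15
ee_pos: [478.2, 332.8, 228.3]
tcp_rot: [-3.141, -0.0, -0.014]
contact_force: [-0.4, 0.6, -0.0]
width: 85.4
gripper_force: 0.0
```

Emit:
{"api": "drive_tool", "payload": {"deltas": [{"dx": 0,"dy": 0,"dz": 0,"rx": 0,"ry": 0,"rz": 0,"claw": 1},{"dx": 0,"dy": 0,"dz": 0,"rx": 0,"ry": 0,"rz": 0,"claw": 1},{"dx": 0,"dy": 0,"dz": 0,"rx": 0,"ry": 0,"rz": 0,"claw": 1}]}}

```text
clock: 76.45
ee_pos: [480.3, 333.0, 228.5]
tcp_rot: [-3.141, -0.001, -0.014]
contact_force: [0.3, 0.6, -0.0]
width: 85.2
gripper_force: 0.0
```

Run:
```python
from h import *
here(); s=handle(); S=[(s,'top'),(snap('side'),'side')]
for n,y in (('orange',-38),('green',12),('yellow',62)): tag(S,n,r2w((0,y,0))[:2],55,72,(95,112),r=50)
q=S[1][0]; cv2.imwrite('pics/c8.png',cv2.convertScaleAbs(np.hstack([cv2.resize(q['frame'][130:280,220:380],(400,375)),cv2.resize(s['frame'][160:250,220:370],(400,375))]),alpha=1.4))
```

```text
76.45 rail [-59.1 220.4 228.5] yaw- -84.86 [-3.141e+00 -1.000e-03 -1.400e-02] F [ 0.3  0.6 -0. ] w 85.2
top 35 [ 54.1   9.4 102.6] ang 0.17 54.9
side 41 [ 56.    4.9 100.1] ang 0.09 56.2
gate [  -1.17286495 -152.95222203   72.16606753]
top orange 151 [511.5  72.1] z 65.6 71.0 size [48.9 47.3] yaw -7.7 rail [ -1.  -35.9]
top orange 29 [512.4  71. ] z 104.7 107.8 size [27.2 11.3] yaw -3.3 rail [  0.  -36.8]
side orange 120 [511.3  67.9] z 62.7 68.7 size [52.7 46. ] yaw -6.8 rail [ -0.7 -40.1]
side orange 19 [511.4  70.1] z 102.8 104.8 size [31.4  7.9] yaw -3.1 rail [ -0.9 -37.8]
top green 116 [516.5 119.9] z 64.9 70.7 size [45.8 45.1] yaw -6.5 rail [-1.  12.2]
top green 31 [516.9 121.5] z 104.6 111.1 size [27.5 11.4] yaw -6.4 rail [-0.7 13.8]
side green 68 [516.6 121.6] z 62.8 66.0 size [48.8 44.4] yaw -4.3 rail [-1.1 13.9]
side green 20 [517.4 116.6] z 101.2 105.5 size [34.7  9.7] yaw -5.6 rail [0.3 9. ]
top yellow 101 [521.2 168.8] z 65.3 70.3 size [50.2 43.3] yaw -5.3 rail [-1.4 61.3]
top yellow 30 [522.1 172. ] z 104.7 109.5 size [28.4 10.5] yaw -5.3 rail [-0.8 64.6]
side yellow 50 [521.6 172.9] z 63.6 66.1 size [55.3 44.1] yaw -6.5 rail [-1.4 65.4]
side yellow 16 [521.7 168. ] z 100.2 103.7 size [30.2  7.7] yaw -2.7 rail [-0.8 60.5]
```

View pics/c8.png

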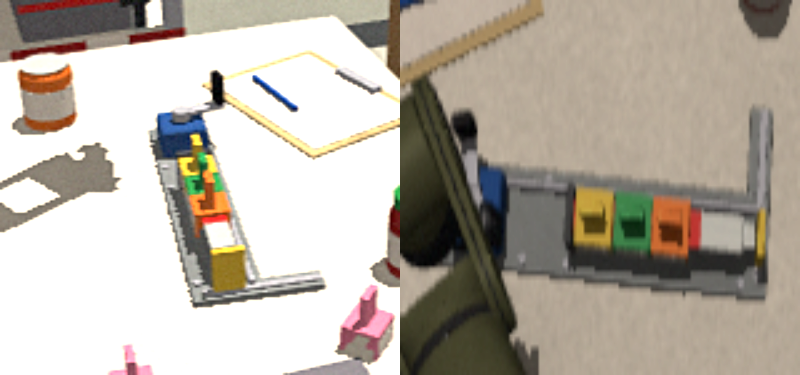

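The gate is shut at right-half (760, 235), the crank handle is at about 0.1 rad, and all three tags are seated on the red part with the arm clear.

```bash
python3 -c "
from workcell import bot
print(bot.sign_off())"
```

```text
the job is handed in; nothing more can be done
None
```

I wound the gate open, slid the yellow, large green and orange tags onto the red part of the rail, wound the gate shut again and handed the job in. My last camera check showed the tags seated, the gate within about 1 mm of shut and the crank near 0.1 rad; the hand-in gave no verdict.

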